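# Press a glued-up stamp block in the bench screw press

## Task

Pull the press's bed fully out, stack every loose wooden layer flat on it between the locating pins, lay the aluminium pressing block on top of them, and push the bed fully home until you feel its stop. Then wind the crank down until you feel the platen just bear on the block, give it one quarter turn more and no more than that (a half turn crushes the glue joint), let go and leave it clamped, without disturbing the other things on the table.

Things in the scene. Friction and masses are not known exactly. Their poses are not given: they have to be found in the camera images.
- layer1_c (a point): one wooden layer of the block: plain flat mid-brown board 46 mm (its x) by 64 mm (its y) by 10 mm thick, 22 g, lying on the table; point at its centre. Two to four layers are present; all alike
- layer2_c (a point): one wooden layer of the block: plain flat mid-brown board 46 mm (its x) by 64 mm (its y) by 10 mm thick, 22 g, lying on the table; point at its centre. Two to four layers are present; all alike
- layer3_c (a point): one wooden layer of the block: plain flat mid-brown board 46 mm (its x) by 64 mm (its y) by 10 mm thick, 22 g, lying on the table; point at its centre. Two to four layers are present; all alike
- layer4_c (a point): one wooden layer of the block: plain flat mid-brown board 46 mm (its x) by 64 mm (its y) by 10 mm thick, 22 g, lying on the table; point at its centre. Two to four layers are present; all alike
- caul_c (a point): pressing block: bare aluminium block 44 mm (its x) by 60 mm (its y) by 20 mm thick, about 150 g, lying flat on the table; point at its centre
- bed_top (a point): centre of the flat top (30 mm above the table) of the press's sliding bed, a steel plate 90 mm (x) by 100 mm (y) with eight upright round-topped locating pins (8 mm diameter, 55 mm tall) that enclose a space 54 mm (x) by 72 mm (y) round its centre; along x the pins stand at y = +-26 mm so that the fingers pass between them, at the y ends at x = +-13 mm. Its axes are the press's: y points from the loading side into the press, so the bed slides out along its -y
- bed (a joint): position of the sliding bed (m): 0 = fully home against the inner stop, exactly under the platen; 0.16 = fully out against the outer stop, clear of the frame. Stiff slide, about 3 N, stays where it is left
- bed_knob (a point): point on the axis of the bed's upright black round knob, 48 mm above the table (the knob's top is at 63 mm); 22 mm diameter; it stands 125 mm from the bed's centre along the bed's -y and moves with the bed
- platen: the press's steel platen, 44 mm (x) by 58 mm (y), origin at the centre of its underside; 118 mm above the table when fully up; it hangs on preloaded springs (about 45 N at first touch, then 16 N more per mm) under the screw
- crank (a joint): turn of the crank on top of the press (rad): 0 = platen fully up, grows as the crank is turned clockwise seen from above, which lowers the platen 16 mm per full turn; 4 turns of travel. Stiff screw (5 to 8 N at the grip when free, a step of about 2 N more as soon as the platen bears, 5 N more a quarter turn later), stays where it is left, does not rise or sink itself
- crank_grip (a point): middle of the crank's upright round wooden grip, 20 mm diameter, 42 mm tall, 245 mm above the table, 55 mm from the screw axis; the grip spins freely on the crank, so it can be held while it is led round. The press's frame is a portal 170 mm (x) by 50 mm (y), 203 mm high, with two posts either side of the bed
- screw_axis (a point): point on the upright axis of the screw, at the height of the crank grip's middle; its axes are the press's (y points from the loading side into the press)
- ink_pad_c (a point): bystander, not to be disturbed: ink pad: clear square base with a reddish pad, 45 x 45 x 16 mm; point near its middle
- glue_c (a point): bystander, not to be disturbed: white glue bottle, upright, 36 mm diameter, 130 mm tall; point near its middle
- folder_c (a point): bystander, not to be disturbed: white flat bone folder 160 x 24 x 5 mm; point near its middle
- snips_c (a point): bystander, not to be disturbed: craft snips with black handles, about 200 mm long, 14 mm high; point near its middle
- spool_c (a point): bystander, not to be disturbed: red ribbon spool lying flat, 60 mm diameter, 28 mm high; point near its middle
- box_c (a point): bystander, not to be disturbed: white cardboard box 110 x 75 x 30 mm; point near its middle
- button_dish_c (a point): bystander, not to be disturbed: small glass dish, 70 mm diameter, 30 mm high; point near its middle
Not all that is in view belongs to the job. What is shaped like the part that bears layer4_c but pink or white is not meant. Leave any pink look-alike of the part that bears layer1_c alone.

How it is judged:
On the way, in this order (a step that is already met when the one before it is completed fails the run):
1. the bed is pulled fully out (value of joint bed above 0.152 m), for 0.2 s.
2. every layer lies stacked on the middle of the bed (horizontal distance between each of layer1_c, layer2_c, layer3_c, layer4_c and bed_top below 0.012 m and angle between each of layer1_c, layer2_c, layer3_c, layer4_c's own z axis and vertical below 0.12 rad and angle between the y axis of each of layer1_c, layer2_c, layer3_c, layer4_c and the y axis of bed_top, either way round below 0.26 rad and z of each of layer1_c, layer2_c, layer3_c, layer4_c in the frame of bed_top below 0.041 m), for 0.2 s.
3. the pressing block lies on top of the layers (all of step 2 and horizontal distance between caul_c and bed_top below 0.012 m and angle between caul_c's own z axis and vertical below 0.12 rad and angle between the y axis of caul_c and the y axis of bed_top, either way round below 0.26 rad and z of caul_c in the frame of bed_top below 0.056 m and z of caul_c in the frame of layer1_c above 0.008 m and z of caul_c in the frame of layer2_c above 0.008 m and z of caul_c in the frame of layer3_c above 0.008 m and z of caul_c in the frame of layer4_c above 0.008 m), for 0.2 s.
4. the bed with its stack is pushed fully home (all of step 3 and value of joint bed below 0.004 m), for 0.2 s.
5. the platen is wound down to bear on the stack (contact force between platen and anything else above 20 N), for 0.1 s.
At the end, for the whole second after the job is handed in: layers and, on top, the pressing block lie flat within 12 mm of the bed's centre and 15 degrees of square; the bed is home within 4 mm; the platen clamps with 65 to 145 N (about an eighth to three eighths of a turn past contact), the crank at rest (all of step 4 and contact force between platen and anything else between 65 and 145 N and velocity of joint crank below 0.05 rad/s); the robot touches nothing.
It fails at once if the glue joint is crushed: platen force over 170 N (about half a turn past contact) (contact force between platen and anything else above 170 N).
It fails at once if a bystander is disturbed (moved over 30 mm) (distance of any of ink_pad_c, glue_c, folder_c, snips_c, spool_c, box_c, button_dish_c from where it was at the start of the episode above 0.03 m).
Of layer1, layer2, layer3, layer4 only 2 to 4 are there at a start; the rules pass over those that are not, and their reading is None.
At some moment in a run one of caul may be knocked a few centimetres aside while the robot is not near it.
Once in a run the grip may slacken for a moment while it holds something.
It also fails if it takes over 210 s, if anything falls off the work surface, if the arm or the gripper's body presses on something with over 40 N, if the wrist force passes 120 N, or if a joint passes its speed limit or range.

## Robot

A 6-joint arm with a two-finger parallel gripper is mounted at the origin on the work surface. World frame = base frame: x ahead of the robot, y to its left, z up, the work surface at z = 0. Lengths are in m, angles in rad, forces in N, time in s.
With the tool pointing down it reaches from about 0.275 to 0.825 m from the base axis. Payload 5.2 kg.
Tool frame: the origin (TCP) lies on the centre line of the jaws, within the pads' length; the fingertips stand 25 mm ahead of it and the grasp point (between the pads) lies 6 mm ahead of it; z points along the fingers, y is the direction in which the jaws open and shut (so a half turn about z gives the same grasp; the last joint's range is limited). The gripper opens to 93 mm and grips with 3 to 60 N. Pads are 15 mm wide; open, the fingers measure 128 mm over their backs; the gripper's body (75 mm by 188 mm) begins 65 mm behind the grasp point.
Start: joints at [1.045, 0.259, 1.535, -0, 1.348, -0.203], TCP at [0.174, 0.522, 0.21] pointing down, gripper open.
Joint ranges: [-3.14, 3.14], [-0.91, 2.08], [0.19, 2.58], [-1.22, 4.36], [0.22, 2.71], [-3.12, 3.12]. Speed limits (rad/s): [2.57, 2.57, 3.14, 3.14, 3.14, 3.14].

## Interface

Orientations are given as a unit quaternion [w, x, y, z].
In Python, from rig import arm gives the robot as it stands.
- The arm moves only by the tool drive_tool, never from a script. Its argument "increments" is a list of rows, each an object with "jaw": the closure, from 0 (fully open) to 1 (shut); "dp": the shift along the tool's x, y, z in m, a list of three; "turn": the turn, a rotation vector about the tool's x, y, z in rad, a list of three. In form: [{"jaw": jaw, "dp": [x, y, z], "turn": [rx, ry, rz]}, ...]. A call has 1 to 8 rows; each row shifts and turns the commanded pose from where the row before left it, along the tool's axes as they then stand; what a row does not reach is not made up. A row lasts 1/12 s, in which the tool goes at most 41.7 mm and 7.16 degrees, less where a joint would pass 70% of its speed; a pose out of reach is approached as far as the arm can. A call is refused whole if a number of a shift passes 0.0417 or a number of a turn 0.125, either way. A call with a gripper value outside its range is refused whole. The fingers move at their own pace and stop on an object; the grip force is fixed at half the most. Time passes only in rows, so rows that do not move let the fingers close. It gives the time, the measured TCP pose, the force and the opening at its end, in the units of the state.
- arm.get_obs(): the state, without advancing time (a new reading comes with each control period).
- arm.camera(name): name is "scene" or "top"; returns a dict with "frame" (384x512x3 uint8, blue, green, red), "depth" (384x512 float32, m along the optical axis (not along the pixel's ray), 0 where there is no reading), "fx", "fy", "cx", "cy" (pixels), "dist" ([k1, k2, p1, p2, k3] as OpenCV has them; the pictures are not rectified), "R" (3x3) and "t" (3): a world point X has camera coordinates R X + t. Camera axes: x right, y down, z forward; pixel columns grow to the right and rows downward; lengths in m; the calibration is good to about 2 mm. A picture is of the moment at which its call begins.
- arm.finish_job(): hands the job in, once; it reports no verdict.
The state is a dict: "time": time; "joint_pos": joint angles; "qd": joint speeds; "joint_torque": joint torques, N m; "position": TCP position; "tcp_rot": TCP orientation; "wrist_force": force on the tool from outside, world axes, zero at the start; "wrist_torque": the same for the moment, N m; "width": opening from 0.0 (shut) to 1.0 (fully open).
Only numpy, scipy, OpenCV 4.12 (cv2) and the standard library are available. Lean on these libraries where they do the work, as an engineer would, in place of code of your own. Each camera call takes 0.05 s, during which the arm holds its last target.

## Working session

There is one attempt and no reset: what is moved stays moved. The work goes in short steps, Python scripts to look and compute and a tool call to move; the robot and the scene stay as the last step left them, time stands still between calls to the robot, and variables do not carry over. Pictures are saved under pics/ and viewed, and the job is handed in when it is done.

Besides the shell and the picture viewer there is one more tool, called after "Emit:" as name(argument=value, ...) on one line, values as JSON. drive_tool: Moves the arm, as the interface text tells. Its arguments: {"type":"object","properties":{"increments":{"type":"array"}},"required":["increments"]}

```bash
ls; mkdir -p pics; python3 - <<'E'
from rig import arm
import cv2,pickle
print(arm.get_obs())
for n in("scene","top"):
    c=arm.camera(n); cv2.imwrite(f"pics/{n}0.png",c["frame"]); pickle.dump(c,open(f"{n}0.pkl","wb"))
    print(n,c["fx"],c["fy"],c["cx"],c["cy"],c["dist"],c["R"],c["t"])
E
```

```text
pics
{'time': 0.0, 'joint_pos': array([ 1.04518575e+00,  2.59337088e-01,  1.53602084e+00,  2.20039268e-06,
        1.34800067e+00, -2.02805276e-01]), 'qd': array([ 1.21151330e-04,  9.11317050e-04, -2.07383070e-05, -6.29422246e-04,
       -6.31118729e-04, -1.07983741e-03]), 'joint_torque': array([-1.72918728e-03, -4.37305427e+01, -2.83999443e+01,  7.18123326e-02,
        4.12302639e-02, -1.63234986e-04]), 'position': array([0.17418232, 0.52112838, 0.20934588]), 'tcp_rot': array([-3.15525378e-04,  1.60702962e-01,  9.87002421e-01, -8.24672717e-04]), 'wrist_force': array([-0.11951417, -0.16777517,  1.18165882]), 'wrist_torque': array([0.00983505, 0.00431908, 0.00939532]), 'width': 0.9995857734495278}
scene 377.91777273457336 377.91777273457336 252.04591243722945 190.0404756729823 [-0.11150833  0.          0.          0.          0.        ] [[ 0.87326914  0.48722102  0.00408476]
 [ 0.32891684 -0.58330668 -0.74267559]
 [-0.35946449  0.64989922 -0.66963892]] [-0.43950092 -0.06662976  1.6847797 ]
top 380.7757408234541 380.7757408234541 254.67848684219834 196.26221403968017 [0.02353274 0.         0.         0.         0.        ] [[-6.93617341e-04 -9.99599452e-01 -2.82922918e-02]
 [-9.86736211e-01  5.27684563e-03 -1.62246123e-01]
 [ 1.62330430e-01  2.78044921e-02 -9.86344636e-01]] [-0.03586716  0.56530863  1.18647913]
```

View pics/scene0.png

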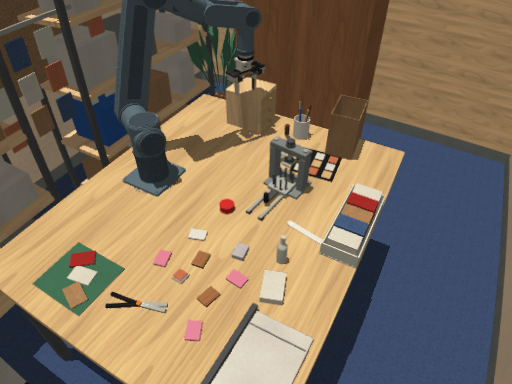

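View pics/top0.png

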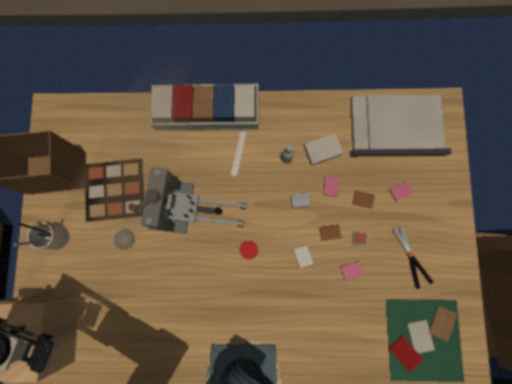

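The top view shows the press at (170,200) opening to the right. There are brown boards at (364,199) and (330,232), possibly another on the mat at (443,323), and the aluminium block at (300,200). Next I'll measure all of them.

```bash
cat > h.py <<'E'
import numpy as np,cv2,pickle
from rig import arm
def cam(n,tag=None):
    c=arm.camera(n)
    if tag: cv2.imwrite(f"pics/{n}{tag}.png",c["frame"]); pickle.dump(c,open(f"{n}{tag}.pkl","wb"))
    return c
def load(f): return pickle.load(open(f+".pkl","rb"))
def K(c): return np.array([[c["fx"],0,c["cx"]],[0,c["fy"],c["cy"]],[0,0,1.]])
def ray(c,px):
    px=np.asarray(px,float).reshape(-1,1,2)
    n=cv2.undistortPoints(px,K(c),np.array(c["dist"])).reshape(-1,2)
    d=np.c_[n,np.ones(len(n))]; R=np.array(c["R"]); 
    return -R.T@np.array(c["t"]), d@R
def plane(c,px,z):
    o,d=ray(c,px); s=(z-o[2])/d[:,2]; return o+d*s[:,None]
def depthpt(c,px):
    o,d=ray(c,px); px=np.asarray(px,int).reshape(-1,2); return o+d*c["depth"][px[:,1],px[:,0]][:,None]
def proj(c,X):
    p,_=cv2.projectPoints(np.asarray(X,float).reshape(-1,1,3),cv2.Rodrigues(np.array(c["R"]))[0],np.array(c["t"]),K(c),np.array(c["dist"])); return p.reshape(-1,2)
def blob(c,mask,z,amin=30,show=True):
    out=[]
    for k in cv2.findContours(mask.astype(np.uint8),cv2.RETR_EXTERNAL,cv2.CHAIN_APPROX_NONE)[0]:
        M=cv2.moments(k)
        if M["m00"]<amin: continue
        ctr=(M["m10"]/M["m00"],M["m01"]/M["m00"])
        P=plane(c,k.reshape(-1,2),z)[:,:2]
        r=cv2.minAreaRect((P*1000).astype(np.float32))
        out.append((ctr,plane(c,[ctr],z)[0],r))
        if show: print(np.round(ctr,1),"pt",np.round(plane(c,[ctr],z)[0],4),"rect c",np.round(r[0],0),"size",np.round(r[1],0),"ang",round(r[2],1), "bgr",c["frame"][int(ctr[1]),int(ctr[0])])
    return out
E
python3 - <<'E'
from h import *
for n in("top0","scene0"):
    c=load(n); hsv=cv2.cvtColor(c["frame"],cv2.COLOR_BGR2HSV)
    for p in ([(364,199),(330,232),(443,323),(300,200),(352,270),(303,257),(200,150)] if n=="top0" else [(201,259),(208,297),(75,294),(241,251),(160,258),(198,235),(200,190)]):
        print(n,p,hsv[p[1],p[0]],depthpt(c,[p])[0].round(3))
    im=cv2.resize(c["frame"],None,fx=3,fy=3,interpolation=cv2.INTER_CUBIC)
    if n=="top0":
        cv2.imwrite("pics/t_a.png",im[480:980,780:1480]); cv2.imwrite("pics/t_b.png",im[420:780,230:900])
    else: cv2.imwrite("pics/s_a.png",im[330:700,700:1250]);cv2.imwrite("pics/s_b.png",im[650:1050,80:870])
E
```

```text
top0 (364, 199) [ 12 148 114] [ 0.561 -0.398  0.006]
top0 (330, 232) [ 12 150 114] [ 0.452 -0.282  0.012]
top0 (443, 323) [ 14 128 118] [ 0.17  -0.62   0.008]
top0 (300, 200) [ 12  23 144] [ 0.556 -0.186  0.019]
top0 (352, 270) [176 110 172] [ 0.331 -0.347  0.013]
top0 (303, 257) [ 19  35 173] [ 0.371 -0.193  0.008]
top0 (200, 150) [ 17 114 156] [0.735 0.151 0.001]
scene0 (201, 259) [ 13 151 165] [ 0.457 -0.287  0.011]
scene0 (208, 297) [ 13 151 167] [ 0.565 -0.404  0.011]
scene0 (75, 294) [ 15 128 177] [ 0.17  -0.619  0.003]
scene0 (241, 251) [ 12  20 195] [ 0.565 -0.192  0.018]
scene0 (160, 258) [174 109 232] [ 0.324 -0.353  0.004]
scene0 (198, 235) [ 23  24 231] [ 0.383 -0.201  0.011]
scene0 (200, 190) [ 18 113 228] [ 0.235  0.023 -0.003]
```

View pics/t_a.png

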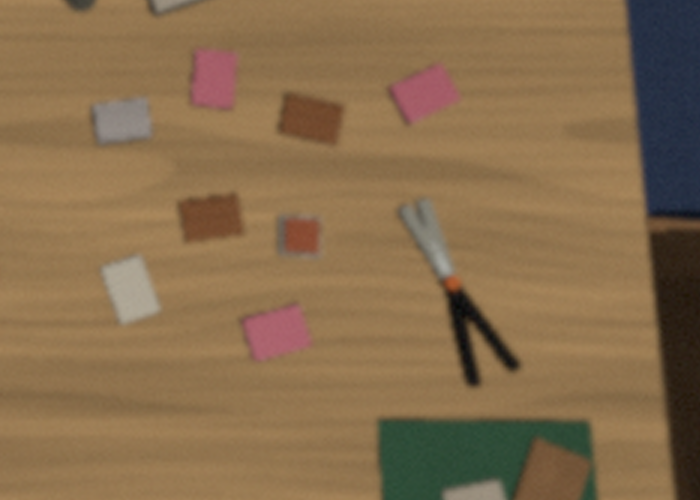

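View pics/t_b.png

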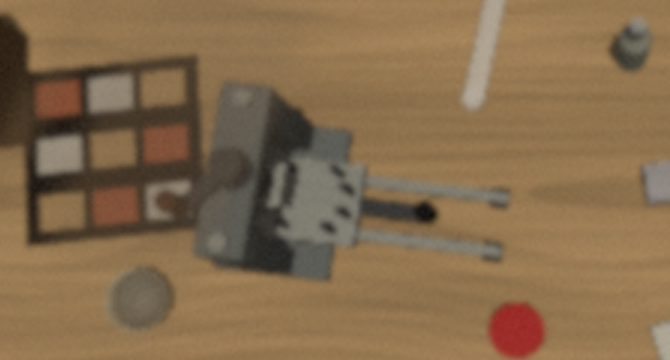

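View pics/s_a.png

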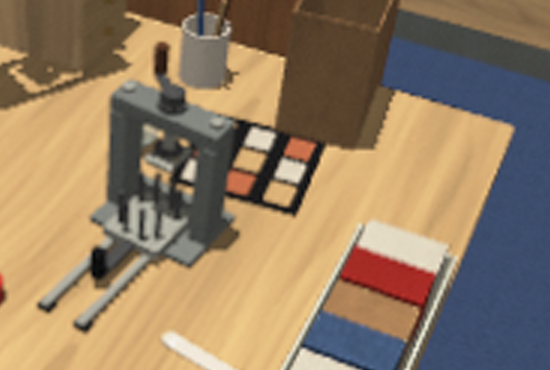

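View pics/s_b.png

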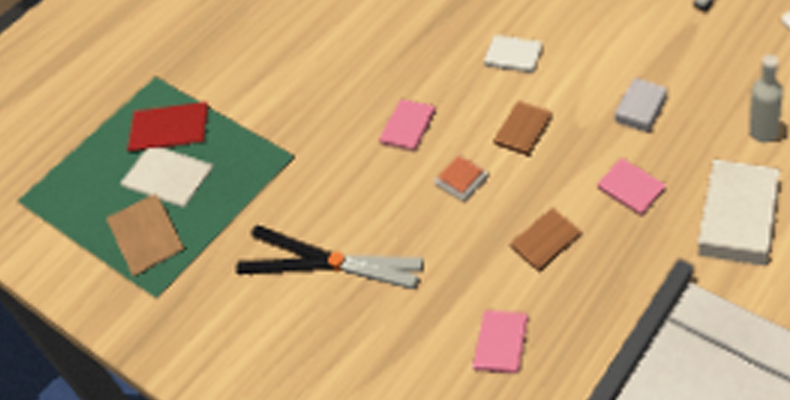

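Both views show two brown boards. The tan piece on the mat is larger, thinner and a different colour, so it isn't a layer.

```bash
python3 - <<'E'
from h import *
for n in("top0","scene0"):
    c=load(n); hsv=cv2.cvtColor(c["frame"],cv2.COLOR_BGR2HSV)
    H,S,V=[hsv[...,i].astype(int) for i in range(3)]
    f=.69 if n=="top0" else 1
    print(n,"brown layers"); 
    m=(abs(H-12)<=4)&(S>135)&(V<185*f)&(V>100*f)
    m[:150]=0; m[:, :180]=0 if n=="top0" else m[:, :180]; 
    blob(c,m,0.010,60)
    print("caul"); x,y=(300,200) if n=="top0" else (241,251)
    m=np.zeros_like(S,bool); w=slice(y-16,y+16),slice(x-16,x+16)
    m[w]=(S[w]<65)
    blob(c,m,0.020,60)
    if n=="top0":
        im=c["frame"][130:260,130:260]
    else: im=c["frame"][115:225,235:345]
    cv2.imwrite(f"pics/z{n}.png",cv2.resize(im,None,fx=6 if n!="top0" else 4.6,fy=6 if n!="top0" else 4.6,interpolation=cv2.INTER_CUBIC)[:600])
E
```

```text
top0 brown layers
[329.9 232.1] pt [ 0.4514 -0.2816  0.01  ] rect c [ 452. -282.] size [44. 61.] ang 7.8 bgr [ 45  72 113]
[363.2 199.1] pt [ 0.5597 -0.3941  0.01  ] rect c [ 559. -394.] size [61. 44.] ang 76.2 bgr [ 46  72 112]
caul
[300.1 199.9] pt [ 0.5565 -0.1861  0.02  ] rect c [ 557. -186.] size [44. 59.] ang 8.0 bgr [131 137 143]
scene0 brown layers
[207.9 295.9] pt [ 0.5621 -0.4001  0.01  ] rect c [ 561. -399.] size [64. 45.] ang 74.0 bgr [ 68 109 167]
[200.5 258.6] pt [ 0.4542 -0.2865  0.01  ] rect c [ 454. -288.] size [44. 65.] ang 6.3 bgr [ 68 109 166]
caul
[239.9 251.1] pt [ 0.5627 -0.1952  0.02  ] rect c [ 562. -194.] size [47. 70.] ang 8.2 bgr [183 187 197]
```

View pics/ztop0.png

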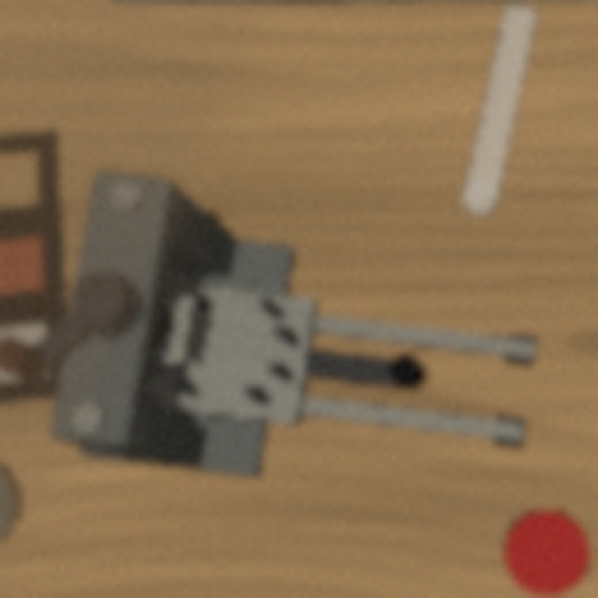

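View pics/zscene0.png

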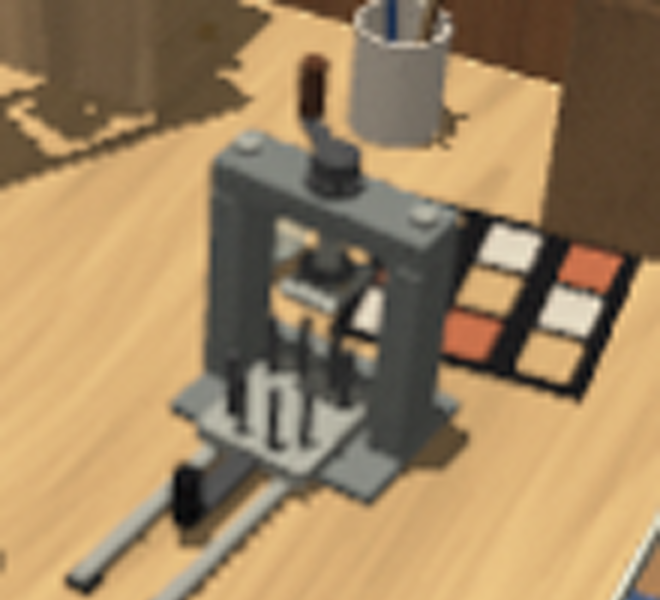

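```bash
python3 - <<'E'
from h import *
c=load("top0"); s=load("scene0")
T=lambda l:np.array(l,float)/4.6+130
S=lambda l:np.array(l,float)/6+[235,115]
q=plane(c,T([(98,172),(172,180),(125,453),(55,435)]),.203); print("portal",q.round(3), q.mean(0).round(4))
print("edges",[round(float(np.linalg.norm(q[i]-q[(i+1)%4])),3) for i in range(4)])
e=q[0]-q[3]+q[1]-q[2]; print("x axis yaw",np.degrees(np.arctan2(e[1],e[0])))
qs=plane(s,S([(212,155),(258,132),(455,213),(420,245)]),.203); print("portal scene",qs.round(3),qs.mean(0).round(4))
r=plane(c,T([(315,324),(535,349),(305,405),(523,432)]),.012); print("rails",r.round(3))
for a,b in((0,1),(2,3)):
    d=r[a]-r[b]; print("rail y yaw",np.degrees(np.arctan2(d[1],d[0])))
print("knob top",plane(c,T([(408,371)]),.063).round(4), "scene",plane(s,S([(186,470)]),.063).round(4),plane(s,S([(186,495)]),.048).round(4))
print("grip top",plane(c,T([(112,302)]),.266).round(4),"scene",plane(s,S([(313,60)]),.266).round(4),plane(s,S([(312,88)]),.245).round(4))
pads=plane(c,T([(208,278),(315,298),(298,422),(180,405)]),.030);print("bed corners?",pads.round(3),pads.mean(0))
pt=plane(s,S([(200,415),(292,472),(368,400)]),.030);print("bed scene",pt.round(3),(pt[0]+pt[2])/2)
print("screws",plane(c,T([(126,193),(87,417)]),.205).round(4), plane(s,S([(250,142),(425,213)]),.205).round(4))
E
```

```text
portal [[0.625 0.255 0.203]
 [0.619 0.208 0.203]
 [0.45  0.231 0.203]
 [0.461 0.274 0.203]] [0.5386 0.2418 0.203 ]
edges [0.047, 0.171, 0.045, 0.165]
x axis yaw -7.088659137320539
portal scene [[0.46  0.229 0.203]
 [0.474 0.27  0.203]
 [0.629 0.249 0.203]
 [0.623 0.205 0.203]] [0.5463 0.2384 0.203 ]
rails [[ 0.558  0.151  0.012]
 [ 0.539 -0.009  0.012]
 [ 0.499  0.157  0.012]
 [ 0.479 -0.     0.012]]
rail y yaw 83.19909400725757
rail y yaw 82.74050835455554
knob top [[0.5166 0.0764 0.063 ]] scene [[0.5231 0.078  0.063 ]] [[0.5273 0.0709 0.048 ]]
grip top [[0.532  0.2238 0.266 ]] scene [[0.5072 0.2793 0.266 ]] [[0.5085 0.2781 0.245 ]]
bed corners? [[0.589 0.225 0.03 ]
 [0.574 0.148 0.03 ]
 [0.485 0.158 0.03 ]
 [0.497 0.242 0.03 ]] [0.53610181 0.19337321 0.03      ]
bed scene [[0.489 0.166 0.03 ]
 [0.572 0.144 0.03 ]
 [0.586 0.239 0.03 ]] [0.53765641 0.20264788 0.03      ]
screws [[0.6109 0.236  0.205 ]
 [0.4714 0.2542 0.205 ]] [[0.4762 0.2533 0.205 ]
 [0.6125 0.2368 0.205 ]]
```

```bash
cat >> h.py <<'E'
from scipy.spatial.transform import Rotation as Rot
def Rq(q): return Rot.from_quat([q[1],q[2],q[3],q[0]])
def Rdown(yaw): # tool y at world angle yaw(deg), z down
    a=np.radians(yaw); y=np.array([np.cos(a),np.sin(a),0]); z=np.array([0,0,-1.]); x=np.cross(y,z)
    return Rot.from_matrix(np.c_[x,y,z])
def yawof(R):
    y=R.as_matrix()[:,1]; return np.degrees(np.arctan2(y[1],y[0]))
def plan(wps,jaw,start=None,step=.032,nd=4):
    """wps: list of (x,y,z,yaw[,n]); prints rows in tool axes"""
    import json
    if start is None:
        o=arm.get_obs(); p=np.array(o["position"]);R=Rq(o["tcp_rot"])
    else: p,R=start
    rows=[]
    for w in wps:
        P=np.array(w[:3]); 
        cand=[Rdown(w[3]),Rdown(w[3]+180)]
        G=min(cand,key=lambda g:(R.inv()*g).magnitude())
        rv=(R.inv()*G).as_rotvec()
        n=w[4] if len(w)>4 else max(1,int(np.ceil(max(np.abs(R.inv().apply(P-p)).max()/step,np.abs(rv).max()/.105))))
        dP=(P-p)/n
        for i in range(n):
            rows.append({"jaw":jaw,"dp":[round(float(v),nd) for v in R.inv().apply(dP)],"turn":[round(float(v),nd) for v in rv/n]})
            R=R*Rot.from_rotvec(rv/n); p=p+dP
    for i in range(0,len(rows),8): print(json.dumps(rows[i:i+8]))
    return rows
def st():
    o=arm.get_obs(); R=Rq(o["tcp_rot"]); print("t",round(o["time"],2),"p",np.round(o["position"],4),"yaw",round(yawof(R),1),"tilt",np.round(R.as_matrix()[:2,2],3),"F",np.round(o["wrist_force"],1),"M",np.round(o["wrist_torque"],2),"w",round(o["width"],3))
    return o
E
python3 - <<'E'
from h import *
c=load("top0");s=load("scene0")
print("grip",plane(c,[(131.7,206.7)],.266).round(4))
print("glue",plane(c,[(288,148)],.13),"spool",plane(c,[(249,250)],.028))
st(); plan([(0.27,0.25,0.25,40),(0.31,0.08,0.25,-7),(0.5205,0.077,0.16,-7)],0.0)
E
```

```text
grip [[0.5026 0.2829 0.266 ]]
glue [[ 0.70072446 -0.14224656  0.13      ]] spool [[ 0.39347996 -0.01872157  0.028     ]]
t 0.1 p [0.1742 0.5211 0.2094] yaw 71.5 tilt [-0.001 -0.001] F [ 0.9 -0.9  0.2] M [0.01 0.   0.01] w 0.996
[{"jaw": 0.0, "dp": [-0.0221, -0.0284, -0.005], "turn": [-0.0002, 0.0, 0.0687]}, {"jaw": 0.0, "dp": [-0.024, -0.0268, -0.005], "turn": [-0.0002, 0.0, 0.0687]}, {"jaw": 0.0, "dp": [-0.0258, -0.0251, -0.005], "turn": [-0.0002, 0.0, 0.0687]}, {"jaw": 0.0, "dp": [-0.0274, -0.0232, -0.0051], "turn": [-0.0002, 0.0, 0.0687]}, {"jaw": 0.0, "dp": [-0.029, -0.0213, -0.0051], "turn": [-0.0002, 0.0, 0.0687]}, {"jaw": 0.0, "dp": [-0.0304, -0.0192, -0.0051], "turn": [-0.0002, 0.0, 0.0687]}, {"jaw": 0.0, "dp": [-0.0316, -0.0171, -0.0051], "turn": [-0.0002, 0.0, 0.0687]}, {"jaw": 0.0, "dp": [-0.0327, -0.0149, -0.0051], "turn": [-0.0002, 0.0, 0.0687]}]
[{"jaw": 0.0, "dp": [-0.0195, -0.0098, -0.0], "turn": [0.0, -0.0, 0.1025]}, {"jaw": 0.0, "dp": [-0.0204, -0.0078, -0.0], "turn": [0.0, -0.0, 0.1025]}, {"jaw": 0.0, "dp": [-0.0211, -0.0057, -0.0], "turn": [0.0, -0.0, 0.1025]}, {"
[... 173 characters left out ...]
18, 0.001, -0.0], "turn": [0.0, -0.0, 0.1025]}, {"jaw": 0.0, "dp": [-0.0216, 0.0032, -0.0], "turn": [0.0, -0.0, 0.1025]}, {"jaw": 0.0, "dp": [-0.0211, 0.0054, -0.0], "turn": [0.0, -0.0, 0.1025]}]
[{"jaw": 0.0, "dp": [0.0032, 0.0299, 0.0129], "turn": [0.0, -0.0, 0.0]}, {"jaw": 0.0, "dp": [0.0032, 0.0299, 0.0129], "turn": [0.0, -0.0, 0.0]}, {"jaw": 0.0, "dp": [0.0032, 0.0299, 0.0129], "turn": [0.0, -0.0, 0.0]}, {"jaw": 0.0, "dp": [0.0032, 0.0299, 0.0129], "turn": [0.0, -0.0, 0.0]}, {"jaw": 0.0, "dp": [0.0032, 0.0299, 0.0129], "turn": [0.0, -0.0, 0.0]}, {"jaw": 0.0, "dp": [0.0032, 0.0299, 0.0129], "turn": [0.0, -0.0, 0.0]}, {"jaw": 0.0, "dp": [0.0032, 0.0299, 0.0129], "turn": [0.0, -0.0, 0.0]}]
```

Emit:
drive_tool(increments=[{"jaw":0.0,"dp":[-0.022,-0.028,-0.005],"turn":[0,0,0.069]},{"jaw":0.0,"dp":[-0.024,-0.027,-0.005],"turn":[0,0,0.069]},{"jaw":0.0,"dp":[-0.026,-0.025,-0.005],"turn":[0,0,0.069]},{"jaw":0.0,"dp":[-0.027,-0.023,-0.005],"turn":[0,0,0.069]},{"jaw":0.0,"dp":[-0.029,-0.021,-0.005],"turn":[0,0,0.069]},{"jaw":0.0,"dp":[-0.03,-0.019,-0.005],"turn":[0,0,0.069]},{"jaw":0.0,"dp":[-0.032,-0.017,-0.005],"turn":[0,0,0.069]},{"jaw":0.0,"dp":[-0.033,-0.015,-0.005],"turn":[0,0,0.069]}])

```text
time: 0.77
position: [0.2701, 0.2494, 0.2501]
tcp_rot: [-0.0, 0.425, 0.905, -0.0]
wrist_force: [0.4, -0.5, 0.7]
width: 1.001
```

Emit:
drive_tool(increments=[{"jaw":0.0,"dp":[-0.0195,-0.01,0],"turn":[0,0,0.1025]},{"jaw":0.0,"dp":[-0.02,-0.008,0],"turn":[0,0,0.1025]},{"jaw":0.0,"dp":[-0.021,-0.006,0],"turn":[0,0,0.1025]},{"jaw":0.0,"dp":[-0.0216,-0.0035,0],"turn":[0,0,0.1025]},{"jaw":0.0,"dp":[-0.022,-0.001,0],"turn":[0,0,0.1025]},{"jaw":0.0,"dp":[-0.022,0.001,0],"turn":[0,0,0.1025]},{"jaw":0.0,"dp":[-0.0216,0.003,0],"turn":[0,0,0.1025]},{"jaw":0.0,"dp":[-0.021,0.005,0],"turn":[0,0,0.1025]}])

```text
time: 1.43
position: [0.3086, 0.0797, 0.25]
tcp_rot: [-0.0, 0.751, 0.66, -0.0]
wrist_force: [0.5, 0.5, -0.4]
width: 0.999
```

Emit:
drive_tool(increments=[{"jaw":0.0,"dp":[0,0,0],"turn":[0,0,0]}])

```text
time: 1.52
position: [0.3094, 0.078, 0.25]
tcp_rot: [0.001, 0.752, 0.659, -0.001]
wrist_force: [0.0, -0.1, -0.4]
width: 1.001
```

```bash
python3 - <<'E'
from h import *
st(); plan([(0.521,0.077,0.16,-7)],0.0)
E
```

```text
t 1.52 p [0.3094 0.078  0.25  ] yaw -7.6 tilt [-0.    -0.002] F [ 0.  -0.1 -0.4] M [-0.13  0.07 -0.06] w 1.001
[{"jaw": 0.0, "dp": [0.0039, 0.03, 0.0129], "turn": [0.0, 0.0002, -0.0014]}, {"jaw": 0.0, "dp": [0.0038, 0.03, 0.0129], "turn": [0.0, 0.0002, -0.0014]}, {"jaw": 0.0, "dp": [0.0038, 0.03, 0.0129], "turn": [0.0, 0.0002, -0.0014]}, {"jaw": 0.0, "dp": [0.0037, 0.03, 0.0129], "turn": [0.0, 0.0002, -0.0014]}, {"jaw": 0.0, "dp": [0.0037, 0.03, 0.0129], "turn": [0.0, 0.0002, -0.0014]}, {"jaw": 0.0, "dp": [0.0036, 0.03, 0.0129], "turn": [0.0, 0.0002, -0.0014]}, {"jaw": 0.0, "dp": [0.0036, 0.03, 0.0129], "turn": [0.0, 0.0002, -0.0014]}]
```

Tracking is accurate. I'll go over the knob, then down.

Emit:
drive_tool(increments=[{"jaw":0.0,"dp":[0.0037,0.03,0.0129],"turn":[0,0,-0.0014]},{"jaw":0.0,"dp":[0.0037,0.03,0.0129],"turn":[0,0,-0.0014]},{"jaw":0.0,"dp":[0.0037,0.03,0.0129],"turn":[0,0,-0.0014]},{"jaw":0.0,"dp":[0.0037,0.03,0.0129],"turn":[0,0,-0.0014]},{"jaw":0.0,"dp":[0.0037,0.03,0.0129],"turn":[0,0,-0.0014]},{"jaw":0.0,"dp":[0.0037,0.03,0.0129],"turn":[0,0,-0.0014]},{"jaw":0.0,"dp":[0.0037,0.03,0.0129],"turn":[0,0,-0.0014]},{"jaw":0.0,"dp":[0,0,0],"turn":[0,0,0]}])

```text
time: 2.18
position: [0.5234, 0.0817, 0.156]
tcp_rot: [-0.001, 0.746, 0.666, -0.001]
wrist_force: [0.4, -0.5, 0.2]
width: 0.998
```

```bash
python3 - <<'E'
from h import *
st(); c=cam("scene","1"); cv2.imwrite("pics/z1.png",cv2.resize(c["frame"][110:260,200:360],None,fx=4,fy=4,interpolation=cv2.INTER_CUBIC))
plan([(0.521,0.077,0.058,-7)],0.0)
E
```

```text
t 2.18 p [0.5234 0.0817 0.156 ] yaw -6.5 tilt [-0.003  0.   ] F [ 0.4 -0.5  0.2] M [-0.05  0.06 -0.06] w 0.998
[{"jaw": 0.0, "dp": [-0.0012, 0.0002, 0.0248], "turn": [-0.0011, 0.0, 0.0023]}, {"jaw": 0.0, "dp": [-0.0012, 0.0002, 0.0248], "turn": [-0.0011, 0.0, 0.0023]}, {"jaw": 0.0, "dp": [-0.0012, 0.0002, 0.0248], "turn": [-0.0011, 0.0, 0.0023]}, {"jaw": 0.0, "dp": [-0.0012, 0.0002, 0.0248], "turn": [-0.0011, 0.0, 0.0023]}]
```

View pics/z1.png

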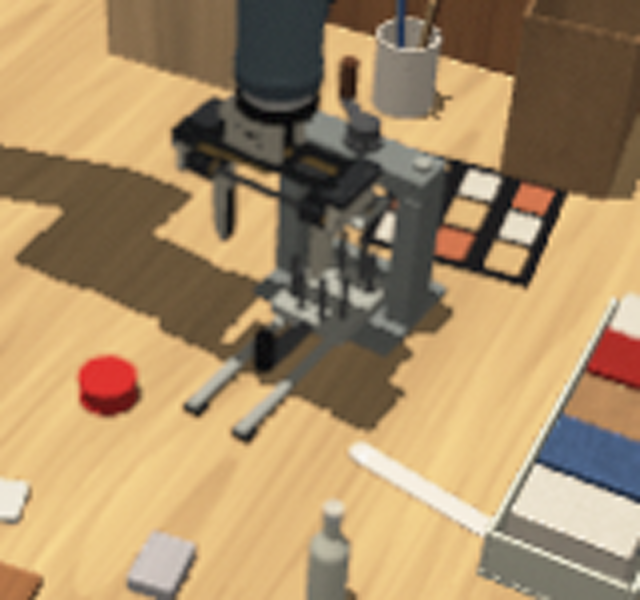

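The fingers are above the knob on both sides. I'll descend and close on it.

Emit:
drive_tool(increments=[{"jaw":0.0,"dp":[-0.001,0,0.025],"turn":[0,0,0.0]},{"jaw":0.0,"dp":[-0.001,0,0.025],"turn":[0,0,0.0]},{"jaw":0.0,"dp":[-0.001,0,0.025],"turn":[0,0,0.0]},{"jaw":0.0,"dp":[-0.001,0,0.023],"turn":[0,0,0.0]},{"jaw":0.0,"dp":[0,0,0],"turn":[0,0,0]}])

```text
time: 2.65
position: [0.5155, 0.078, 0.0584]
tcp_rot: [-0.003, 0.746, 0.666, -0.003]
wrist_force: [-1.2, 0.1, 0.0]
width: 0.999
```

Emit:
drive_tool(increments=[{"jaw":0.85,"dp":[0,0,0],"turn":[0,0,0]},{"jaw":1,"dp":[0,0,0],"turn":[0,0,0]},{"jaw":1,"dp":[0,0,0],"turn":[0,0,0]},{"jaw":1,"dp":[0,0,0],"turn":[0,0,0]},{"jaw":1,"dp":[0,0,0],"turn":[0,0,0]},{"jaw":1,"dp":[0,0,0],"turn":[0,0,0]}])

```text
time: 3.15
position: [0.5205, 0.0774, 0.0627]
tcp_rot: [0.001, 0.746, 0.666, 0.001]
wrist_force: [0.3, 0.3, -0.6]
width: 0.621
```

```bash
python3 - <<'E'
from h import *
st()
E
```

```text
t 3.15 p [0.5205 0.0774 0.0627] yaw -6.5 tilt [ 0.002 -0.   ] F [ 0.3  0.3 -0.6] M [-0.03  0.07  0.  ] w 0.621
```

Emit:
drive_tool(increments=[{"jaw":1,"dp":[0,0,0.001],"turn":[0,0,0]},{"jaw":1,"dp":[0,0,0.001],"turn":[0,0,0]},{"jaw":1,"dp":[0,0,0.001],"turn":[0,0,0]},{"jaw":1,"dp":[0,0,0],"turn":[0,0,0]},{"jaw":1,"dp":[0,0,0],"turn":[0,0,0]},{"jaw":1,"dp":[0,0,0],"turn":[0,0,0]},{"jaw":1,"dp":[0,0,0],"turn":[0,0,0]},{"jaw":1,"dp":[0,0,0],"turn":[0,0,0]}])

```text
time: 3.82
position: [0.52, 0.0774, 0.0588]
tcp_rot: [-0.0, 0.746, 0.666, 0.0]
wrist_force: [-0.2, 0.2, -0.1]
width: 0.051
```

```bash
python3 - <<'E'
from h import *
st()
E
```

```text
t 3.82 p [0.52   0.0774 0.0588] yaw -6.5 tilt [-0.  0.] F [-0.2  0.2 -0.1] M [-0.07  0.06  0.  ] w 0.051
```

```bash
python3 - <<'E'
from h import *
for n in ("scene","top"):
    c=cam(n,"2"); st()
    r=(slice(130,230),slice(220,320)) if n=="scene" else (slice(150,250),slice(160,260))
    cv2.imwrite(f"pics/z2{n}.png",cv2.resize(c["frame"][r],None,fx=6,fy=6,interpolation=cv2.INTER_CUBIC))
E
```

```text
t 3.87 p [0.52   0.0773 0.0589] yaw -6.5 tilt [-0. -0.] F [-0.9 -0.3 -0. ] M [-0.02  0.12 -0.04] w 0.022
t 3.92 p [0.52   0.0774 0.0589] yaw -6.5 tilt [-0. -0.] F [-0.9 -0.5 -0. ] M [-0.08  0.06 -0.01] w 0.006
```

View pics/z2scene.png

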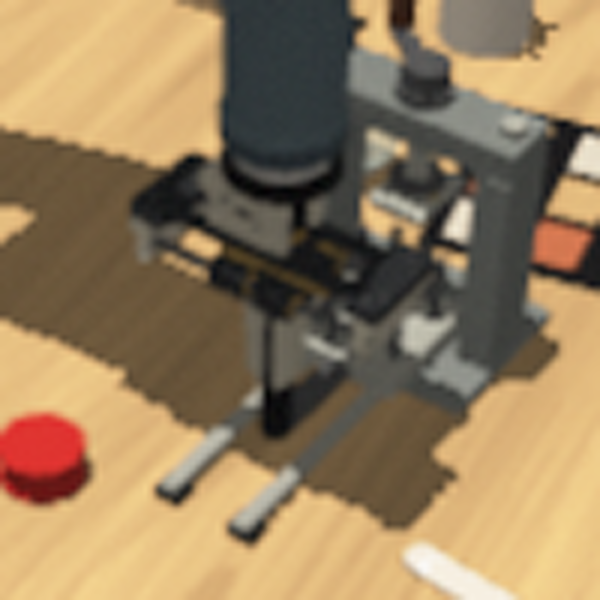

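View pics/z2top.png

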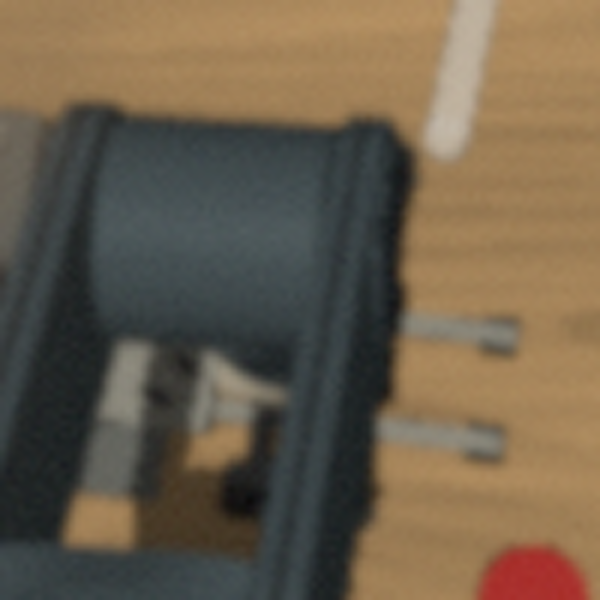

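```bash
python3 - <<'E'
from h import *
c=load("top0");s=load("scene0")
print(ray(c,[(0,0)])[0],ray(s,[(0,0)])[0])
for cc,n,box in((c,"top",(205,200,235,222)),(s,"scene",(255,185,280,210))):
    x0,y0,x1,y1=box; g=cc["frame"][y0:y1,x0:x1].max(2); ys,xs=np.nonzero(g<45)
    print(n,len(xs),"px",xs.min()+x0,xs.max()+x0,ys.min()+y0,ys.max()+y0, "mean",xs.mean()+x0,ys.mean()+y0)
    P=depthpt(cc,np.c_[xs+x0,ys+y0]); print(np.median(P,0).round(3),P[np.argsort(P[:,2])[[len(P)//10,-len(P)//10]]].round(3))
# fingers check
print(proj(s,[(0.52,0.0774,0.034),(0.52,.0774,.12)]))
E
```

```text
[ 0.36518395 -0.07182529  1.2609817 ] [ 1.01133672 -0.91966851  1.08050502]
top 25 px 214 220 208 212 mean 217.36 210.28
[0.519 0.082 0.063] [[0.522 0.082 0.059]
 [0.515 0.085 0.066]]
scene 40 px 264 268 193 202 mean 265.725 197.5
[0.525 0.071 0.048] [[0.531 0.074 0.028]
 [0.526 0.08  0.059]]
[[265.03773557 198.46444101]
 [265.63785362 182.35332001]]
```

```bash
python3 - <<'E'
from h import *
for t in("0","1","2"):
    s=load("scene"+t) ; g=s["frame"].max(2); 
    print(t); print(g[186:208,258:276])
E
```

```text
0
[[222 223 221 221 223 224 226 227 225 183 117 145 163 177 185 163 103  70]
 [222 221 220 221 224 225 227 225 223 182 100  91 113 145 165 164 137 121]
 [221 221 222 223 225 226 226 222 222 207 160 116  91  94 115 145 155 167]
 [219 222 224 225 226 226 223 221 222 221 200 161 120  86  88  92 110 138]
 [220 224 225 227 225 223 221 222 221 208 190 176 139  84  89  88  86  82]
 [224 225 226 225 222 219 206 189 186 183 177 155 112  87  89  85  84  83]
 [224 225 225 223 220 208 154  98 103 127 137 111  88  86  85  85  84  85]
 [226 226 223 220 221 185  77  28  30  41  60  82  88  85  85  84  86  79]
 [225 223 220 220 221 167  24  27  28  26  45  75  84  83  84  84  76  63]
 [224 222 219 220 198 132  19  27  24  19  48  74  83  85  86  78  64  73]
 [222 221 220 204 170 105  16  17  18  17  47  74  85  87  78  61  72  95]
 [221 218 203 185 161  98  16  16  14  15  45  75  85  77  63  73  97 103]
 [215 199 186 173 137  74  17  17  15  18  38  70  77  64  71  96 104 141]
 [193 182 173 141  97  53  16  16  15  17  23  51  68  77  95 106 142 193]
 [180 172 142 103 104  92  15  18  11   9  26  5
[... 3158 characters left out ...]
 42  50  76 103 110 109]
 [ 92  87  88  87  80  55  16  16  14  14  26  38  56  82 102 111 109 105]
 [ 87  87  87  90  85  56  14  16  15  16  29  56  87 106 110 110 106  95]
 [122  87  91  97  92  65  18  15  15  16  52  87 105 111 109 105  97  89]
 [139  92  96  97  96  81  43  25  28  50  87 107 110 111 103  96  87  88]
 [109  95  96  96  98  95  82  80  82  93 108 112 110 107  95  89  87  88]
 [ 95  95  97  99  99 100 104 109 112 112 111 111 106  97  89  88  89  97]
 [164 166 141  99 100 105 108 112 114 110 110 106  96  88  86  89  96 107]
 [214 217 201 150 104 107 111 114 112 111 107  96  89  88  86  94 106 109]
 [216 222 227 213 186 157 113 112 112 126 121  89  88  87  94 105 109 109]]
```

```bash
python3 - <<'E'
from h import *
s=load("scene2")
for u in (262,267):
    for v in range(178,204,2): print((u,v),depthpt(s,[(u,v)])[0].round(3),s["frame"][v,u])
c=load("top2")
s0=load("scene0")
for v in range(190,206,2): print((266,v),depthpt(s0,[(266,v)])[0].round(3),s0["frame"][v,266])
E
```

```text
(262, 178) [0.52  0.045 0.166] [29 32 33]
(262, 180) [0.522 0.041 0.16 ] [42 44 45]
(262, 182) [0.509 0.068 0.124] [ 84  95 100]
(262, 184) [0.509 0.067 0.115] [ 88 101 106]
(262, 186) [0.508 0.071 0.101] [ 87  99 104]
(262, 188) [0.509 0.07  0.091] [ 88 100 105]
(262, 190) [0.508 0.071 0.08 ] [ 88 101 107]
(262, 192) [0.509 0.069 0.071] [ 77  94 105]
(262, 194) [ 0.478  0.132 -0.004] [ 88 110 124]
(262, 196) [0.491 0.106 0.011] [149 163 167]
(262, 198) [0.495 0.099 0.008] [71 78 80]
(262, 200) [0.501 0.088 0.007] [52 71 85]
(262, 202) [ 0.502  0.086 -0.001] [53 78 96]
(267, 178) [0.54  0.048 0.172] [25 25 25]
(267, 180) [0.544 0.038 0.171] [28 28 29]
(267, 182) [0.544 0.039 0.161] [28 36 41]
(267, 184) [0.531 0.067 0.124] [ 83  96 100]
(267, 186) [0.531 0.068 0.113] [ 87 100 105]
(267, 188) [0.532 0.066 0.105] [ 89 100 105]
(267, 190) [0.532 0.068 0.092] [ 89 101 106]
(267, 192) [0.53  0.072 0.079] [ 88 101 105]
(267, 194) [0.533 0.066 0.073] [56 65 67]
(267, 196) [0.532 0.07  0.059] [12 11 13]
(267, 198) [0.531 0.073 0.046] [18 18 17]
(267, 200) [0.532 0.072 0.035] [16 14 13]
(267, 202) [0.532 0.072 0.024] [31 43 50]
(266, 190) [0.483 0.158 0.   ] [128 182 221]
(266, 192) [0.495 0.135 0.012] [ 81  94 103]
(266, 194) [0.523 0.078 0.06 ] [28 25 28]
(266, 196) [0.528 0.07  0.057] [18 18 18]
(266, 198) [0.528 0.07  0.046] [15 13 15]
(266, 200) [0.527 0.072 0.033] [11 10  9]
(266, 202) [0.526 0.076 0.018] [17 21 25]
(266, 204) [ 0.522  0.084 -0.002] [ 58  86 106]
```

```bash
python3 - <<'E'
from h import *
s=load("scene1")
cv2.imwrite("pics/z1b.png",cv2.resize(s["frame"][130:190,240:300],None,fx=10,fy=10,interpolation=cv2.INTER_NEAREST))
for u in (256,257):
    for v in range(150,174,2): print((u,v),depthpt(s,[(u,v)])[0].round(3),s["frame"][v,u])
for u in (280,):
    for v in range(160,184,2): print((u,v),depthpt(s,[(u,v)])[0].round(3),s["frame"][v,u])
s=load("scene0")
o=proj(s,[(0.174,0.522,0.21)]);print(o)
for u in range(240,264,4):
    for v in range(64,86,2): 
        p=depthpt(s,[(u,v)])[0]
        if np.hypot(p[0]-.174,p[1]-.522)<.1 : print((u,v),p.round(3))
E
```

```text
(256, 150) [0.477 0.074 0.262] [26 29 31]
(256, 152) [0.485 0.059 0.265] [52 55 58]
(256, 154) [0.488 0.056 0.259] [66 74 76]
(256, 156) [0.476 0.078 0.231] [ 84  95 100]
(256, 158) [0.474 0.081 0.219] [65 75 78]
(256, 160) [0.476 0.079 0.212] [67 76 80]
(256, 162) [0.476 0.078 0.203] [62 70 74]
(256, 164) [0.478 0.075 0.196] [53 60 63]
(256, 166) [0.477 0.076 0.185] [55 61 64]
(256, 168) [0.476 0.079 0.173] [54 60 63]
(256, 170) [0.477 0.078 0.164] [107 154 190]
(256, 172) [ 0.387  0.246 -0.002] [134 197 234]
(257, 150) [0.477 0.082 0.256] [48 60 66]
(257, 152) [0.478 0.081 0.248] [68 76 79]
(257, 154) [0.491 0.057 0.259] [55 58 59]
(257, 156) [0.478 0.082 0.229] [70 78 82]
(257, 158) [0.48  0.077 0.224] [20 21 22]
(257, 160) [0.48  0.079 0.213] [17 18 17]
(257, 162) [0.479 0.08  0.203] [17 16 16]
(257, 164) [0.48  0.079 0.194] [19 20 19]
(257, 166) [0.48  0.079 0.184] [18 19 19]
(257, 168) [0.478 0.083 0.171] [39 55 67]
(257, 170) [ 0.384  0.261 -0.002] [121 179 220]
(257, 172) [ 0.39   0.249 -0.003] [130 190 231]
(280, 160) [0.59  0.041 0.28 ] [25 24 23]
(280, 162) [0.591 0.041 0.
[... 1283 characters left out ...]
568 0.315]
(252, 72) [0.184 0.569 0.304]
(252, 74) [0.207 0.527 0.316]
(252, 76) [0.182 0.573 0.281]
(252, 78) [0.185 0.567 0.274]
(252, 80) [0.189 0.561 0.267]
(252, 82) [0.187 0.565 0.254]
(252, 84) [0.185 0.567 0.242]
(256, 64) [0.2   0.579 0.344]
(256, 66) [0.212 0.557 0.345]
(256, 68) [0.2   0.579 0.324]
(256, 70) [0.217 0.549 0.329]
(256, 72) [0.216 0.55  0.319]
(256, 74) [0.207 0.567 0.3  ]
(256, 76) [0.2   0.581 0.282]
(256, 78) [0.203 0.575 0.275]
(256, 80) [0.204 0.573 0.266]
(256, 82) [0.202 0.577 0.253]
(256, 84) [0.202 0.578 0.242]
(260, 64) [0.218 0.585 0.346]
(260, 66) [0.224 0.574 0.341]
(260, 68) [0.214 0.594 0.321]
(260, 70) [0.224 0.576 0.32 ]
(260, 72) [0.226 0.571 0.313]
```

View pics/z1b.png

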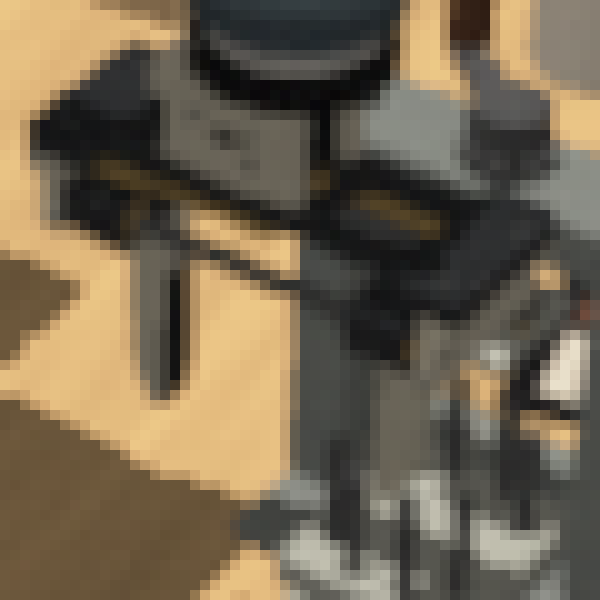

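Depth shows the closed fingertips at z≈0.07, above the knob top, when they should be at 0.034. So the real tips sit about 36 mm higher than stated (or the pose reading is off by that much). I'll reopen, go 25 mm lower, and watch the force.

Emit:
drive_tool(increments=[{"jaw":0.4,"dp":[0,0,0],"turn":[0,0,0]},{"jaw":0.4,"dp":[0,0,0],"turn":[0,0,0]},{"jaw":0.4,"dp":[0,0,0],"turn":[0,0,0]},{"jaw":0.4,"dp":[0,0,0],"turn":[0,0,0]},{"jaw":0.4,"dp":[0,0,0],"turn":[0,0,0]},{"jaw":0.4,"dp":[0,0,0],"turn":[0,0,0]},{"jaw":0.4,"dp":[0,0,0],"turn":[0,0,0]},{"jaw":0.4,"dp":[0,0,0],"turn":[0,0,0]}])

```text
time: 4.58
position: [0.52, 0.0774, 0.0589]
tcp_rot: [0.0, 0.746, 0.666, -0.0]
wrist_force: [0.2, -0.4, -0.7]
width: 0.535
```

Emit:
drive_tool(increments=[{"jaw":0.4,"dp":[0,0,0.005],"turn":[0,0,0]},{"jaw":0.4,"dp":[0,0,0.005],"turn":[0,0,0]},{"jaw":0.4,"dp":[0,0,0.005],"turn":[0,0,0]},{"jaw":0.4,"dp":[0,0,0.005],"turn":[0,0,0]},{"jaw":0.4,"dp":[0,0,0.005],"turn":[0,0,0]},{"jaw":0.4,"dp":[0,0,0],"turn":[0,0,0]}])

```text
time: 5.08
position: [0.519, 0.0774, 0.0325]
tcp_rot: [-0.001, 0.746, 0.666, -0.001]
wrist_force: [-0.8, -0.0, -0.9]
width: 0.603
```

```bash
python3 - <<'E'
from h import *
st()
c=cam("scene","3")
cv2.imwrite(f"pics/z3.png",cv2.resize(c["frame"][130:230,220:320],None,fx=6,fy=6,interpolation=cv2.INTER_CUBIC))
E
```

```text
t 5.08 p [0.519  0.0774 0.0325] yaw -6.5 tilt [-0.002  0.   ] F [-0.8 -0.  -0.9] M [-0.11  0.06 -0.05] w 0.603
```

View pics/z3.png

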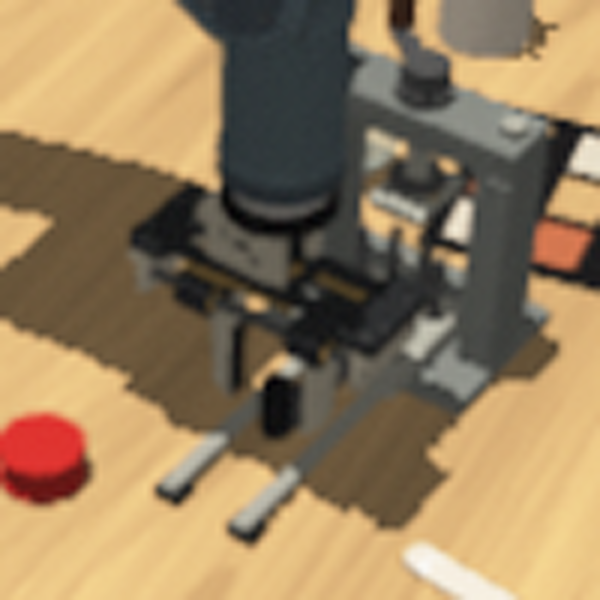

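The knob is now between the fingers. I'll close.

Emit:
drive_tool(increments=[{"jaw":1,"dp":[0,0,0.004],"turn":[0,0,0]},{"jaw":1,"dp":[0,0,0],"turn":[0,0,0]},{"jaw":1,"dp":[0,0,0],"turn":[0,0,0]},{"jaw":1,"dp":[0,0,0],"turn":[0,0,0]},{"jaw":1,"dp":[0,0,0],"turn":[0,0,0]},{"jaw":1,"dp":[0,0,0],"turn":[0,0,0]},{"jaw":1,"dp":[0,0,0],"turn":[0,0,0]},{"jaw":1,"dp":[0,0,0],"turn":[0,0,0]}])

```text
time: 5.8
position: [0.5208, 0.0773, 0.0301]
tcp_rot: [0.001, 0.746, 0.666, 0.001]
wrist_force: [2.8, -0.3, -1.5]
width: 0.227
```

Emit:
drive_tool(increments=[{"jaw":1,"dp":[0,0,0],"turn":[0,0,0]},{"jaw":1,"dp":[0,0,0],"turn":[0,0,0]},{"jaw":1,"dp":[0,0,0],"turn":[0,0,0]}])

```text
time: 6.05
position: [0.5208, 0.0773, 0.0301]
tcp_rot: [0.001, 0.746, 0.666, 0.001]
wrist_force: [3.8, -0.2, -2.1]
width: 0.228
```

The knob is gripped (0.228×93 = 21 mm). Pulling along −tool x.

Emit:
drive_tool(increments=[{"jaw":1,"dp":[-0.006,0.0005,0],"turn":[0,0,0]},{"jaw":1,"dp":[-0.012,0,0],"turn":[0,0,0]},{"jaw":1,"dp":[-0.014,0,0],"turn":[0,0,0]},{"jaw":1,"dp":[-0.014,0,0],"turn":[0,0,0]},{"jaw":1,"dp":[-0.014,0,0],"turn":[0,0,0]},{"jaw":1,"dp":[-0.014,0,0],"turn":[0,0,0]},{"jaw":1,"dp":[-0.014,0,0],"turn":[0,0,0]},{"jaw":1,"dp":[-0.006,0,0],"turn":[0,0,0]}])

```text
time: 6.72
position: [0.5087, -0.0169, 0.03]
tcp_rot: [-0.001, 0.747, 0.665, -0.0]
wrist_force: [-0.8, 2.7, 4.3]
width: 0.229
```

Emit:
drive_tool(increments=[{"jaw":1,"dp":[-0.004,0,0],"turn":[0,0,0]},{"jaw":1,"dp":[-0.004,0,0],"turn":[0,0,0]}])

```text
time: 6.88
position: [0.5078, -0.0238, 0.03]
tcp_rot: [-0.001, 0.746, 0.665, -0.0]
wrist_force: [-1.5, 4.1, 5.7]
width: 0.23
```

```bash
python3 - <<'E'
from h import *
st()
E
```

```text
t 6.88 p [ 0.5078 -0.0238  0.03  ] yaw -6.6 tilt [-0.002  0.001] F [-1.5  4.1  5.7] M [ 0.47  0.31 -0.01] w 0.23
```

Emit:
drive_tool(increments=[{"jaw":1,"dp":[-0.004,0,0],"turn":[0,0,0]},{"jaw":1,"dp":[-0.004,0,0],"turn":[0,0,0]}])

```text
time: 7.05
position: [0.5068, -0.0313, 0.03]
tcp_rot: [-0.001, 0.746, 0.666, -0.0]
wrist_force: [-1.5, 3.1, 6.1]
width: 0.232
```

Emit:
drive_tool(increments=[{"jaw":1,"dp":[-0.004,0,0],"turn":[0,0,0]},{"jaw":1,"dp":[0,0,0],"turn":[0,0,0]}])

```text
time: 7.22
position: [0.5062, -0.0358, 0.03]
tcp_rot: [-0.001, 0.746, 0.666, -0.001]
wrist_force: [-2.9, -0.5, 6.9]
width: 0.233
```

Emit:
drive_tool(increments=[{"jaw":1,"dp":[-0.004,0,0],"turn":[0,0,0]},{"jaw":1,"dp":[0,0,0],"turn":[0,0,0]}])

```text
time: 7.38
position: [0.5058, -0.0396, 0.03]
tcp_rot: [-0.001, 0.746, 0.666, -0.001]
wrist_force: [-2.9, 0.4, 7.0]
width: 0.232
```

Emit:
drive_tool(increments=[{"jaw":1,"dp":[-0.003,0,0],"turn":[0,0,0]},{"jaw":1,"dp":[-0.002,0,0],"turn":[0,0,0]}])

```text
time: 7.55
position: [0.5055, -0.0414, 0.0299]
tcp_rot: [-0.003, 0.747, 0.665, 0.001]
wrist_force: [1.1, 22.3, 7.5]
width: 0.228
```

```bash
python3 - <<'E'
from h import *
st()
c=cam("scene","4")
cv2.imwrite(f"pics/z4.png",cv2.resize(c["frame"][130:240,220:330],None,fx=5.4,fy=5.4,interpolation=cv2.INTER_CUBIC))
E
```

```text
t 7.55 p [ 0.5055 -0.0414  0.0299] yaw -6.6 tilt [-0.001  0.006] F [ 1.1 22.3  7.5] M [ 3.52 -0.38  0.01] w 0.228
```

View pics/z4.png

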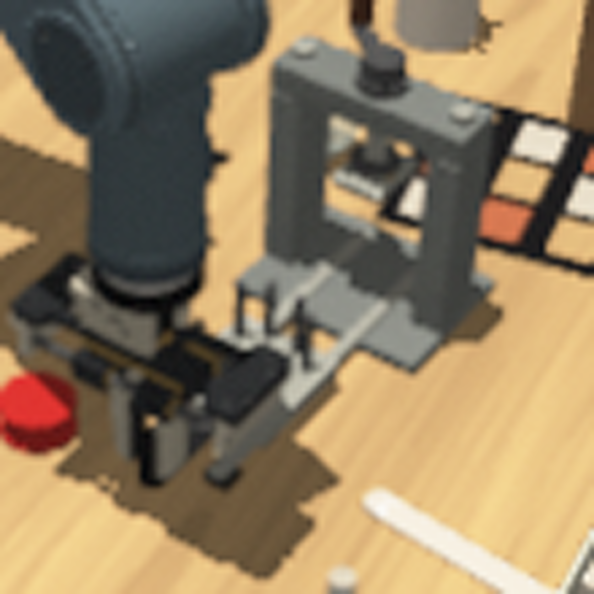

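The outer stop is felt (22 N). I'll relax, release, and lift.

Emit:
drive_tool(increments=[{"jaw":1,"dp":[0.003,0,0],"turn":[0,0,0]},{"jaw":0.5,"dp":[0,0,0],"turn":[0,0,0]},{"jaw":0.5,"dp":[0,0,0],"turn":[0,0,0]},{"jaw":0.5,"dp":[0,0,0],"turn":[0,0,0]},{"jaw":0.5,"dp":[0,0,0],"turn":[0,0,0]},{"jaw":0.5,"dp":[0,0,0],"turn":[0,0,0]},{"jaw":0.4,"dp":[0,0,-0.01],"turn":[0,0,0]},{"jaw":0.4,"dp":[0,0,-0.025],"turn":[0,0,0]}])

```text
time: 8.27
position: [0.5042, -0.0414, 0.0629]
tcp_rot: [-0.003, 0.746, 0.665, -0.002]
wrist_force: [0.1, -0.6, -0.8]
width: 0.582
```

Emit:
drive_tool(increments=[{"jaw":0.3,"dp":[0,0,-0.035],"turn":[0,0,0]},{"jaw":0.3,"dp":[0,0,-0.035],"turn":[0,0,0]},{"jaw":0.3,"dp":[-0.03,0,-0.03],"turn":[0,0,0]},{"jaw":0.3,"dp":[-0.035,-0.01,-0.01],"turn":[0,0,0]},{"jaw":0.3,"dp":[-0.035,-0.01,0],"turn":[0,0,0]},{"jaw":0.3,"dp":[-0.035,-0.01,0],"turn":[0,0,0]},{"jaw":0.3,"dp":[-0.03,-0.01,0],"turn":[0,0,0]},{"jaw":0.3,"dp":[-0.02,-0.005,0],"turn":[0,0,0]}])

```text
time: 8.93
position: [0.4397, -0.2226, 0.1754]
tcp_rot: [0.001, 0.747, 0.665, -0.0]
wrist_force: [0.1, -0.9, 0.8]
width: 0.701
```

```bash
python3 - <<'E'
from h import *
st()
for n in("scene","top"):
    c=cam(n,"5")
    r=(slice(130,230),slice(230,330)) if n=="scene" else (slice(150,250),slice(150,250))
    cv2.imwrite(f"pics/z5{n}.png",cv2.resize(c["frame"][r],None,fx=6,fy=6,interpolation=cv2.INTER_CUBIC))
E
```

```text
t 8.93 p [ 0.4397 -0.2226  0.1754] yaw -6.6 tilt [ 0.    -0.002] F [ 0.1 -0.9  0.8] M [-0.1   0.07  0.04] w 0.701
```

View pics/z5scene.png

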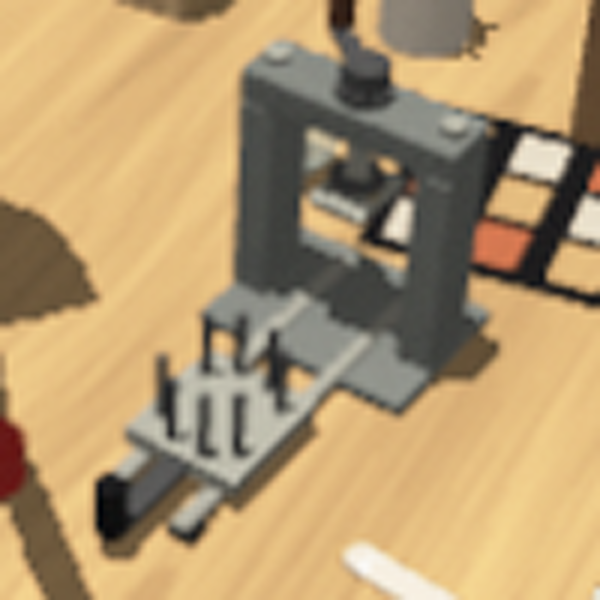

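View pics/z5top.png

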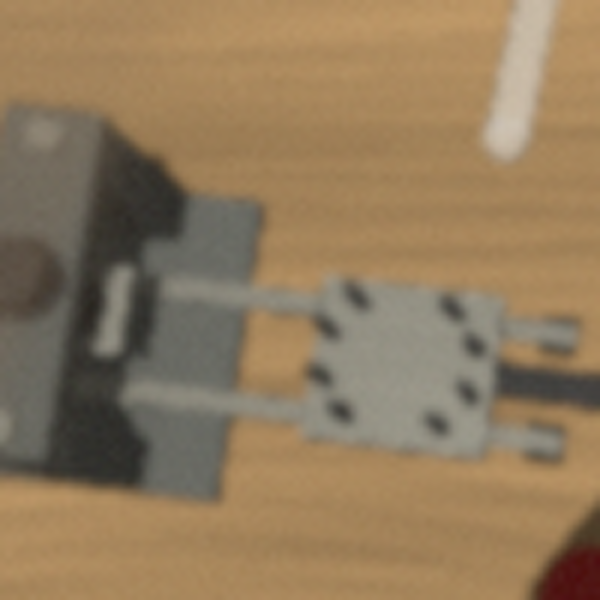

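```bash
python3 - <<'E'
from h import *
c=load("top5");s=load("scene5")
T=lambda l:np.array(l,float)/6+150
q=plane(c,T([(330,278),(503,297),(488,458),(305,438)]),.03);print(q.round(4),q.mean(0))
p=plane(c,T([(353,293),(450,305),(473,343),(467,390),(435,422),(340,408),(317,376),(325,322)]),.0575);print(p.round(4),p.mean(0).round(4))
x=p[0]+p[1]-p[4]-p[5]; print(np.degrees(np.arctan2(x[1],x[0])))
S=lambda l:np.array(l,float)/6+[230,130]
b=plane(s,S([(128,435),(237,487),(315,395)]),.03);print(b.round(4),(b[0]+b[2])/2)
o=st(); tip=None
plan([(0.452,-0.2825,0.12,7)],.3)
E
```

```text
[[0.5684 0.1263 0.03  ]
 [0.5574 0.0312 0.03  ]
 [0.4694 0.0386 0.03  ]
 [0.4806 0.1381 0.03  ]] [0.51895978 0.08356017 0.03      ]
[[0.5557 0.1094 0.0575]
 [0.5489 0.0573 0.0575]
 [0.5284 0.0447 0.0575]
 [0.5032 0.0477 0.0575]
 [0.4863 0.0645 0.0575]
 [0.4939 0.1151 0.0575]
 [0.5111 0.1277 0.0575]
 [0.5401 0.1241 0.0575]] [0.5209 0.0863 0.0575]
-5.940904497754321
[[0.4812 0.0334 0.03  ]
 [0.567  0.0256 0.03  ]
 [0.5731 0.1301 0.03  ]] [0.52715038 0.08176012 0.03      ]
t 9.03 p [ 0.4401 -0.2231  0.1751] yaw -6.8 tilt [ 0.    -0.002] F [-0.7  0.5  0.1] M [-0.1   0.04 -0.04] w 0.699
[{"jaw": 0.3, "dp": [-0.0192, 0.0063, 0.0184], "turn": [0.0001, 0.0005, -0.0802]}, {"jaw": 0.3, "dp": [-0.0196, 0.0047, 0.0184], "turn": [0.0001, 0.0005, -0.0802]}, {"jaw": 0.3, "dp": [-0.0199, 0.0031, 0.0184], "turn": [0.0001, 0.0005, -0.0802]}]
```

Emit:
drive_tool(increments=[{"jaw":0.25,"dp":[-0.0192,0.0063,0.0184],"turn":[0,0,-0.08]},{"jaw":0.25,"dp":[-0.0196,0.0047,0.0184],"turn":[0,0,-0.08]},{"jaw":0.25,"dp":[-0.02,0.003,0.0184],"turn":[0,0,-0.08]},{"jaw":0.25,"dp":[0,0,0.03],"turn":[0,0,0]},{"jaw":0.25,"dp":[0,0,0.03],"turn":[0,0,0]},{"jaw":0.25,"dp":[0,0,0.02],"turn":[0,0,0]},{"jaw":0.25,"dp":[0,0,0],"turn":[0,0,0]}])

```text
time: 9.62
position: [0.4509, -0.2762, 0.0354]
tcp_rot: [-0.004, 0.661, 0.75, 0.0]
wrist_force: [0.2, -0.9, -0.3]
width: 0.748
```

```bash
python3 - <<'E'
from h import *
st()
c=cam("scene","6")
cv2.imwrite(f"pics/z6.png",cv2.resize(c["frame"][210:300,150:250],None,fx=6,fy=6,interpolation=cv2.INTER_CUBIC))
E
```

```text
t 9.62 p [ 0.4509 -0.2762  0.0354] yaw 7.2 tilt [-0.006  0.006] F [ 0.2 -0.9 -0.3] M [-0.04  0.03 -0.04] w 0.748
```

View pics/z6.png

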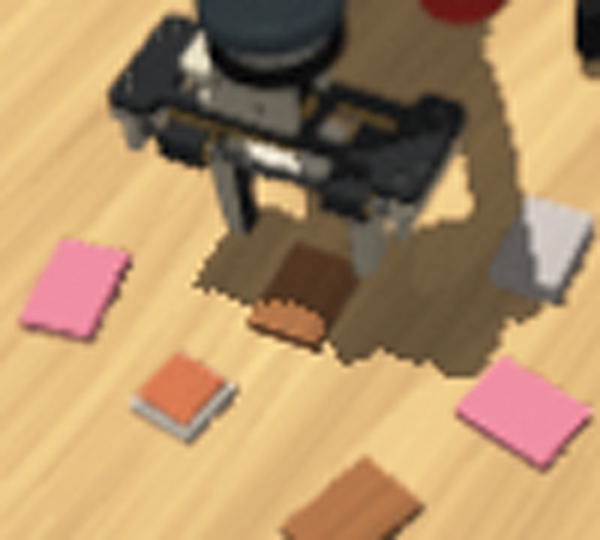

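Emit:
drive_tool(increments=[{"jaw":0.25,"dp":[-0.002,0,0.01],"turn":[0,0,0]},{"jaw":0.25,"dp":[-0.002,0,0.01],"turn":[0,0,0]},{"jaw":0.25,"dp":[0,0,0.008],"turn":[0,0,0]},{"jaw":0.25,"dp":[0,0,0],"turn":[0,0,0]},{"jaw":0.25,"dp":[0,0,0],"turn":[0,0,0]}])

```text
time: 10.08
position: [0.4534, -0.2832, 0.011]
tcp_rot: [-0.0, 0.661, 0.75, 0.0]
wrist_force: [0.6, -0.2, 0.7]
width: 0.752
```

```bash
python3 - <<'E'
from h import *
st()
c=cam("scene","7")
cv2.imwrite(f"pics/z7.png",cv2.resize(c["frame"][220:290,160:240],None,fx=8,fy=8,interpolation=cv2.INTER_CUBIC))
E
```

```text
t 10.08 p [ 0.4534 -0.2832  0.011 ] yaw 7.2 tilt [-0.  0.] F [ 0.6 -0.2  0.7] M [-0.09  0.09  0.03] w 0.752
```

View pics/z7.png

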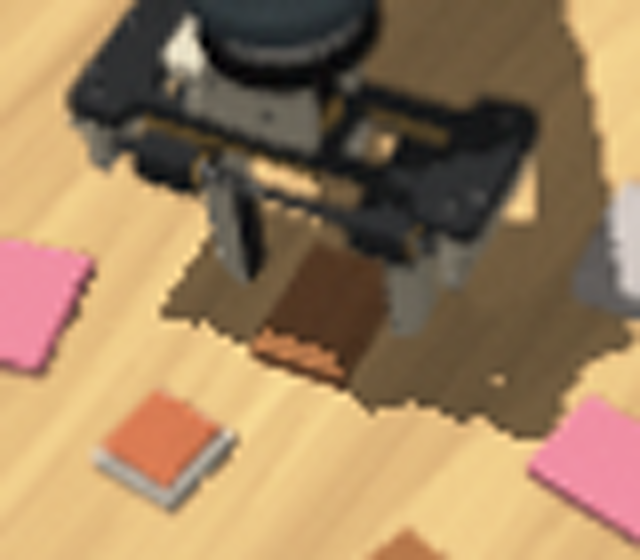

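There's no contact at reported z=0.011, where the stated tips would be 14 mm below the table, so the offset is confirmed. I'll feel for the table in small steps.

Emit:
drive_tool(increments=[{"jaw":0.25,"dp":[0,0,0.006],"turn":[0,0,0]},{"jaw":0.25,"dp":[0,0,0.006],"turn":[0,0,0]},{"jaw":0.25,"dp":[0,0,0],"turn":[0,0,0]},{"jaw":0.25,"dp":[0,0,0],"turn":[0,0,0]}])

```text
time: 10.47
position: [0.4532, -0.2831, -0.0014]
tcp_rot: [-0.001, 0.661, 0.75, 0.0]
wrist_force: [-0.6, -0.1, 0.1]
width: 0.753
```

Emit:
drive_tool(increments=[{"jaw":0.25,"dp":[0,0,0.004],"turn":[0,0,0]},{"jaw":0.25,"dp":[0,0,0],"turn":[0,0,0]},{"jaw":0.25,"dp":[0,0,0],"turn":[0,0,0]}])

```text
time: 10.72
position: [0.4535, -0.2833, -0.0051]
tcp_rot: [-0.0, 0.661, 0.75, 0.0]
wrist_force: [-0.7, 0.2, -0.5]
width: 0.752
```

Emit:
drive_tool(increments=[{"jaw":0.25,"dp":[0,0,0.003],"turn":[0,0,0]},{"jaw":0.25,"dp":[0,0,0],"turn":[0,0,0]},{"jaw":0.25,"dp":[0,0,0],"turn":[0,0,0]}])

```text
time: 10.97
position: [0.4535, -0.2834, -0.008]
tcp_rot: [-0.0, 0.661, 0.75, -0.0]
wrist_force: [-0.1, -0.1, -0.0]
width: 0.749
```

Emit:
drive_tool(increments=[{"jaw":0.25,"dp":[0,0,0.002],"turn":[0,0,0]},{"jaw":0.25,"dp":[0,0,0],"turn":[0,0,0]},{"jaw":0.25,"dp":[0,0,0],"turn":[0,0,0]}])

```text
time: 11.22
position: [0.4537, -0.2835, -0.0082]
tcp_rot: [0.0, 0.661, 0.75, -0.0]
wrist_force: [-2.8, 2.2, 13.7]
width: 0.745
```

Emit:
drive_tool(increments=[{"jaw":0.25,"dp":[0,0,0.002],"turn":[0,0,0]},{"jaw":0.25,"dp":[0,0,0],"turn":[0,0,0]},{"jaw":0.25,"dp":[0,0,0],"turn":[0,0,0]}])

```text
time: 11.47
position: [0.4537, -0.2836, -0.0083]
tcp_rot: [0.001, 0.661, 0.75, -0.0]
wrist_force: [-8.0, 5.8, 31.9]
width: 0.748
```

```bash
python3 - <<'E'
from h import *
st()
c=cam("scene","8")
cv2.imwrite(f"pics/z8.png",cv2.resize(c["frame"][220:290,160:240],None,fx=8,fy=8,interpolation=cv2.INTER_CUBIC))
E
```

```text
t 11.47 p [ 0.4537 -0.2836 -0.0083] yaw 7.2 tilt [ 0.001 -0.001] F [-8.   5.8 31.9] M [ 1.09  1.6  -0.02] w 0.748
```

View pics/z8.png

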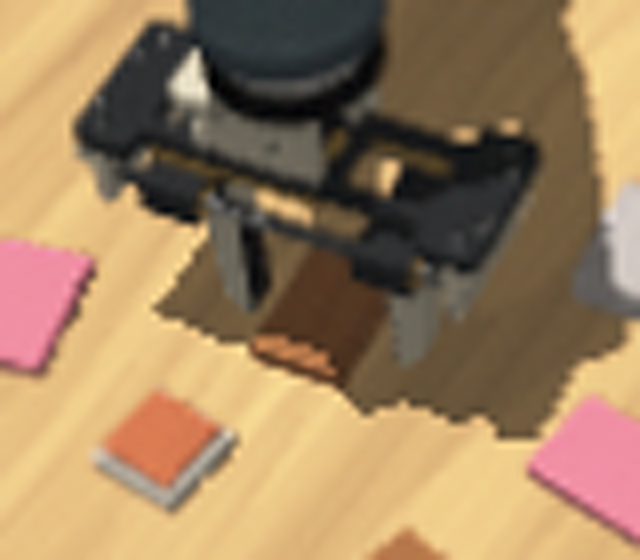

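The table is touched at reported z=−0.008, so tip z = reported z + 0.008. I'll back off about 1.5 mm clear and close.

Emit:
drive_tool(increments=[{"jaw":0.25,"dp":[0,0,-0.0055],"turn":[0,0,0]},{"jaw":1,"dp":[0,0,0],"turn":[0,0,0]},{"jaw":1,"dp":[0,0,0],"turn":[0,0,0]},{"jaw":1,"dp":[0,0,0],"turn":[0,0,0]},{"jaw":1,"dp":[0,0,0],"turn":[0,0,0]},{"jaw":1,"dp":[0,0,0],"turn":[0,0,0]},{"jaw":1,"dp":[0,0,0],"turn":[0,0,0]},{"jaw":1,"dp":[0,0,0],"turn":[0,0,0]}])

```text
time: 12.18
position: [0.4534, -0.2833, -0.0068]
tcp_rot: [-0.0, 0.661, 0.75, 0.0]
wrist_force: [0.0, -0.3, -0.1]
width: 0.494
```

```bash
python3 - <<'E'
from h import *
st()
plan([(0.453,-0.283,0.12,7.2),(0.521,0.085,0.16,-7)],1)
E
```

```text
t 12.18 p [ 0.4534 -0.2833 -0.0068] yaw 7.2 tilt [-0.001  0.   ] F [ 0.  -0.3 -0.1] M [ 0.    0.09 -0.  ] w 0.494
[{"jaw": 1, "dp": [0.0001, -0.0001, -0.0317], "turn": [-0.0001, -0.0001, 0.0]}, {"jaw": 1, "dp": [0.0001, -0.0001, -0.0317], "turn": [-0.0001, -0.0001, 0.0]}, {"jaw": 1, "dp": [0.0001, -0.0001, -0.0317], "turn": [-0.0001, -0.0001, 0.0]}, {"jaw": 1, "dp": [0.0001, -0.0001, -0.0317], "turn": [-0.0001, -0.0001, 0.0]}, {"jaw": 1, "dp": [0.0297, 0.0095, -0.0033], "turn": [-0.0, -0.0, 0.0207]}, {"jaw": 1, "dp": [0.0299, 0.0088, -0.0033], "turn": [-0.0, -0.0, 0.0207]}, {"jaw": 1, "dp": [0.0301, 0.0082, -0.0033], "turn": [-0.0, -0.0, 0.0207]}, {"jaw": 1, "dp": [0.0302, 0.0076, -0.0033], "turn": [-0.0, -0.0, 0.0207]}]
[{"jaw": 1, "dp": [0.0304, 0.007, -0.0033], "turn": [-0.0, -0.0, 0.0207]}, {"jaw": 1, "dp": [0.0305, 0.0064, -0.0033], "turn": [-0.0, -0.0, 0.0207]}, {"jaw": 1, "dp": [0.0307, 0.0057, -0.0033], "turn": [-0.0, -0.0, 0.0207]}, {"jaw": 1, "dp": [0.0308, 0.0051, -0.0033], "turn": [-0.0, -0.0, 0.0207]}, {"jaw": 1, "dp": [0.0309, 0.0044, -0.0033], "turn": [-0.0, -0.0, 0.0207]}, {"jaw": 1, "dp": [0.031, 0.0038, -0.0033], "turn": [-0.0, -0.0, 0.0207]}, {"jaw": 1, "dp": [0.031, 0.0032, -0.0033], "turn": [-0.0, -0.0, 0.0207]}, {"jaw": 1, "dp": [0.0311, 0.0025, -0.0033], "turn": [-0.0, -0.0, 0.0207]}]
```

Emit:
drive_tool(increments=[{"jaw":1,"dp":[0,0,-0.02],"turn":[0,0,0]},{"jaw":1,"dp":[0,0,-0.034],"turn":[0,0,0]},{"jaw":1,"dp":[0,0,-0.036],"turn":[0,0,0]},{"jaw":1,"dp":[0,0,-0.036],"turn":[0,0,0]},{"jaw":1,"dp":[0.03,0.0095,-0.0033],"turn":[0,0,0.0207]},{"jaw":1,"dp":[0.03,0.009,-0.0033],"turn":[0,0,0.0207]},{"jaw":1,"dp":[0.03,0.008,-0.0033],"turn":[0,0,0.0207]},{"jaw":1,"dp":[0.03,0.0075,-0.0033],"turn":[0,0,0.0207]}])

```text
time: 12.85
position: [0.476, -0.1596, 0.1331]
tcp_rot: [0.0, 0.692, 0.721, 0.0]
wrist_force: [0.9, -0.6, -0.1]
width: 0.487
```

Emit:
drive_tool(increments=[{"jaw":1,"dp":[0.03,0.007,-0.0033],"turn":[0,0,0.0207]},{"jaw":1,"dp":[0.03,0.0064,-0.0033],"turn":[0,0,0.0207]},{"jaw":1,"dp":[0.0307,0.0057,-0.0033],"turn":[0,0,0.0207]},{"jaw":1,"dp":[0.0308,0.005,-0.0033],"turn":[0,0,0.0207]},{"jaw":1,"dp":[0.031,0.0044,-0.0033],"turn":[0,0,0.0207]},{"jaw":1,"dp":[0.031,0.004,-0.0033],"turn":[0,0,0.0207]},{"jaw":1,"dp":[0.031,0.003,-0.0033],"turn":[0,0,0.0207]},{"jaw":1,"dp":[0.031,0.0025,-0.0033],"turn":[0,0,0.0207]}])

```text
time: 13.52
position: [0.5213, 0.0855, 0.1593]
tcp_rot: [-0.0, 0.749, 0.662, -0.0]
wrist_force: [1.2, -0.4, -0.8]
width: 0.49
```

Emit:
drive_tool(increments=[{"jaw":1,"dp":[0,0,0],"turn":[0,0,0]},{"jaw":1,"dp":[0,0,0],"turn":[0,0,0]}])

```text
time: 13.68
position: [0.5213, 0.0853, 0.1592]
tcp_rot: [0.0, 0.748, 0.664, -0.0]
wrist_force: [0.0, -0.5, -0.9]
width: 0.492
```

```bash
python3 - <<'E'
from h import *
st(); plan([(0.521,0.085,0.16,-7)],1)
for n in("scene","top"):
    c=cam(n,"9")
    r=(slice(110,220),slice(220,330)) if n=="scene" else (slice(150,250),slice(150,250))
    cv2.imwrite(f"pics/z9{n}.png",cv2.resize(c["frame"][r],None,fx=5.4,fy=5.4,interpolation=cv2.INTER_CUBIC))
E
```

```text
t 13.68 p [0.5213 0.0853 0.1592] yaw -6.8 tilt [ 0. -0.] F [ 0.  -0.5 -0.9] M [-0.06  0.06  0.  ] w 0.492
[{"jaw": 1, "dp": [-0.0003, -0.0003, -0.0008], "turn": [0.0001, 0.0001, 0.0032]}]
```

View pics/z9scene.png

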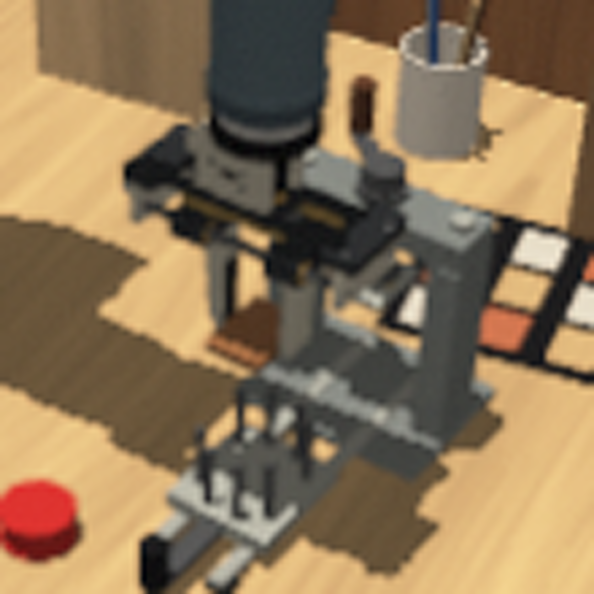

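View pics/z9top.png

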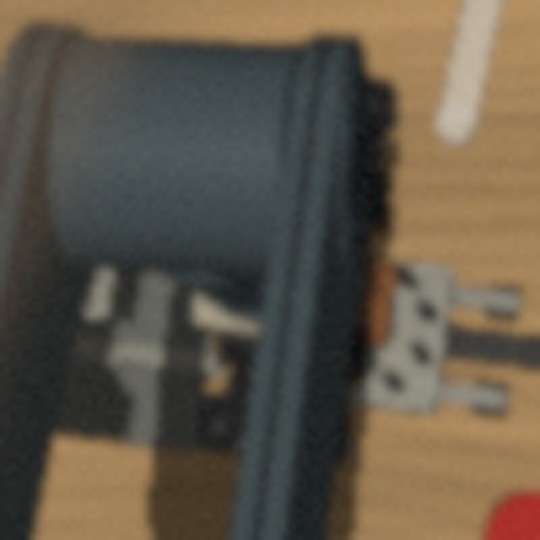

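```bash
python3 - <<'E'
from h import *
s=load("scene9")
im=s["frame"][155:185,250:275]; cv2.imwrite("pics/z9c.png",cv2.resize(im,None,fx=20,fy=20,interpolation=cv2.INTER_NEAREST))
B=np.array([.521,.085]);a=np.radians(-7);X=np.array([np.cos(a),np.sin(a)]);Y=np.array([-np.sin(a),np.cos(a)])
hsv=cv2.cvtColor(s["frame"],cv2.COLOR_BGR2HSV);H,S,V=[hsv[...,i].astype(int) for i in range(3)]
m=np.zeros(H.shape,bool);w=(slice(160,182),slice(255,275));m[w]=(abs(H[w]-12)<=4)&(S[w]>135)&(V[w]>110)
ys,xs=np.nonzero(m);print(len(xs))
P=plane(s,np.c_[xs,ys],.1757)[:,:2]-B; print(np.c_[xs,ys,(P@X*1000).round(),(P@Y*1000).round()].astype(int)[::3])
E
```

```text
30
[[259 172 -19 -27]
 [259 173 -15 -32]
 [262 173  -6 -25]
 [260 174  -9 -35]
 [263 174   0 -28]
 [266 174   9 -21]
 [264 175   6 -31]
 [267 175  15 -24]
 [265 176  13 -33]
 [268 176  22 -27]]
```

View pics/z9c.png

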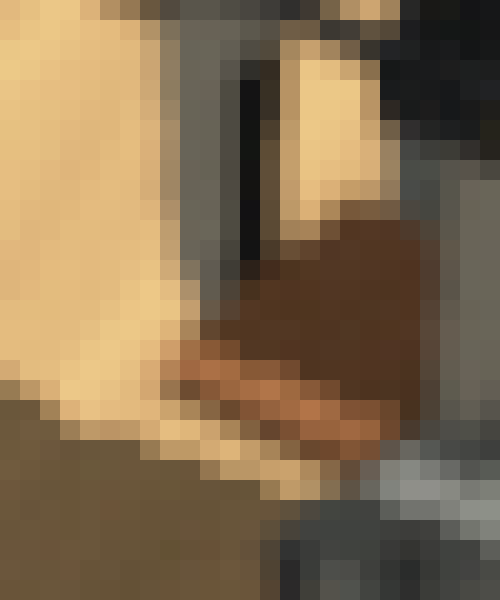

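The layer's front edge is at about −32 mm, as expected. I'll descend between the pins.

Emit:
drive_tool(increments=[{"jaw":1,"dp":[0,0,0.02],"turn":[0,0,0.003]},{"jaw":1,"dp":[0,0,0.02],"turn":[0,0,0]},{"jaw":1,"dp":[0,0,0.02],"turn":[0,0,0]},{"jaw":1,"dp":[0,0,0.012],"turn":[0,0,0]},{"jaw":1,"dp":[0,0,0.01],"turn":[0,0,0]},{"jaw":1,"dp":[0,0,0],"turn":[0,0,0]}])

```text
time: 14.28
position: [0.5198, 0.0827, 0.0751]
tcp_rot: [-0.001, 0.751, 0.661, -0.002]
wrist_force: [0.4, -0.8, -0.3]
width: 0.49
```

Emit:
drive_tool(increments=[{"jaw":1,"dp":[0,0,0.01],"turn":[0,0,0]},{"jaw":1,"dp":[0,0,0.01],"turn":[0,0,0]},{"jaw":1,"dp":[0,0,0.01],"turn":[0,0,0]}])

```text
time: 14.53
position: [0.5219, 0.0835, 0.047]
tcp_rot: [0.001, 0.75, 0.661, 0.0]
wrist_force: [0.5, 1.3, -1.2]
width: 0.491
```

Emit:
drive_tool(increments=[{"jaw":1,"dp":[0,0,0.01],"turn":[0,0,0]},{"jaw":1,"dp":[0,0,0.008],"turn":[0,0,0]},{"jaw":1,"dp":[0,0,0],"turn":[0,0,0]}])

```text
time: 14.78
position: [0.5199, 0.084, 0.0272]
tcp_rot: [-0.001, 0.75, 0.661, -0.001]
wrist_force: [-0.0, 0.5, -0.0]
width: 0.494
```

```bash
python3 - <<'E'
from h import *
st()
for n in("scene",):
    c=cam(n,"10")
    r=(slice(130,220),slice(220,310))
    cv2.imwrite(f"pics/z10{n}.png",cv2.resize(c["frame"][r],None,fx=6.6,fy=6.6,interpolation=cv2.INTER_CUBIC))
E
```

```text
t 14.78 p [0.5199 0.084  0.0272] yaw -7.2 tilt [-0.003  0.   ] F [-0.   0.5 -0. ] M [-0.11  0.11 -0.01] w 0.494
```

View pics/z10scene.png

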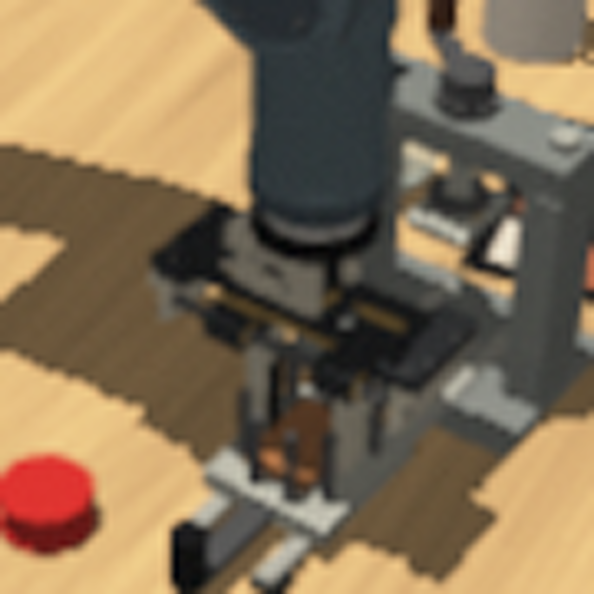

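Emit:
drive_tool(increments=[{"jaw":1,"dp":[0,0,0.002],"turn":[0,0,0]},{"jaw":1,"dp":[0,0,0.001],"turn":[0,0,0]},{"jaw":1,"dp":[0,0,0],"turn":[0,0,0]},{"jaw":1,"dp":[0,0,0],"turn":[0,0,0]}])

```text
time: 15.17
position: [0.5217, 0.0839, 0.0265]
tcp_rot: [0.0, 0.75, 0.661, 0.0]
wrist_force: [-0.1, 0.6, -0.5]
width: 0.486
```

Emit:
drive_tool(increments=[{"jaw":1,"dp":[0,0,0.001],"turn":[0,0,0]},{"jaw":1,"dp":[0,0,0],"turn":[0,0,0]},{"jaw":1,"dp":[0,0,0],"turn":[0,0,0]}])

```text
time: 15.42
position: [0.5214, 0.0839, 0.0253]
tcp_rot: [0.0, 0.75, 0.661, 0.0]
wrist_force: [-0.5, -0.4, -0.5]
width: 0.493
```

Release from about 1–2 mm, with a small opening first.

Emit:
drive_tool(increments=[{"jaw":1,"dp":[0,0,0.001],"turn":[0,0,0]},{"jaw":0.4,"dp":[0,0,0],"turn":[0,0,0]},{"jaw":0.4,"dp":[0,0,0],"turn":[0,0,0]},{"jaw":0.4,"dp":[0,0,0],"turn":[0,0,0]},{"jaw":0.4,"dp":[0,0,0],"turn":[0,0,0]},{"jaw":0.4,"dp":[0,0,-0.01],"turn":[0,0,0]},{"jaw":0.4,"dp":[0,0,-0.02],"turn":[0,0,0]},{"jaw":0.4,"dp":[0,0,-0.03],"turn":[0,0,0]}])

```text
time: 16.08
position: [0.5193, 0.0839, 0.0833]
tcp_rot: [-0.002, 0.75, 0.661, -0.002]
wrist_force: [0.4, -0.2, -0.3]
width: 0.596
```

```bash
python3 - <<'E'
from h import *
st(); plan([(0.521,0.084,0.17,-7),(0.560,-0.397,0.11,-15)],.3,step=.036)
E
```

```text
t 16.08 p [0.5193 0.0839 0.0833] yaw -7.2 tilt [-0.005  0.   ] F [ 0.4 -0.2 -0.3] M [-0.06  0.02 -0.03] w 0.596
[{"jaw": 0.3, "dp": [0.0001, 0.0004, -0.0289], "turn": [-0.0017, 0.0001, -0.0012]}, {"jaw": 0.3, "dp": [0.0001, 0.0004, -0.0289], "turn": [-0.0017, 0.0001, -0.0012]}, {"jaw": 0.3, "dp": [0.0001, 0.0005, -0.0289], "turn": [-0.0017, 0.0001, -0.0012]}, {"jaw": 0.3, "dp": [-0.0338, 0.007, 0.0043], "turn": [0.0, -0.0, 0.01]}, {"jaw": 0.3, "dp": [-0.0337, 0.0073, 0.0043], "turn": [0.0, -0.0, 0.01]}, {"jaw": 0.3, "dp": [-0.0336, 0.0076, 0.0043], "turn": [0.0, -0.0, 0.01]}, {"jaw": 0.3, "dp": [-0.0335, 0.008, 0.0043], "turn": [0.0, -0.0, 0.01]}, {"jaw": 0.3, "dp": [-0.0335, 0.0083, 0.0043], "turn": [0.0, -0.0, 0.01]}]
[{"jaw": 0.3, "dp": [-0.0334, 0.0086, 0.0043], "turn": [0.0, -0.0, 0.01]}, {"jaw": 0.3, "dp": [-0.0333, 0.009, 0.0043], "turn": [0.0, -0.0, 0.01]}, {"jaw": 0.3, "dp": [-0.0332, 0.0093, 0.0043], "turn": [0.0, -0.0, 0.01]}, {"jaw": 0.3, "dp": [-0.0331, 0.0096, 0.0043], "turn": [0.0, -0.0, 0.01]}, {"jaw": 0.3, "dp": [-0.033, 0.01, 0.0043], "turn": [0.0, -0.0, 0.01]}, {"jaw": 0.3, "dp": [-0.0329, 0.0103, 0.0043], "turn": [0.0, -0.0, 0.01]}, {"jaw": 0.3, "dp": [-0.0328, 0.0106, 0.0043], "turn": [0.0, -0.0, 0.01]}, {"jaw": 0.3, "dp": [-0.0327, 0.0109, 0.0043], "turn": [0.0, -0.0, 0.01]}]
[{"jaw": 0.3, "dp": [-0.0326, 0.0113, 0.0043], "turn": [0.0, -0.0, 0.01]}]
```

Emit:
drive_tool(increments=[{"jaw":0.3,"dp":[0,0,-0.029],"turn":[0,0,0]},{"jaw":0.3,"dp":[0,0,-0.029],"turn":[0,0,0]},{"jaw":0.3,"dp":[0,0,-0.029],"turn":[0,0,0]},{"jaw":0.3,"dp":[-0.034,0.007,0.0043],"turn":[0,0,0.01]},{"jaw":0.3,"dp":[-0.034,0.0073,0.0043],"turn":[0,0,0.01]},{"jaw":0.3,"dp":[-0.0336,0.0076,0.0043],"turn":[0,0,0.01]},{"jaw":0.3,"dp":[-0.0335,0.008,0.0043],"turn":[0,0,0.01]},{"jaw":0.3,"dp":[-0.0335,0.0083,0.0043],"turn":[0,0,0.01]}])

```text
time: 16.75
position: [0.5347, -0.0899, 0.1507]
tcp_rot: [0.001, 0.766, 0.642, 0.0]
wrist_force: [-0.2, -0.6, 0.4]
width: 0.7
```

Emit:
drive_tool(increments=[{"jaw":0.25,"dp":[-0.0334,0.0086,0.0043],"turn":[0,0,0.01]},{"jaw":0.25,"dp":[-0.0333,0.009,0.0043],"turn":[0,0,0.01]},{"jaw":0.25,"dp":[-0.0332,0.0093,0.0043],"turn":[0,0,0.01]},{"jaw":0.25,"dp":[-0.0331,0.0096,0.0043],"turn":[0,0,0.01]},{"jaw":0.25,"dp":[-0.033,0.01,0.0043],"turn":[0,0,0.01]},{"jaw":0.25,"dp":[-0.033,0.0103,0.0043],"turn":[0,0,0.01]},{"jaw":0.25,"dp":[-0.033,0.0106,0.0043],"turn":[0,0,0.01]},{"jaw":0.25,"dp":[-0.033,0.011,0.0043],"turn":[0,0,0.01]}])

```text
time: 17.42
position: [0.5559, -0.3658, 0.116]
tcp_rot: [0.0, 0.792, 0.611, 0.0]
wrist_force: [0.5, 0.1, -0.2]
width: 0.749
```

```bash
python3 - <<'E'
from h import *
st(); 
for n in("top","scene"):
    c=cam(n,"11")
    r=(slice(130,230),slice(200,300)) if n=="scene" else (slice(150,250),slice(150,250))
    cv2.imwrite(f"pics/z11{n}.png",cv2.resize(c["frame"][r],None,fx=5.4,fy=5.4,interpolation=cv2.INTER_CUBIC))
cv2.imwrite("pics/z11b.png",cv2.resize(c["frame"][230:330,160:260],None,fx=5.4,fy=5.4,interpolation=cv2.INTER_CUBIC))
plan([(0.5605,-0.397,0.11,-15)],.25)
E
```

```text
t 17.42 p [ 0.5559 -0.3658  0.116 ] yaw -14.7 tilt [ 0. -0.] F [ 0.5  0.1 -0.2] M [-0.08  0.05 -0.01] w 0.749
[{"jaw": 0.25, "dp": [-0.0251, 0.0121, 0.0049], "turn": [0.0005, 0.002, 0.0015]}]
```

View pics/z11top.png

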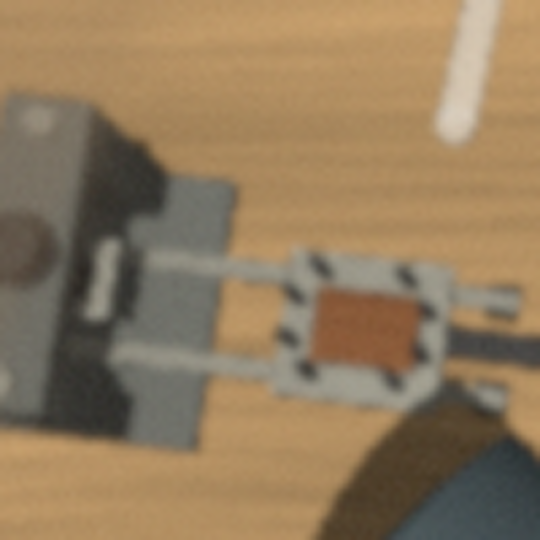

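View pics/z11scene.png

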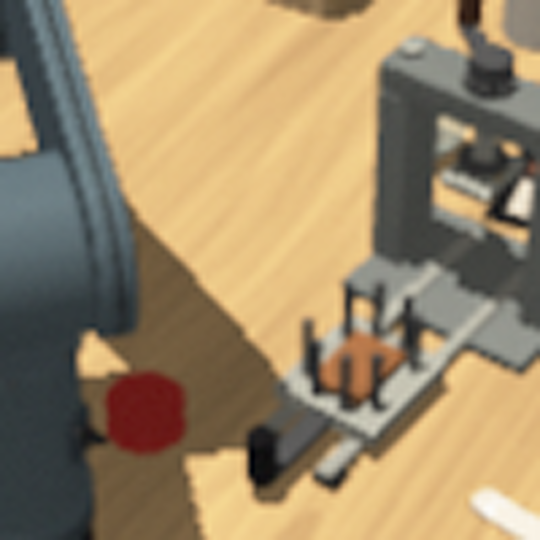

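View pics/z11b.png

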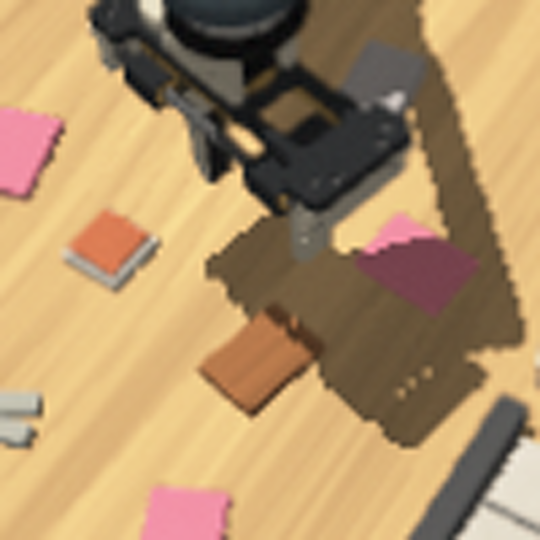

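```bash
cat >> h.py <<'E'
def bedchk(c,z,lo=(300,0)):
    pass
def pressxy(p,B=(.521,.085),yaw=-7):
    a=np.radians(yaw);X=np.array([np.cos(a),np.sin(a)]);Y=np.array([-np.sin(a),np.cos(a)]);d=np.atleast_2d(p)[:,:2]-B
    return np.c_[d@X,d@Y]
E
python3 - <<'E'
from h import *
c=load("top11")
hsv=cv2.cvtColor(c["frame"],cv2.COLOR_BGR2HSV);H,S,V=[hsv[...,i].astype(int) for i in range(3)]
m=np.zeros(H.shape,bool);w=(slice(195,225),slice(195,240));m[w]=(abs(H[w]-12)<=4)&(S[w]>150)&(V[w]>80)
for b in blob(c,m,.04): print(pressxy(b[1])*1000, pressxy(np.array(b[2][0])/1000)*1000)
E
```

Emit:
drive_tool(increments=[{"jaw":0.25,"dp":[-0.025,0.012,0.005],"turn":[0,0,0]},{"jaw":0.25,"dp":[0,0,0.03],"turn":[0,0,0]},{"jaw":0.25,"dp":[0,0,0.03],"turn":[0,0,0]},{"jaw":0.25,"dp":[0,0,0.015],"turn":[0,0,0]},{"jaw":0.25,"dp":[0,0,0],"turn":[0,0,0]},{"jaw":0.25,"dp":[0,0,0],"turn":[0,0,0]}])

```text
time: 18.02
position: [0.561, -0.3904, 0.0352]
tcp_rot: [-0.001, 0.791, 0.611, -0.0]
wrist_force: [-0.2, -0.2, 0.4]
width: 0.752
```

```bash
python3 - <<'E'
from h import *
st(); 
c=cam("scene","12")
cv2.imwrite("pics/z12b.png",cv2.resize(c["frame"][250:330,160:250],None,fx=6.4,fy=6.4,interpolation=cv2.INTER_CUBIC))
plan([(0.5605,-0.397,0.0,-15)],.25)
E
```

```text
t 18.02 p [ 0.561  -0.3904  0.0352] yaw -14.6 tilt [-0.001  0.001] F [-0.2 -0.2  0.4] M [-0.06  0.11 -0.02] w 0.752
[{"jaw": 0.25, "dp": [-0.003, 0.0001, 0.0183], "turn": [0.0005, 0.0002, 0.0034]}, {"jaw": 0.25, "dp": [-0.003, 0.0001, 0.0183], "turn": [0.0005, 0.0002, 0.0034]}]
```

View pics/z12b.png

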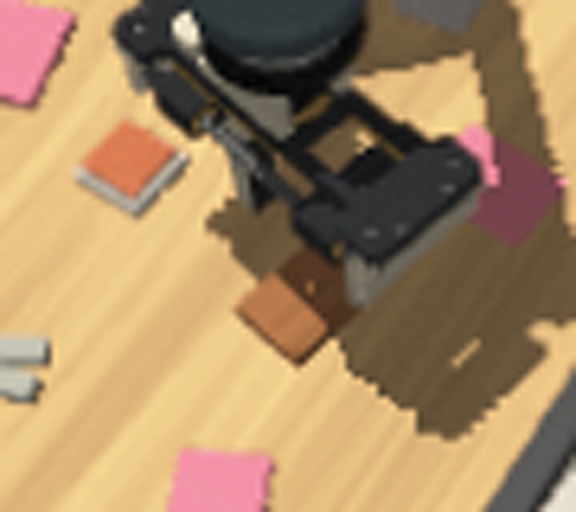

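Emit:
drive_tool(increments=[{"jaw":0.25,"dp":[-0.003,0,0.012],"turn":[0,0,0.003]},{"jaw":0.25,"dp":[-0.003,0,0.012],"turn":[0,0,0.003]},{"jaw":0.25,"dp":[0,0,0.012],"turn":[0,0,0]},{"jaw":0.25,"dp":[0,0,0.004],"turn":[0,0,0]},{"jaw":0.25,"dp":[0,0,0],"turn":[0,0,0]},{"jaw":0.25,"dp":[0,0,0],"turn":[0,0,0]}])

```text
time: 18.57
position: [0.5594, -0.3969, -0.0054]
tcp_rot: [-0.001, 0.793, 0.609, -0.0]
wrist_force: [0.2, -1.0, -0.0]
width: 0.751
```

```bash
python3 - <<'E'
from h import *
st(); 
c=load("top11")
hsv=cv2.cvtColor(c["frame"],cv2.COLOR_BGR2HSV);print(hsv[208:216,206:230:4])
c=cam("scene","13")
cv2.imwrite("pics/z13b.png",cv2.resize(c["frame"][250:330,160:250],None,fx=6.4,fy=6.4,interpolation=cv2.INTER_CUBIC))
E
```

```text
t 18.57 p [ 0.5594 -0.3969 -0.0054] yaw -15.0 tilt [-0.001  0.001] F [ 0.2 -1.  -0. ] M [-0.06  0.09 -0.01] w 0.751
[[[ 25  30 151]
  [ 12 146 136]
  [ 13 151 137]
  [ 13 154 136]
  [ 13 150 138]
  [ 12 143 130]]

 [[ 22  30 151]
  [ 12 145 135]
  [ 12 149 135]
  [ 13 155 133]
  [ 12 150 136]
  [ 12 139 134]]

 [[ 22  33 149]
  [ 13 150 134]
  [ 12 149 135]
  [ 13 151 133]
  [ 13 154 134]
  [ 12 132 131]]

 [[ 20  36 148]
  [ 12 146 140]
  [ 12 147 139]
  [ 12 150 136]
  [ 12 149 139]
  [ 12 129 130]]

 [[ 19  42 144]
  [ 12 149 140]
  [ 13 155 138]
  [ 12 151 140]
  [ 13 151 137]
  [ 13 125 120]]

 [[ 20  44 139]
  [ 13 148 138]
  [ 12 149 139]
  [ 12 148 140]
  [ 12 146 141]
  [ 13 113 108]]

 [[ 19  45 142]
  [ 12 148 138]
  [ 12 149 137]
  [ 12 150 141]
  [ 12 152 141]
  [ 11 104  98]]

 [[ 17  49 140]
  [ 12 140 138]
  [ 13 149 135]
  [ 12 144 142]
  [ 12 150 138]
  [ 12 114  98]]]
```

View pics/z13b.png

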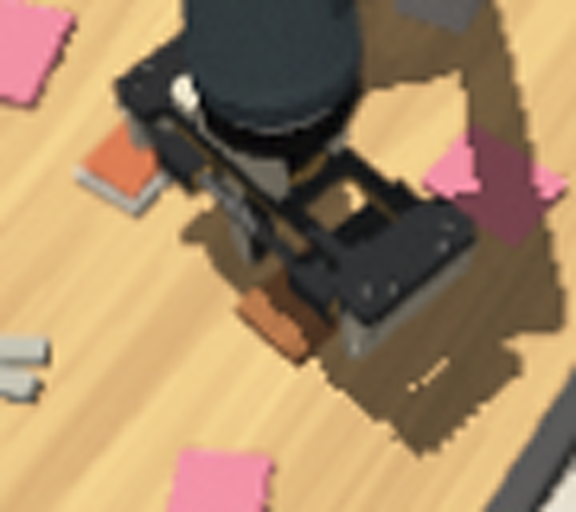

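Emit:
drive_tool(increments=[{"jaw":1,"dp":[0,0,0.001],"turn":[0,0,0]},{"jaw":1,"dp":[0,0,0],"turn":[0,0,0]},{"jaw":1,"dp":[0,0,0],"turn":[0,0,0]},{"jaw":1,"dp":[0,0,0],"turn":[0,0,0]},{"jaw":1,"dp":[0,0,0],"turn":[0,0,0]},{"jaw":1,"dp":[0,0,0],"turn":[0,0,0]},{"jaw":1,"dp":[0,0,0],"turn":[0,0,0]}])

```text
time: 19.2
position: [0.5599, -0.3972, -0.0054]
tcp_rot: [0.0, 0.793, 0.609, 0.0]
wrist_force: [0.2, 0.5, 1.9]
width: 0.489
```

```bash
python3 - <<'E'
from h import *
st()
c=load("top11")
hsv=cv2.cvtColor(c["frame"],cv2.COLOR_BGR2HSV);H,S,V=[hsv[...,i].astype(int) for i in range(3)]
m=np.zeros(H.shape,bool);w=(slice(195,225),slice(195,240));m[w]=(abs(H[w]-12)<=4)&(S[w]>105)&(V[w]>80)
for b in blob(c,m,.04): print(pressxy(b[1])*1000, pressxy(np.array(b[2][0])/1000)*1000)
plan([(0.5595,-0.397,0.11,-15),(0.521,0.085,0.16,-7)],1,step=.036)
E
```

```text
t 19.2 p [ 0.5599 -0.3972 -0.0054] yaw -15.0 tilt [ 0. -0.] F [0.2 0.5 1.9] M [-0.    0.14 -0.02] w 0.489
[217.3 210.7] pt [0.5195 0.0837 0.04  ] rect c [519.  84.] size [60. 43.] ang 83.4 bgr [ 55  90 136]
[[-1.31618095 -1.46800566]] [[-1.91434402 -1.62676554]]
[{"jaw": 1, "dp": [0.0, -0.0001, -0.0288], "turn": [0.0001, 0.0, 0.0001]}, {"jaw": 1, "dp": [0.0, -0.0001, -0.0288], "turn": [0.0001, 0.0, 0.0001]}, {"jaw": 1, "dp": [0.0, -0.0001, -0.0288], "turn": [0.0001, 0.0, 0.0001]}, {"jaw": 1, "dp": [0.0, -0.0001, -0.0288], "turn": [0.0001, 0.0, 0.0001]}, {"jaw": 1, "dp": [0.035, -0.0125, -0.0038], "turn": [-0.0, -0.0, -0.0107]}, {"jaw": 1, "dp": [0.0352, -0.0121, -0.0038], "turn": [-0.0, -0.0, -0.0107]}, {"jaw": 1, "dp": [0.0353, -0.0117, -0.0038], "turn": [-0.0, -0.0, -0.0107]}, {"jaw": 1, "dp": [0.0354, -0.0113, -0.0038], "turn": [-0.0, -0.0, -0.0107]}]
[{"jaw": 1, "dp": [0.0355, -0.0109, -0.0038], "turn": [-0.0, -0.0, -0.0107]}, {"jaw": 1, "dp": [0.0357, -0.0106, -0.0038], "turn": [-0.0, -0.0, -0.0107]}, {"jaw": 1, "dp": [0.0358, -0.0102, -0.0038], "turn": [-0.0, -0.0, -0.0107]}, {"jaw": 1, "dp": [0.0359, -0.0098, -0.0038], "turn": [-0.0, -0.0, -0.0107]}, {"jaw": 1, "dp": [0.036, -0.0094, -0.0038], "turn": [-0.0, -0.0, -0.0107]}, {"jaw": 1, "dp": [0.0361, -0.009, -0.0038], "turn": [-0.0, -0.0, -0.0107]}, {"jaw": 1, "dp": [0.0362, -0.0086, -0.0038], "turn": [-0.0, -0.0, -0.0107]}, {"jaw": 1, "dp": [0.0363, -0.0082, -0.0038], "turn": [-0.0, -0.0, -0.0107]}]
[{"jaw": 1, "dp": [0.0364, -0.0078, -0.0038], "turn": [-0.0, -0.0, -0.0107]}]
```

First layer sits within 2 mm of centre. The second is gripped (0.489 → 45.5 mm); carrying it over.

Emit:
drive_tool(increments=[{"jaw":1,"dp":[0,0,-0.018],"turn":[0,0,0]},{"jaw":1,"dp":[0,0,-0.03],"turn":[0,0,0]},{"jaw":1,"dp":[0,0,-0.034],"turn":[0,0,0]},{"jaw":1,"dp":[0,0,-0.034],"turn":[0,0,0]},{"jaw":1,"dp":[0.035,-0.0125,-0.0038],"turn":[0,0,-0.0107]},{"jaw":1,"dp":[0.035,-0.012,-0.0038],"turn":[0,0,-0.0107]},{"jaw":1,"dp":[0.035,-0.0117,-0.0038],"turn":[0,0,-0.0107]},{"jaw":1,"dp":[0.035,-0.0113,-0.0038],"turn":[0,0,-0.0107]}])

```text
time: 19.87
position: [0.5472, -0.2484, 0.1258]
tcp_rot: [0.0, 0.78, 0.626, 0.0]
wrist_force: [2.2, 0.9, -0.2]
width: 0.492
```

Emit:
drive_tool(increments=[{"jaw":1,"dp":[0.0355,-0.011,-0.0038],"turn":[0,0,-0.0107]},{"jaw":1,"dp":[0.0355,-0.0106,-0.0038],"turn":[0,0,-0.0107]},{"jaw":1,"dp":[0.0355,-0.01,-0.0038],"turn":[0,0,-0.0107]},{"jaw":1,"dp":[0.036,-0.0098,-0.0038],"turn":[0,0,-0.0107]},{"jaw":1,"dp":[0.036,-0.0094,-0.0038],"turn":[0,0,-0.0107]},{"jaw":1,"dp":[0.036,-0.009,-0.0038],"turn":[0,0,-0.0107]},{"jaw":1,"dp":[0.036,-0.0086,-0.0038],"turn":[0,0,-0.0107]},{"jaw":1,"dp":[0.036,-0.008,-0.0038],"turn":[0,0,-0.0107]}])

```text
time: 20.53
position: [0.5236, 0.0476, 0.1562]
tcp_rot: [0.0, 0.752, 0.659, 0.0]
wrist_force: [0.4, -0.2, -0.0]
width: 0.488
```

Emit:
drive_tool(increments=[{"jaw":1,"dp":[0.025,-0.005,0],"turn":[0,0,-0.0107]},{"jaw":1,"dp":[0.01,-0.002,0],"turn":[0,0,0]},{"jaw":1,"dp":[0,0,0],"turn":[0,0,0]},{"jaw":1,"dp":[0,0,0],"turn":[0,0,0]}])

```text
time: 20.87
position: [0.5218, 0.0812, 0.1558]
tcp_rot: [0.0, 0.749, 0.663, -0.0]
wrist_force: [0.7, -0.5, -1.0]
width: 0.486
```

```bash
python3 - <<'E'
from h import *
st(); plan([(0.521,0.085,0.16,-7)],1)
s=cam("scene","14")
cv2.imwrite("pics/z14.png",cv2.resize(s["frame"][130:230,220:320],None,fx=6,fy=6,interpolation=cv2.INTER_CUBIC))
hsv=cv2.cvtColor(s["frame"],cv2.COLOR_BGR2HSV);H,S,V=[hsv[...,i].astype(int) for i in range(3)]
m=np.zeros(H.shape,bool);w=(slice(160,182),slice(255,275));m[w]=(abs(H[w]-12)<=4)&(S[w]>135)&(V[w]>110)
ys,xs=np.nonzero(m)
z=arm.get_obs()["position"][2]+.008-.003+.01
P=pressxy(plane(s,np.c_[xs,ys],z))*1000; print(np.c_[xs,ys,P.round()].astype(int)[::3])
E
```

```text
t 20.87 p [0.5218 0.0812 0.1558] yaw -6.9 tilt [-0.    -0.001] F [ 0.7 -0.5 -1. ] M [-0.04  0.08 -0.08] w 0.486
[{"jaw": 1, "dp": [0.0036, -0.0012, -0.0042], "turn": [-0.0, 0.0008, 0.0009]}]
[[258 174 -18 -34]
 [261 174  -9 -28]
 [259 175 -12 -37]
 [262 175  -3 -30]
 [265 175   6 -23]
 [262 176   0 -35]
 [265 176  10 -28]
 [262 177   4 -40]
 [265 177  13 -33]
 [265 178  16 -38]
 [268 178  25 -31]]
```

View pics/z14.png

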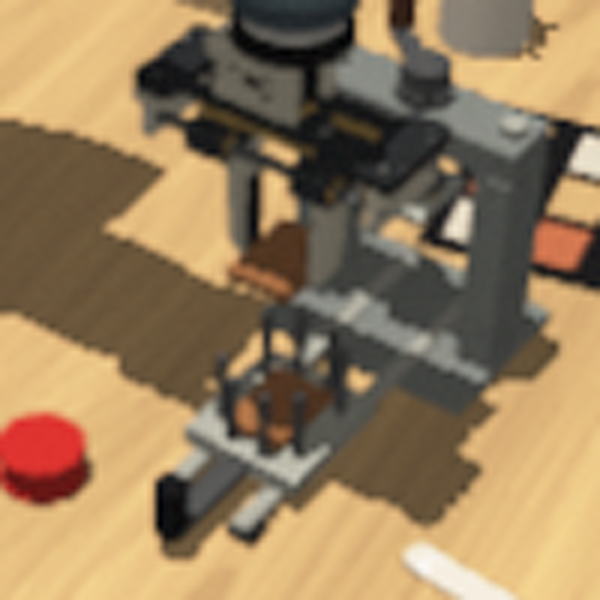

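Emit:
drive_tool(increments=[{"jaw":1,"dp":[0.004,-0.001,0.01],"turn":[0,0,0.001]},{"jaw":1,"dp":[0,0,0.02],"turn":[0,0,0]},{"jaw":1,"dp":[0,0,0.02],"turn":[0,0,0]},{"jaw":1,"dp":[0,0,0.015],"turn":[0,0,0]},{"jaw":1,"dp":[0,0,0.01],"turn":[0,0,0]},{"jaw":1,"dp":[0,0,0],"turn":[0,0,0]}])

```text
time: 21.42
position: [0.5196, 0.0846, 0.0781]
tcp_rot: [-0.002, 0.75, 0.661, -0.002]
wrist_force: [-0.2, -0.3, 0.0]
width: 0.488
```

Emit:
drive_tool(increments=[{"jaw":1,"dp":[0,0,0.01],"turn":[0,0,0]},{"jaw":1,"dp":[0,0,0.01],"turn":[0,0,0]},{"jaw":1,"dp":[0,0,0.01],"turn":[0,0,0]}])

```text
time: 21.67
position: [0.522, 0.0853, 0.0507]
tcp_rot: [0.001, 0.75, 0.662, 0.001]
wrist_force: [-0.2, -0.6, 0.2]
width: 0.488
```

Emit:
drive_tool(increments=[{"jaw":1,"dp":[0,0,0.008],"turn":[0,0,0]},{"jaw":1,"dp":[0,0,0.006],"turn":[0,0,0]},{"jaw":1,"dp":[0,0,0],"turn":[0,0,0]},{"jaw":1,"dp":[0,0,0],"turn":[0,0,0]}])

```text
time: 22.0
position: [0.5211, 0.0857, 0.0366]
tcp_rot: [-0.0, 0.749, 0.662, -0.0]
wrist_force: [0.5, -0.6, -0.6]
width: 0.49
```

```bash
python3 - <<'E'
from h import *
st()
s=cam("scene","15")
cv2.imwrite("pics/z15.png",cv2.resize(s["frame"][130:220,220:310],None,fx=6.6,fy=6.6,interpolation=cv2.INTER_CUBIC))
E
```

```text
t 22.0 p [0.5211 0.0857 0.0366] yaw -7.1 tilt [-0.001  0.   ] F [ 0.5 -0.6 -0.6] M [-0.07  0.1  -0.03] w 0.49
```

View pics/z15.png

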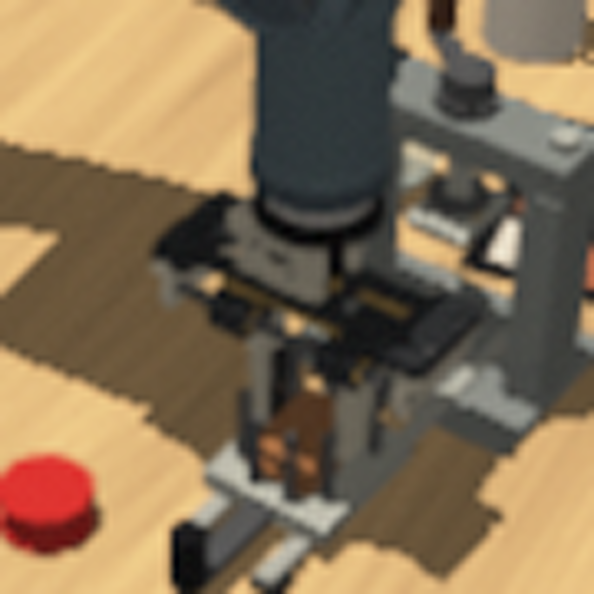

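Both layers are between the pins. I'll lower 1.5 mm, release, and rise.

Emit:
drive_tool(increments=[{"jaw":1,"dp":[0,0,0.0015],"turn":[0,0,0]},{"jaw":1,"dp":[0,0,0],"turn":[0,0,0]},{"jaw":0.4,"dp":[0,0,0],"turn":[0,0,0]},{"jaw":0.4,"dp":[0,0,0],"turn":[0,0,0]},{"jaw":0.4,"dp":[0,0,0],"turn":[0,0,0]},{"jaw":0.4,"dp":[0,0,0],"turn":[0,0,0]},{"jaw":0.4,"dp":[0,0,-0.012],"turn":[0,0,0]},{"jaw":0.4,"dp":[0,0,-0.025],"turn":[0,0,0]}])

```text
time: 22.72
position: [0.5188, 0.0856, 0.0702]
tcp_rot: [-0.002, 0.749, 0.662, -0.002]
wrist_force: [-0.3, -0.2, 0.4]
width: 0.602
```

Emit:
drive_tool(increments=[{"jaw":0.3,"dp":[0,0,-0.03],"turn":[0,0,0]},{"jaw":0.3,"dp":[0,0,-0.03],"turn":[0,0,0]},{"jaw":0.3,"dp":[-0.01,0,-0.03],"turn":[0,0,0]},{"jaw":0.3,"dp":[-0.03,0,-0.02],"turn":[0,0,0]},{"jaw":0.3,"dp":[-0.03,0,0],"turn":[0,0,0]},{"jaw":0.3,"dp":[-0.03,0,0],"turn":[0,0,0]},{"jaw":0.3,"dp":[-0.03,0,0],"turn":[0,0,0]},{"jaw":0.3,"dp":[-0.03,0,0],"turn":[0,0,0]}])

```text
time: 23.38
position: [0.5013, -0.0744, 0.1828]
tcp_rot: [0.0, 0.749, 0.662, 0.0]
wrist_force: [0.2, -0.8, -0.1]
width: 0.704
```

```bash
python3 - <<'E'
from h import *
st()
for n in("top","scene"):
    c=cam(n,"16")
    cv2.imwrite(f"pics/full16{n}.png",c["frame"])
    r=(slice(140,220),slice(220,300)) if n=="scene" else (slice(170,250),slice(180,260))
    cv2.imwrite(f"pics/z16{n}.png",cv2.resize(c["frame"][r],None,fx=5.4,fy=5.4,interpolation=cv2.INTER_CUBIC))
c=load("top16")
hsv=cv2.cvtColor(c["frame"],cv2.COLOR_BGR2HSV);H,S,V=[hsv[...,i].astype(int) for i in range(3)]
m=np.zeros(H.shape,bool);w=(slice(195,225),slice(195,240));m[w]=(abs(H[w]-12)<=4)&(S[w]>105)&(V[w]>70)
for b in blob(c,m,.05): print(pressxy(b[1])*1000, pressxy(np.array(b[2][0])/1000)*1000)
m[:]=0;w=slice(180,222),slice(275,325);m[w]=S[w]<65
blob(c,m,.02)
E
```

```text
t 23.38 p [ 0.5013 -0.0744  0.1828] yaw -7.1 tilt [ 0.001 -0.   ] F [ 0.2 -0.8 -0.1] M [-0.01  0.06 -0.01] w 0.704
[211.  209.4] pt [0.5224 0.1028 0.05  ] rect c [521. 101.] size [33. 43.] ang 84.0 bgr [ 50  78 123]
[[-0.73051341 17.82773121]] [[-1.79241907 16.01190947]]
[288.5 201. ] pt [ 0.5529 -0.1481  0.02  ] rect c [ 555. -159.] size [111. 137.] ang 89.6 bgr [76 71 63]
```

View pics/full16top.png

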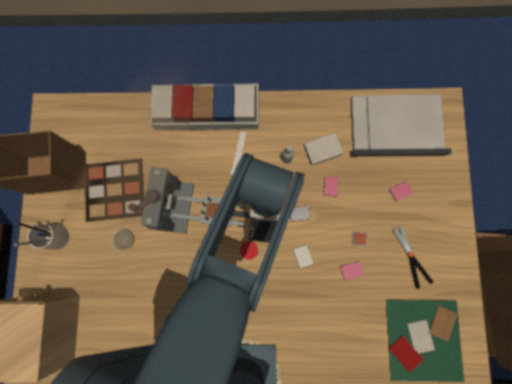

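View pics/z16scene.png

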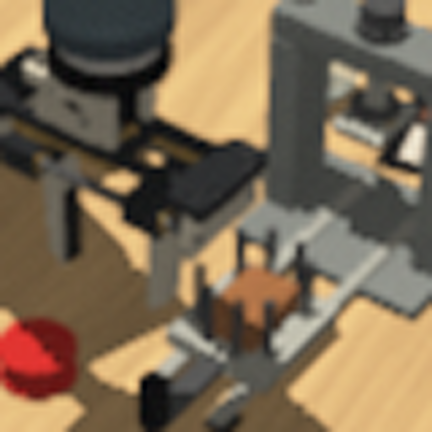

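View pics/full16scene.png

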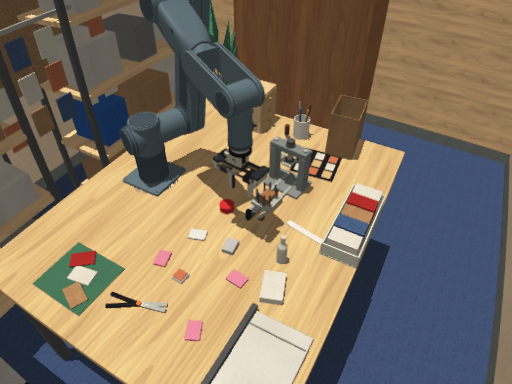

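Both layers are stacked. The pressing block was knocked aside: it's now near (230,246) in the scene view and (300,214) in the top view. I'll move the arm clear and remeasure.

Emit:
drive_tool(increments=[{"jaw":0.25,"dp":[-0.035,-0.005,0],"turn":[0,0,0]},{"jaw":0.25,"dp":[-0.035,-0.005,0],"turn":[0,0,0]},{"jaw":0.25,"dp":[-0.035,-0.005,0],"turn":[0,0,0]},{"jaw":0.25,"dp":[-0.035,-0.005,0],"turn":[0,0,0]},{"jaw":0.25,"dp":[-0.035,-0.005,0],"turn":[0,0,0]},{"jaw":0.25,"dp":[-0.035,-0.005,0],"turn":[0,0,0]},{"jaw":0.25,"dp":[-0.03,0,0],"turn":[0,0,0]},{"jaw":0.25,"dp":[0,0,0],"turn":[0,0,0]}])

```text
time: 24.15
position: [0.4418, -0.3125, 0.1824]
tcp_rot: [0.001, 0.751, 0.661, -0.001]
wrist_force: [0.1, -0.1, -0.2]
width: 0.751
```

```bash
python3 - <<'E'
from h import *
st()
for n in("top","scene"):
    c=cam(n,"17")
    cv2.imwrite(f"pics/full17{n}.png",c["frame"])
c=load("top17")
hsv=cv2.cvtColor(c["frame"],cv2.COLOR_BGR2HSV);H,S,V=[hsv[...,i].astype(int) for i in range(3)]
m=np.zeros(H.shape,bool);w=(slice(195,225),slice(195,240));m[w]=(abs(H[w]-12)<=4)&(S[w]>105)&(V[w]>70)
for b in blob(c,m,.05): print(pressxy(b[1])*1000, pressxy(np.array(b[2][0])/1000)*1000)
m[:]=0;w=slice(198,230),slice(282,320);m[w]=S[w]<65
blob(c,m,.02)
s=load("scene17")
hsv=cv2.cvtColor(s["frame"],cv2.COLOR_BGR2HSV);H,S,V=[hsv[...,i].astype(int) for i in range(3)]
m[:]=0;w=slice(235,258),slice(218,243);m[w]=(S[w]<50)&(V[w]>165)
blob(s,m,.02)
cv2.imwrite("pics/z17.png",np.hstack([cv2.resize(c["frame"][180:250,265:335],None,fx=5.5,fy=5.5),cv2.resize(s["frame"][215:285,195:265],None,fx=5.5,fy=5.5)]))
E
```

```text
t 24.15 p [ 0.4418 -0.3125  0.1824] yaw -7.3 tilt [ 0.    -0.003] F [ 0.1 -0.1 -0.2] M [-0.01  0.12  0.03] w 0.751
[216.4 210.4] pt [0.5192 0.0853 0.05  ] rect c [519.  85.] size [65. 43.] ang 82.2 bgr [ 52  84 131]
[[-1.82001311  0.12913121]] [[-2.03854789  0.19112134]]
[299.4 213.1] pt [ 0.5127 -0.1831  0.02  ] rect c [ 513. -183.] size [43. 60.] ang 6.7 bgr [68 70 74]
```

View pics/z17.png

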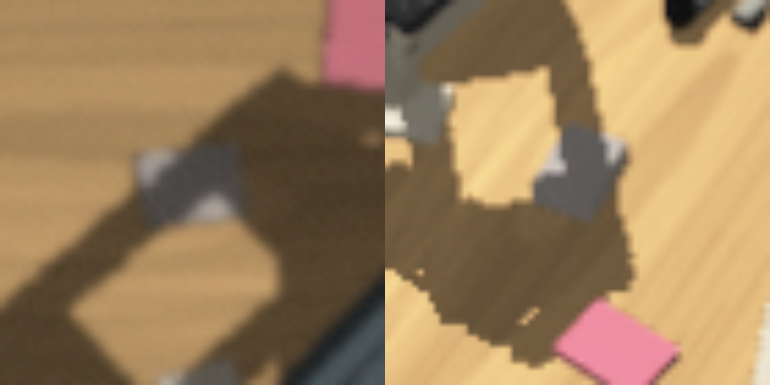

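View pics/full17top.png

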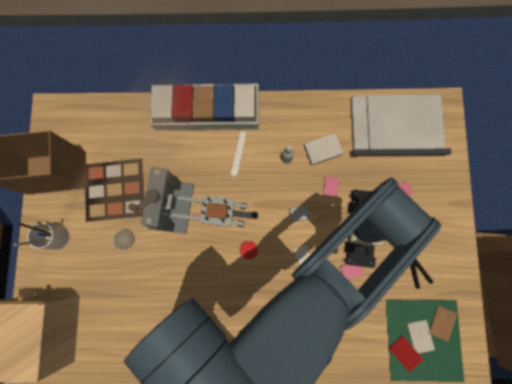

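```bash
python3 - <<'E'
from h import *
plan([(0.513,-0.1845,0.14,6.7),(0.513,-0.1845,0.04,6.7)],.25)
E
```

```text
[{"jaw": 0.25, "dp": [0.0262, 0.011, 0.0084], "turn": [-0.0, -0.0002, -0.0485]}, {"jaw": 0.25, "dp": [0.0257, 0.0122, 0.0084], "turn": [-0.0, -0.0002, -0.0485]}, {"jaw": 0.25, "dp": [0.0251, 0.0135, 0.0084], "turn": [-0.0, -0.0002, -0.0485]}, {"jaw": 0.25, "dp": [0.0244, 0.0147, 0.0084], "turn": [-0.0, -0.0002, -0.0485]}, {"jaw": 0.25, "dp": [0.0236, 0.0158, 0.0084], "turn": [-0.0, -0.0002, -0.0485]}, {"jaw": 0.25, "dp": [0.0, 0.0, 0.025], "turn": [0.0, -0.0, 0.0]}, {"jaw": 0.25, "dp": [0.0, 0.0, 0.025], "turn": [0.0, -0.0, 0.0]}, {"jaw": 0.25, "dp": [0.0, 0.0, 0.025], "turn": [0.0, -0.0, 0.0]}]
[{"jaw": 0.25, "dp": [0.0, 0.0, 0.025], "turn": [0.0, -0.0, 0.0]}]
```

Emit:
drive_tool(increments=[{"jaw":0.25,"dp":[0.026,0.011,0.0084],"turn":[0,0,-0.0485]},{"jaw":0.25,"dp":[0.0257,0.0122,0.0084],"turn":[0,0,-0.0485]},{"jaw":0.25,"dp":[0.025,0.0135,0.0084],"turn":[0,0,-0.0485]},{"jaw":0.25,"dp":[0.0244,0.0147,0.0084],"turn":[0,0,-0.0485]},{"jaw":0.25,"dp":[0.0236,0.016,0.0084],"turn":[0,0,-0.0485]},{"jaw":0.25,"dp":[0,0,0.025],"turn":[0,0,0]},{"jaw":0.25,"dp":[0,0,0.025],"turn":[0,0,0]},{"jaw":0.25,"dp":[0,0,0.025],"turn":[0,0,0]}])

```text
time: 24.92
position: [0.5138, -0.1814, 0.065]
tcp_rot: [0.0, 0.662, 0.749, 0.0]
wrist_force: [-0.5, -0.3, 0.4]
width: 0.747
```

Emit:
drive_tool(increments=[{"jaw":0.25,"dp":[0,0,0.02],"turn":[0,0,0]},{"jaw":0.25,"dp":[0,0,0],"turn":[0,0,0]},{"jaw":0.25,"dp":[0,0,0],"turn":[0,0,0]}])

```text
time: 25.17
position: [0.5125, -0.1823, 0.0449]
tcp_rot: [-0.001, 0.663, 0.748, -0.0]
wrist_force: [-0.3, 0.1, 0.6]
width: 0.75
```

```bash
python3 - <<'E'
from h import *
st()
s=cam("scene","18")
cv2.imwrite("pics/z18.png",cv2.resize(s["frame"][195:285,185:275],None,fx=6.6,fy=6.6,interpolation=cv2.INTER_CUBIC))
plan([(0.513,-0.1845,-0.003,6.7)],.25)
E
```

```text
t 25.17 p [ 0.5125 -0.1823  0.0449] yaw 6.9 tilt [-0.002  0.002] F [-0.3  0.1  0.6] M [-0.07 -0.03  0.06] w 0.75
[{"jaw": 0.25, "dp": [-0.0006, -0.0003, 0.0245], "turn": [0.0, -0.0001, 0.0017]}, {"jaw": 0.25, "dp": [-0.0006, -0.0003, 0.0245], "turn": [0.0, -0.0001, 0.0017]}]
```

View pics/z18.png

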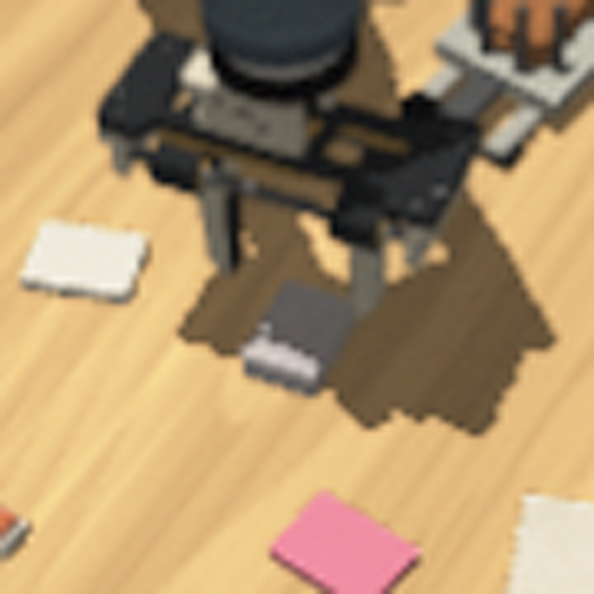

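Emit:
drive_tool(increments=[{"jaw":0.25,"dp":[-0.002,0,0.015],"turn":[0,0,0]},{"jaw":0.25,"dp":[0,0,0.015],"turn":[0,0,0]},{"jaw":0.25,"dp":[0,0,0.012],"turn":[0,0,0]},{"jaw":0.25,"dp":[0,0,0.005],"turn":[0,0,0]},{"jaw":0.25,"dp":[0,0,0],"turn":[0,0,0]}])

```text
time: 25.63
position: [0.5136, -0.1863, -0.0011]
tcp_rot: [0.0, 0.664, 0.748, 0.0]
wrist_force: [-0.5, 0.1, 0.9]
width: 0.748
```

Emit:
drive_tool(increments=[{"jaw":1,"dp":[0,0,0],"turn":[0,0,0]},{"jaw":1,"dp":[0,0,0],"turn":[0,0,0]},{"jaw":1,"dp":[0,0,0],"turn":[0,0,0]},{"jaw":1,"dp":[0,0,0],"turn":[0,0,0]},{"jaw":1,"dp":[0,0,0],"turn":[0,0,0]},{"jaw":1,"dp":[0,0,0],"turn":[0,0,0]},{"jaw":1,"dp":[0,0,0],"turn":[0,0,0]}])

```text
time: 26.22
position: [0.5138, -0.1867, -0.0009]
tcp_rot: [0.001, 0.664, 0.748, 0.0]
wrist_force: [-1.2, 1.5, 6.2]
width: 0.469
```

```bash
python3 - <<'E'
from h import *
st()
plan([(0.513,-0.1845,0.11,6.7),(0.521,0.085,0.16,-7)],1)
E
```

```text
t 26.22 p [ 0.5138 -0.1867 -0.0009] yaw 6.8 tilt [ 0.001 -0.001] F [-1.2  1.5  6.2] M [0.02 0.2  0.06] w 0.469
[{"jaw": 1, "dp": [0.0005, -0.0001, -0.0277], "turn": [0.0002, 0.0002, 0.0005]}, {"jaw": 1, "dp": [0.0006, -0.0001, -0.0277], "turn": [0.0002, 0.0002, 0.0005]}, {"jaw": 1, "dp": [0.0006, -0.0001, -0.0277], "turn": [0.0002, 0.0002, 0.0005]}, {"jaw": 1, "dp": [0.0006, -0.0001, -0.0277], "turn": [0.0002, 0.0002, 0.0005]}, {"jaw": 1, "dp": [0.0296, 0.0044, -0.0056], "turn": [-0.0, 0.0, 0.0266]}, {"jaw": 1, "dp": [0.0297, 0.0036, -0.0056], "turn": [-0.0, 0.0, 0.0266]}, {"jaw": 1, "dp": [0.0298, 0.0028, -0.0056], "turn": [-0.0, 0.0, 0.0266]}, {"jaw": 1, "dp": [0.0299, 0.002, -0.0056], "turn": [-0.0, 0.0, 0.0266]}]
[{"jaw": 1, "dp": [0.0299, 0.0012, -0.0056], "turn": [-0.0, 0.0, 0.0266]}, {"jaw": 1, "dp": [0.03, 0.0004, -0.0056], "turn": [-0.0, 0.0, 0.0266]}, {"jaw": 1, "dp": [0.03, -0.0004, -0.0056], "turn": [-0.0, 0.0, 0.0266]}, {"jaw": 1, "dp": [0.0299, -0.0012, -0.0056], "turn": [-0.0, 0.0, 0.0266]}, {"jaw": 1, "dp": [0.0299, -0.002, -0.0056], "turn": [-0.0, 0.0, 0.0266]}]
```

Emit:
drive_tool(increments=[{"jaw":1,"dp":[0,0,-0.015],"turn":[0,0,0]},{"jaw":1,"dp":[0,0,-0.028],"turn":[0,0,0]},{"jaw":1,"dp":[0,0,-0.034],"turn":[0,0,0]},{"jaw":1,"dp":[0,0,-0.034],"turn":[0,0,0]},{"jaw":1,"dp":[0.0296,0.0044,-0.0056],"turn":[0,0,0.0266]},{"jaw":1,"dp":[0.0297,0.0036,-0.0056],"turn":[0,0,0.0266]},{"jaw":1,"dp":[0.03,0.0028,-0.0056],"turn":[0,0,0.0266]},{"jaw":1,"dp":[0.03,0.002,-0.0056],"turn":[0,0,0.0266]}])

```text
time: 26.88
position: [0.5161, -0.0653, 0.1319]
tcp_rot: [-0.0, 0.703, 0.711, -0.0]
wrist_force: [0.1, 0.2, -2.0]
width: 0.467
```

Emit:
drive_tool(increments=[{"jaw":1,"dp":[0.03,0.001,-0.0056],"turn":[0,0,0.0266]},{"jaw":1,"dp":[0.03,0.0004,-0.0056],"turn":[0,0,0.0266]},{"jaw":1,"dp":[0.03,0,-0.0056],"turn":[0,0,0.0266]},{"jaw":1,"dp":[0.03,-0.001,-0.0056],"turn":[0,0,0.0266]},{"jaw":1,"dp":[0.03,-0.002,-0.0056],"turn":[0,0,0.0266]},{"jaw":1,"dp":[0,0,0],"turn":[0,0,0]},{"jaw":1,"dp":[0,0,0],"turn":[0,0,0]}])

```text
time: 27.47
position: [0.5208, 0.085, 0.1597]
tcp_rot: [-0.0, 0.747, 0.665, -0.0]
wrist_force: [0.3, -0.6, -1.8]
width: 0.471
```

```bash
python3 - <<'E'
from h import *
st()
s=cam("scene","19")
cv2.imwrite("pics/z19.png",cv2.resize(s["frame"][130:220,220:310],None,fx=6.6,fy=6.6,interpolation=cv2.INTER_CUBIC))
plan([(0.521,0.083,0.16,-7)],1)
cv2.imwrite("pics/z19c.png",cv2.resize(s["frame"][155:190,245:280],None,fx=16,fy=16,interpolation=cv2.INTER_NEAREST))
E
```

```text
t 27.47 p [0.5208 0.085  0.1597] yaw -6.7 tilt [-0. -0.] F [ 0.3 -0.6 -1.8] M [-0.07  0.1  -0.01] w 0.471
[{"jaw": 1, "dp": [-0.0008, 0.0004, -0.0006], "turn": [-0.0007, 0.0006, 0.004]}]
```

View pics/z19.png

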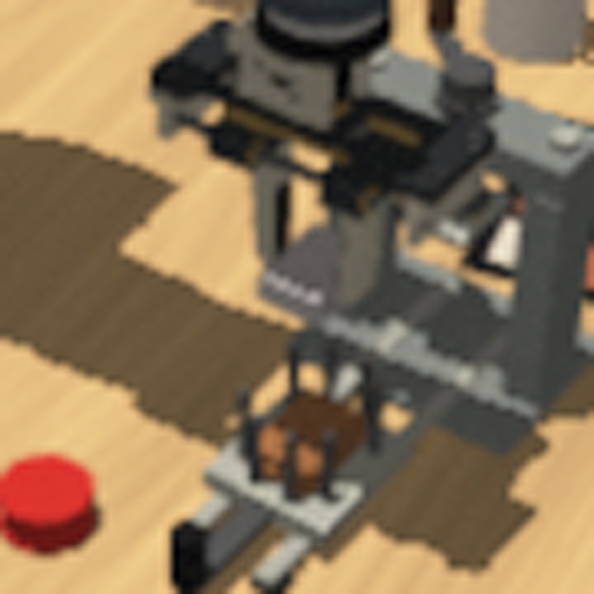

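View pics/z19c.png

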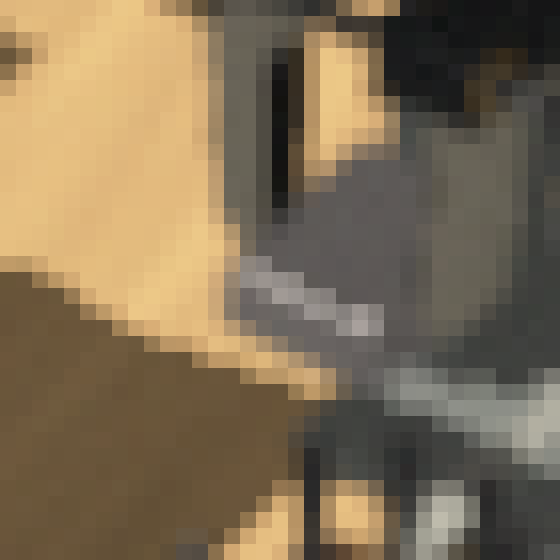

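```bash
python3 - <<'E'
from h import *
s=load("scene19")
print(pressxy(plane(s,[(260.5,171.6),(268,175.5),(264,173.5)],.1807))*1000)
E
```

```text
[[-12.24350262 -27.02420569]
 [ 23.37665981 -29.16049177]
 [  4.75295309 -28.41486036]]
```

Emit:
drive_tool(increments=[{"jaw":1,"dp":[-0.0018,0,0.02],"turn":[0,0,0.004]},{"jaw":1,"dp":[0,0,0.02],"turn":[0,0,0]},{"jaw":1,"dp":[0,0,0.015],"turn":[0,0,0]},{"jaw":1,"dp":[0,0,0.01],"turn":[0,0,0]},{"jaw":1,"dp":[0,0,0],"turn":[0,0,0]}])

```text
time: 27.93
position: [0.5191, 0.0806, 0.0922]
tcp_rot: [-0.002, 0.75, 0.661, -0.002]
wrist_force: [0.4, -0.0, -1.9]
width: 0.465
```

Emit:
drive_tool(increments=[{"jaw":1,"dp":[0,0,0.01],"turn":[0,0,0]},{"jaw":1,"dp":[0,0,0.01],"turn":[0,0,0]},{"jaw":1,"dp":[0,0,0.01],"turn":[0,0,0]},{"jaw":1,"dp":[0,0,0.008],"turn":[0,0,0]},{"jaw":1,"dp":[0,0,0],"turn":[0,0,0]}])

```text
time: 28.35
position: [0.5197, 0.0818, 0.0549]
tcp_rot: [-0.001, 0.75, 0.662, -0.001]
wrist_force: [-1.0, -0.0, -1.5]
width: 0.47
```

```bash
python3 - <<'E'
from h import *
st()
s=cam("scene","20")
cv2.imwrite("pics/z20.png",cv2.resize(s["frame"][130:220,220:310],None,fx=6.6,fy=6.6,interpolation=cv2.INTER_CUBIC))
E
```

```text
t 28.35 p [0.5197 0.0818 0.0549] yaw -7.1 tilt [-0.003  0.   ] F [-1.  -0.  -1.5] M [-0.07  0.14 -0.08] w 0.47
```

View pics/z20.png

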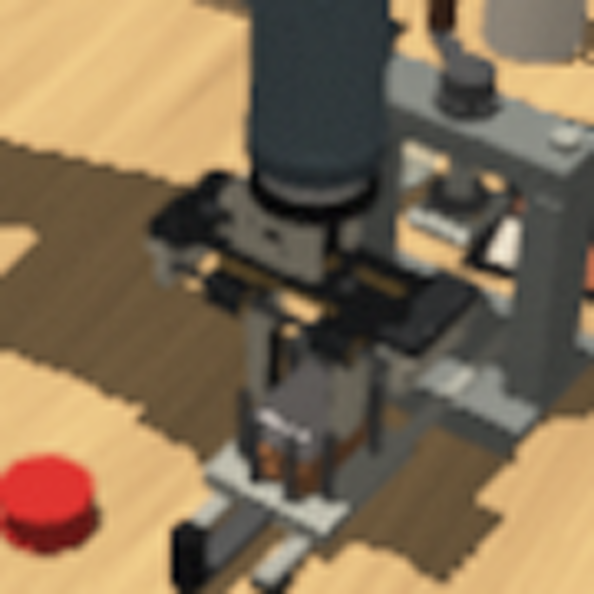

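Emit:
drive_tool(increments=[{"jaw":1,"dp":[0,0,0.003],"turn":[0,0,0]},{"jaw":1,"dp":[0,0,0.001],"turn":[0,0,0]},{"jaw":1,"dp":[0,0,0],"turn":[0,0,0]},{"jaw":1,"dp":[0,0,0],"turn":[0,0,0]}])

```text
time: 28.73
position: [0.5212, 0.0818, 0.0531]
tcp_rot: [0.0, 0.75, 0.662, 0.0]
wrist_force: [0.7, 0.2, -1.8]
width: 0.47
```

Emit:
drive_tool(increments=[{"jaw":1,"dp":[0,0,0.001],"turn":[0,0,0]},{"jaw":1,"dp":[0,0,0],"turn":[0,0,0]},{"jaw":1,"dp":[0,0,0],"turn":[0,0,0]}])

```text
time: 28.98
position: [0.521, 0.0818, 0.0519]
tcp_rot: [0.0, 0.75, 0.662, 0.0]
wrist_force: [-0.0, 0.6, -1.6]
width: 0.471
```

Emit:
drive_tool(increments=[{"jaw":1,"dp":[0,0,0.001],"turn":[0,0,0]},{"jaw":1,"dp":[0,0,0.001],"turn":[0,0,0]},{"jaw":1,"dp":[0,0,0],"turn":[0,0,0]}])

```text
time: 29.23
position: [0.5208, 0.0818, 0.0496]
tcp_rot: [-0.0, 0.75, 0.662, -0.0]
wrist_force: [-0.1, -0.2, -1.2]
width: 0.472
```

Emit:
drive_tool(increments=[{"jaw":1,"dp":[0,0,0.001],"turn":[0,0,0]},{"jaw":1,"dp":[0,0,0],"turn":[0,0,0]},{"jaw":1,"dp":[0,0,0],"turn":[0,0,0]}])

```text
time: 29.48
position: [0.521, 0.0818, 0.0491]
tcp_rot: [0.0, 0.75, 0.662, 0.0]
wrist_force: [-1.0, 0.5, 1.8]
width: 0.471
```

The block has touched down (Fz changed from −1.6 to +1.8). I'll release and rise.

Emit:
drive_tool(increments=[{"jaw":0.4,"dp":[0,0,0],"turn":[0,0,0]},{"jaw":0.4,"dp":[0,0,0],"turn":[0,0,0]},{"jaw":0.4,"dp":[0,0,0],"turn":[0,0,0]},{"jaw":0.4,"dp":[0,0,0],"turn":[0,0,0]},{"jaw":0.4,"dp":[0,0,-0.012],"turn":[0,0,0]},{"jaw":0.4,"dp":[0,0,-0.025],"turn":[0,0,0]},{"jaw":0.4,"dp":[0,0,-0.03],"turn":[0,0,0]},{"jaw":0.4,"dp":[0,0,-0.03],"turn":[0,0,0]}])

```text
time: 30.15
position: [0.5203, 0.0818, 0.1463]
tcp_rot: [-0.001, 0.75, 0.662, -0.001]
wrist_force: [-0.3, 1.3, 0.5]
width: 0.6
```

Emit:
drive_tool(increments=[{"jaw":0.4,"dp":[-0.03,0,-0.01],"turn":[0,0,0]},{"jaw":0.4,"dp":[-0.035,0,0],"turn":[0,0,0]},{"jaw":0.4,"dp":[-0.035,0,0],"turn":[0,0,0]},{"jaw":0.4,"dp":[-0.035,0,0],"turn":[0,0,0]},{"jaw":0.4,"dp":[-0.035,0,0],"turn":[0,0,0]},{"jaw":0.4,"dp":[-0.035,0,0],"turn":[0,0,0]},{"jaw":0.4,"dp":[-0.035,0,0],"turn":[0,0,0]},{"jaw":0.4,"dp":[-0.02,0,0],"turn":[0,0,0]}])

```text
time: 30.82
position: [0.4882, -0.1797, 0.1559]
tcp_rot: [0.001, 0.75, 0.661, -0.0]
wrist_force: [0.6, -0.7, 0.0]
width: 0.602
```

```bash
python3 - <<'E'
from h import *
st()
for n in("top","scene"):
    c=cam(n,"21")
    r=(slice(140,220),slice(220,300)) if n=="scene" else (slice(175,255),slice(180,260))
    cv2.imwrite(f"pics/z21{n}.png",cv2.resize(c["frame"][r],None,fx=6,fy=6,interpolation=cv2.INTER_CUBIC))
c=load("top21")
hsv=cv2.cvtColor(c["frame"],cv2.COLOR_BGR2HSV);print(hsv[205:215:3,204:232:4])
E
```

```text
t 30.82 p [ 0.4882 -0.1797  0.1559] yaw -7.2 tilt [ 0.    -0.001] F [ 0.6 -0.7  0. ] M [-0.07  0.11 -0.  ] w 0.602
[[[ 21  40  89]
  [ 12  23 145]
  [ 13  23 153]
  [ 15  23 155]
  [ 17  23 155]
  [ 12  22 153]
  [ 25  27 112]]

 [[ 26  28 144]
  [ 12  25 156]
  [ 13  25 161]
  [ 12  24 157]
  [ 15  22 159]
  [ 11  24 147]
  [ 16  67  80]]

 [[ 24  31 115]
  [ 11  23 157]
  [ 14  24 161]
  [ 12  24 162]
  [ 14  24 161]
  [ 13  24 149]
  [ 21  37 131]]

 [[ 23  31 108]
  [ 11  27 152]
  [ 13  26 157]
  [ 13  22 159]
  [ 14  24 161]
  [ 13  25 141]
  [ 21  27  95]]]
```

View pics/z21top.png

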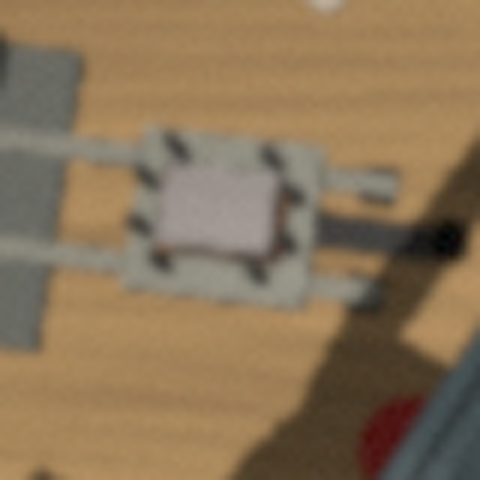

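View pics/z21scene.png

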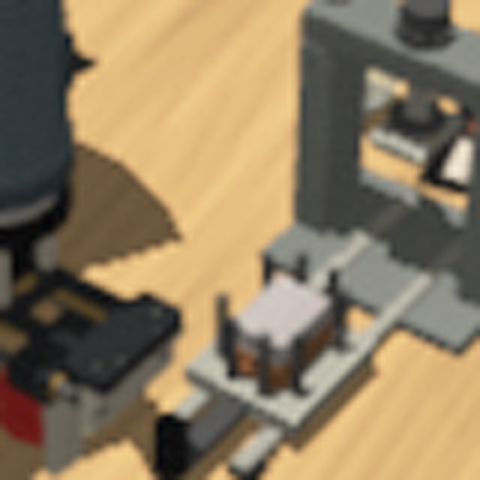

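The block lies flat on the stack, square and centred. Back to the knob.

```bash
python3 - <<'E'
from h import *
c=load("top21"); print(pressxy(plane(c,np.array([(165,172),(275,178),(270,250),(155,245)])/6+[180,175],.07)).mean(0)*1000)
plan([(0.5060,-0.0405,0.13,-7),(0.506,-0.0405,0.035,-7)],.4)
E
```

```text
[-3.61296175 -1.50089396]
[{"jaw": 0.4, "dp": [0.028, -0.0001, 0.0051], "turn": [0.0001, 0.0002, -0.0013]}, {"jaw": 0.4, "dp": [0.028, -0.0, 0.0051], "turn": [0.0001, 0.0002, -0.0013]}, {"jaw": 0.4, "dp": [0.028, -0.0, 0.0051], "turn": [0.0001, 0.0002, -0.0013]}, {"jaw": 0.4, "dp": [0.028, 0.0, 0.0051], "turn": [0.0001, 0.0002, -0.0013]}, {"jaw": 0.4, "dp": [0.028, 0.0001, 0.0051], "turn": [0.0001, 0.0002, -0.0013]}, {"jaw": 0.4, "dp": [0.0, -0.0, 0.0317], "turn": [0.0, -0.0, 0.0]}, {"jaw": 0.4, "dp": [0.0, -0.0, 0.0317], "turn": [0.0, -0.0, 0.0]}, {"jaw": 0.4, "dp": [0.0, -0.0, 0.0317], "turn": [0.0, -0.0, 0.0]}]
```

Emit:
drive_tool(increments=[{"jaw":0.4,"dp":[0.028,0,0.005],"turn":[0,0,0]},{"jaw":0.4,"dp":[0.028,0,0.005],"turn":[0,0,0]},{"jaw":0.4,"dp":[0.028,0,0.005],"turn":[0,0,0]},{"jaw":0.4,"dp":[0.028,0,0.005],"turn":[0,0,0]},{"jaw":0.4,"dp":[0.028,0,0.005],"turn":[0,0,0]},{"jaw":0.4,"dp":[0,0,0.025],"turn":[0,0,0]},{"jaw":0.4,"dp":[0,0,0.02],"turn":[0,0,0]},{"jaw":0.4,"dp":[0,0,0],"turn":[0,0,0]}])

```text
time: 31.58
position: [0.5031, -0.0345, 0.0825]
tcp_rot: [-0.003, 0.749, 0.663, -0.002]
wrist_force: [0.6, 0.3, -0.5]
width: 0.599
```

```bash
python3 - <<'E'
from h import *
st();s=cam("scene","22")
cv2.imwrite("pics/z22.png",cv2.resize(s["frame"][150:230,200:280],None,fx=6,fy=6,interpolation=cv2.INTER_CUBIC))
plan([(0.506,-0.0405,0.03,-7)],.4)
E
```

```text
t 31.58 p [ 0.5031 -0.0345  0.0825] yaw -7.0 tilt [-0.007  0.002] F [ 0.6  0.3 -0.5] M [-0.08  0.16 -0.02] w 0.599
[{"jaw": 0.4, "dp": [-0.0025, 0.0013, 0.0271], "turn": [-0.0024, -0.0006, -0.0003]}, {"jaw": 0.4, "dp": [-0.0025, 0.0013, 0.0271], "turn": [-0.0024, -0.0006, -0.0003]}]
```

View pics/z22.png

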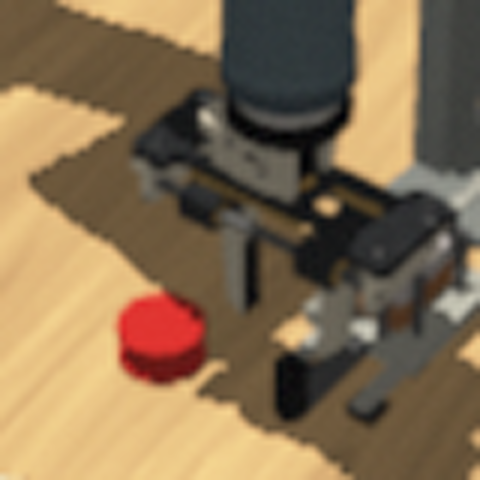

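Emit:
drive_tool(increments=[{"jaw":0.4,"dp":[-0.003,0,0.018],"turn":[0,0,0]},{"jaw":0.4,"dp":[-0.002,0,0.018],"turn":[0,0,0]},{"jaw":0.4,"dp":[0,0,0.014],"turn":[0,0,0]},{"jaw":0.4,"dp":[0,0,0.003],"turn":[0,0,0]},{"jaw":0.4,"dp":[0,0,0],"turn":[0,0,0]}])

```text
time: 32.05
position: [0.5054, -0.0421, 0.033]
tcp_rot: [-0.0, 0.75, 0.662, -0.0]
wrist_force: [-0.3, 1.0, 0.9]
width: 0.599
```

Emit:
drive_tool(increments=[{"jaw":1,"dp":[0,0,0],"turn":[0,0,0]},{"jaw":1,"dp":[0,0,0],"turn":[0,0,0]},{"jaw":1,"dp":[0,0,0],"turn":[0,0,0]},{"jaw":1,"dp":[0,0,0],"turn":[0,0,0]},{"jaw":1,"dp":[0,0,0],"turn":[0,0,0]},{"jaw":1,"dp":[0,0,0],"turn":[0,0,0]},{"jaw":1,"dp":[0,0,0],"turn":[0,0,0]},{"jaw":1,"dp":[0,0,0],"turn":[0,0,0]}])

```text
time: 32.72
position: [0.5054, -0.0423, 0.0332]
tcp_rot: [0.0, 0.75, 0.662, -0.0]
wrist_force: [-1.1, -0.4, 3.9]
width: 0.231
```

```bash
python3 - <<'E'
from h import *
st()
E
```

```text
t 32.72 p [ 0.5054 -0.0423  0.0332] yaw -7.1 tilt [ 0. -0.] F [-1.1 -0.4  3.9] M [-0.08  0.38  0.  ] w 0.231
```

Emit:
drive_tool(increments=[{"jaw":1,"dp":[0.003,0,0],"turn":[0,0,0]},{"jaw":1,"dp":[0.006,0,0],"turn":[0,0,0]},{"jaw":1,"dp":[0.008,0,0],"turn":[0,0,0]},{"jaw":1,"dp":[0.009,0,0],"turn":[0,0,0]},{"jaw":1,"dp":[0.009,0,0],"turn":[0,0,0]},{"jaw":1,"dp":[0.009,0,0],"turn":[0,0,0]},{"jaw":1,"dp":[0.009,0,0],"turn":[0,0,0]},{"jaw":1,"dp":[0.009,0,0],"turn":[0,0,0]}])

```text
time: 33.38
position: [0.5133, 0.019, 0.0331]
tcp_rot: [0.0, 0.75, 0.662, -0.0]
wrist_force: [-2.1, -3.5, 4.7]
width: 0.228
```

Emit:
drive_tool(increments=[{"jaw":1,"dp":[0.009,0,0],"turn":[0,0,0]},{"jaw":1,"dp":[0.009,0,0],"turn":[0,0,0]},{"jaw":1,"dp":[0.009,0,0],"turn":[0,0,0]},{"jaw":1,"dp":[0.009,0,0],"turn":[0,0,0]},{"jaw":1,"dp":[0.009,0,0],"turn":[0,0,0]},{"jaw":1,"dp":[0.009,0,0],"turn":[0,0,0]},{"jaw":1,"dp":[0.009,0,0],"turn":[0,0,0]},{"jaw":1,"dp":[0.006,0,0],"turn":[0,0,0]}])

```text
time: 34.05
position: [0.5222, 0.0882, 0.0332]
tcp_rot: [0.0, 0.75, 0.662, 0.0]
wrist_force: [-1.9, -2.9, 4.8]
width: 0.229
```

Emit:
drive_tool(increments=[{"jaw":1,"dp":[0.006,0,0],"turn":[0,0,0]},{"jaw":1,"dp":[0.006,0,0],"turn":[0,0,0]},{"jaw":1,"dp":[0.004,0,0],"turn":[0,0,0]}])

```text
time: 34.3
position: [0.5242, 0.1039, 0.0332]
tcp_rot: [0.0, 0.75, 0.662, 0.0]
wrist_force: [-0.6, -3.1, 5.4]
width: 0.23
```

```bash
python3 - <<'E'
from h import *
st();s=cam("scene","23")
cv2.imwrite("pics/z23.png",cv2.resize(s["frame"][110:230,210:330],None,fx=5,fy=5,interpolation=cv2.INTER_CUBIC))
E
```

```text
t 34.3 p [0.5242 0.1039 0.0332] yaw -7.1 tilt [ 0.001 -0.   ] F [-0.6 -3.1  5.4] M [-0.52  0.25 -0.05] w 0.23
```

View pics/z23.png

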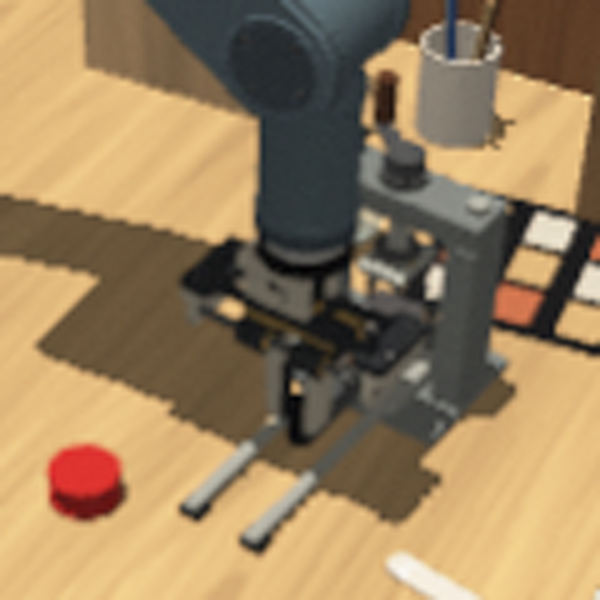

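Emit:
drive_tool(increments=[{"jaw":1,"dp":[0.004,0,0],"turn":[0,0,0]},{"jaw":1,"dp":[0.004,0,0],"turn":[0,0,0]},{"jaw":1,"dp":[0,0,0],"turn":[0,0,0]}])

```text
time: 34.6
position: [0.5252, 0.1121, 0.0332]
tcp_rot: [0.0, 0.75, 0.662, 0.001]
wrist_force: [-0.1, -0.3, 4.8]
width: 0.23
```

Emit:
drive_tool(increments=[{"jaw":1,"dp":[0.003,0,0],"turn":[0,0,0]},{"jaw":1,"dp":[0,0,0],"turn":[0,0,0]}])

```text
time: 34.77
position: [0.5256, 0.1147, 0.0331]
tcp_rot: [0.0, 0.75, 0.662, 0.0]
wrist_force: [-0.1, -0.0, 6.8]
width: 0.227
```

Emit:
drive_tool(increments=[{"jaw":1,"dp":[0.003,0,0],"turn":[0,0,0]},{"jaw":1,"dp":[0,0,0],"turn":[0,0,0]}])

```text
time: 34.93
position: [0.5257, 0.1159, 0.0332]
tcp_rot: [0.001, 0.749, 0.662, -0.001]
wrist_force: [-2.2, -7.3, 7.4]
width: 0.227
```

Emit:
drive_tool(increments=[{"jaw":1,"dp":[0.002,0,0],"turn":[0,0,0]},{"jaw":1,"dp":[0,0,0],"turn":[0,0,0]}])

```text
time: 35.1
position: [0.5257, 0.1159, 0.0332]
tcp_rot: [0.002, 0.749, 0.662, -0.002]
wrist_force: [-3.3, -15.9, 7.4]
width: 0.228
```

The inner stop is felt at 159 mm of travel (16 N). I'll relax, release, and lift away toward −y.

Emit:
drive_tool(increments=[{"jaw":1,"dp":[-0.0025,0,0],"turn":[0,0,0]},{"jaw":0.5,"dp":[0,0,0],"turn":[0,0,0]},{"jaw":0.5,"dp":[0,0,0],"turn":[0,0,0]},{"jaw":0.5,"dp":[0,0,0],"turn":[0,0,0]},{"jaw":0.5,"dp":[0,0,0],"turn":[0,0,0]},{"jaw":0.5,"dp":[0,0,0],"turn":[0,0,0]},{"jaw":0.5,"dp":[0,0,-0.012],"turn":[0,0,0]},{"jaw":0.5,"dp":[0,0,-0.025],"turn":[0,0,0]}])

```text
time: 35.77
position: [0.5226, 0.1171, 0.0672]
tcp_rot: [-0.002, 0.75, 0.662, -0.003]
wrist_force: [0.0, -0.0, -0.5]
width: 0.499
```

Emit:
drive_tool(increments=[{"jaw":0.5,"dp":[0,0,-0.03],"turn":[0,0,0]},{"jaw":0.5,"dp":[-0.01,0,-0.035],"turn":[0,0,0]},{"jaw":0.5,"dp":[-0.03,0,-0.035],"turn":[0,0,0]},{"jaw":0.5,"dp":[-0.03,0,-0.035],"turn":[0,0,0]},{"jaw":0.5,"dp":[-0.03,0,-0.035],"turn":[0,0,0]},{"jaw":0.5,"dp":[-0.035,0,-0.035],"turn":[0,0,0]},{"jaw":0.5,"dp":[-0.035,0,-0.035],"turn":[0,0,0]},{"jaw":0.5,"dp":[-0.03,0,-0.03],"turn":[0,0,0]}])

```text
time: 36.43
position: [0.5024, -0.0622, 0.3197]
tcp_rot: [0.0, 0.749, 0.662, 0.0]
wrist_force: [0.8, 0.0, -0.9]
width: 0.5
```

```bash
python3 - <<'E'
from h import *
st()
for n in("top","scene"):
    c=cam(n,"24")
    r=(slice(100,200),slice(235,335)) if n=="scene" else (slice(150,250),slice(110,210))
    cv2.imwrite(f"pics/z24{n}.png",cv2.resize(c["frame"][r],None,fx=6,fy=6,interpolation=cv2.INTER_CUBIC))
E
```

```text
t 36.43 p [ 0.5024 -0.0622  0.3197] yaw -7.1 tilt [ 0. -0.] F [ 0.8  0.  -0.9] M [-0.03  0.09  0.01] w 0.5
```

View pics/z24top.png

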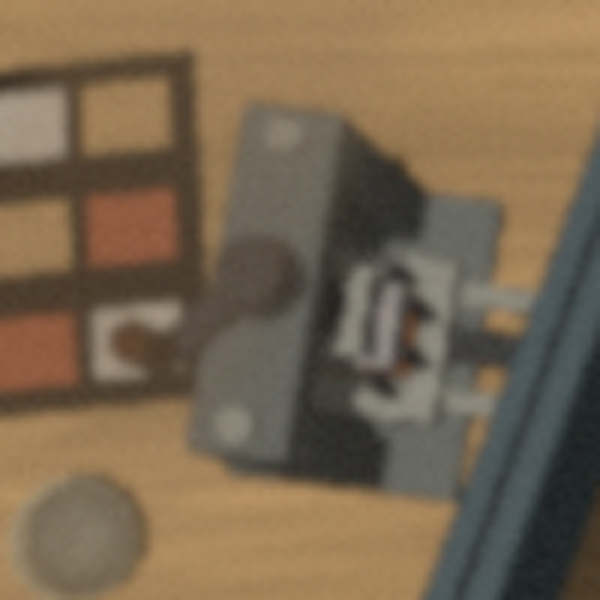

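View pics/z24scene.png

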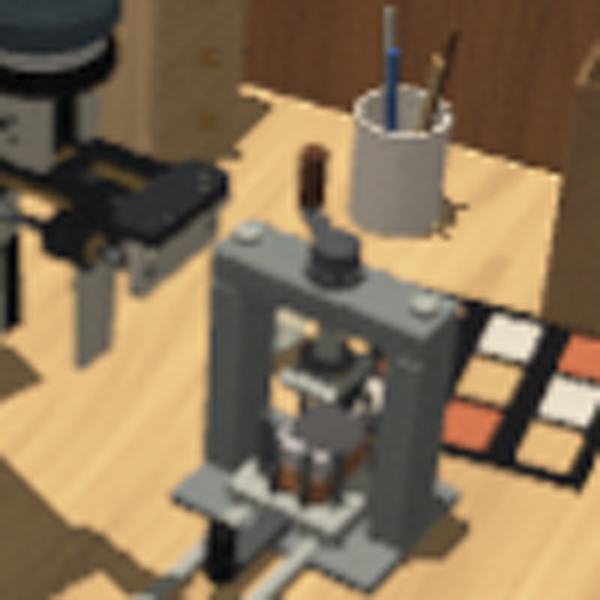

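Bed is home and the stack is intact. Next I'll go above the crank grip.

```bash
python3 - <<'E'
from h import *
c=load("top24");s=load("scene24")
print("grip top",plane(c,[np.array((128,342))/6+[110,150]],.266), plane(s,[np.array((314,152))/6+[235,100]],.266),plane(s,[np.array((312,180))/6+[235,100]],.245))
print("hub",plane(c,[np.array((262,275))/6+[110,150]],.225),plane(s,[np.array((335,245))/6+[235,100]],.225))
for v in range(232,262,6): 
    u=int(335/6+235); print(depthpt(s,[(u,int(v/6+100))])[0].round(3))
for v in range(150,220,8): print("g",depthpt(s,[(287,int(v/6+100))])[0].round(3))
plan([(0.503,0.283,0.32,-7)],.5,step=.036)
E
```

```text
grip top [[0.50179596 0.28385351 0.266     ]] [[0.50879032 0.27737512 0.266     ]] [[0.50950308 0.27584186 0.245     ]]
hub [[0.53838971 0.23784036 0.225     ]] [[0.54409974 0.24086929 0.225     ]]
[0.532 0.258 0.224]
[0.538 0.245 0.229]
[0.541 0.239 0.229]
[0.542 0.237 0.226]
[0.544 0.233 0.224]
g [0.506 0.28  0.265]
g [0.508 0.277 0.263]
g [0.509 0.274 0.26 ]
g [0.509 0.276 0.249]
g [0.509 0.278 0.244]
g [0.511 0.273 0.242]
g [0.512 0.271 0.234]
g [0.511 0.275 0.227]
g [0.51  0.278 0.22 ]
[{"jaw": 0.5, "dp": [0.0345, -0.0047, 0.0001], "turn": [0.0009, 0.0004, -0.0006]}, {"jaw": 0.5, "dp": [0.0345, -0.0046, 0.0002], "turn": [0.0009, 0.0004, -0.0006]}, {"jaw": 0.5, "dp": [0.0346, -0.0046, 0.0002], "turn": [0.0009, 0.0004, -0.0006]}, {"jaw": 0.5, "dp": [0.0346, -0.0046, 0.0002], "turn": [0.0009, 0.0004, -0.0006]}, {"jaw": 0.5, "dp": [0.0346, -0.0046, 0.0002], "turn": [0.0009, 0.0004, -0.0006]}, {"jaw": 0.5, "dp": [0.0346, -0.0045, 0.0002], "turn": [0.0009, 0.0004, -0.0006]}, {"jaw": 0.5, "dp": [0.0346, -0.0045, 0.0002], "turn": [0.0009, 0.0004, -0.0006]}, {"jaw": 0.5, "dp": [0.0346, -0.0045, 0.0003], "turn": [0.0009, 0.0004, -0.0006]}]
[{"jaw": 0.5, "dp": [0.0346, -0.0045, 0.0003], "turn": [0.0009, 0.0004, -0.0006]}, {"jaw": 0.5, "dp": [0.0346, -0.0045, 0.0003], "turn": [0.0009, 0.0004, -0.0006]}]
```

Emit:
drive_tool(increments=[{"jaw":0.5,"dp":[0.0345,-0.0046,0],"turn":[0,0,0]},{"jaw":0.5,"dp":[0.0345,-0.0046,0],"turn":[0,0,0]},{"jaw":0.5,"dp":[0.0345,-0.0046,0],"turn":[0,0,0]},{"jaw":0.5,"dp":[0.0345,-0.0046,0],"turn":[0,0,0]},{"jaw":0.5,"dp":[0.0345,-0.0046,0],"turn":[0,0,0]},{"jaw":0.5,"dp":[0.0345,-0.0046,0],"turn":[0,0,0]},{"jaw":0.5,"dp":[0.0345,-0.0046,0],"turn":[0,0,0]},{"jaw":0.5,"dp":[0.0345,-0.0046,0],"turn":[0,0,0]}])

```text
time: 37.2
position: [0.4997, 0.2197, 0.3169]
tcp_rot: [-0.001, 0.749, 0.662, -0.001]
wrist_force: [1.1, -0.0, -0.1]
width: 0.501
```

Emit:
drive_tool(increments=[{"jaw":0.5,"dp":[0.0345,-0.0046,0],"turn":[0,0,0]},{"jaw":0.5,"dp":[0.0345,-0.0046,0],"turn":[0,0,0]},{"jaw":0.5,"dp":[0,0,0],"turn":[0,0,0]},{"jaw":0.5,"dp":[0,0,0],"turn":[0,0,0]}])

```text
time: 37.53
position: [0.4989, 0.289, 0.3165]
tcp_rot: [-0.001, 0.748, 0.663, -0.001]
wrist_force: [0.1, -0.4, 0.2]
width: 0.499
```

```bash
python3 - <<'E'
from h import *
st();s=cam("scene","25")
cv2.imwrite("pics/z25.png",cv2.resize(s["frame"][80:180,230:330],None,fx=6,fy=6,interpolation=cv2.INTER_CUBIC))
plan([(0.503,0.283,0.25,-7)],.5)
E
```

```text
t 37.53 p [0.4989 0.289  0.3165] yaw -6.9 tilt [-0.003 -0.001] F [ 0.1 -0.4  0.2] M [-0.05  0.09  0.  ] w 0.499
[{"jaw": 0.5, "dp": [-0.0013, 0.0015, 0.0223], "turn": [-0.0006, 0.0004, 0.0001]}, {"jaw": 0.5, "dp": [-0.0013, 0.0014, 0.0223], "turn": [-0.0006, 0.0004, 0.0001]}, {"jaw": 0.5, "dp": [-0.0013, 0.0014, 0.0223], "turn": [-0.0006, 0.0004, 0.0001]}]
```

View pics/z25.png

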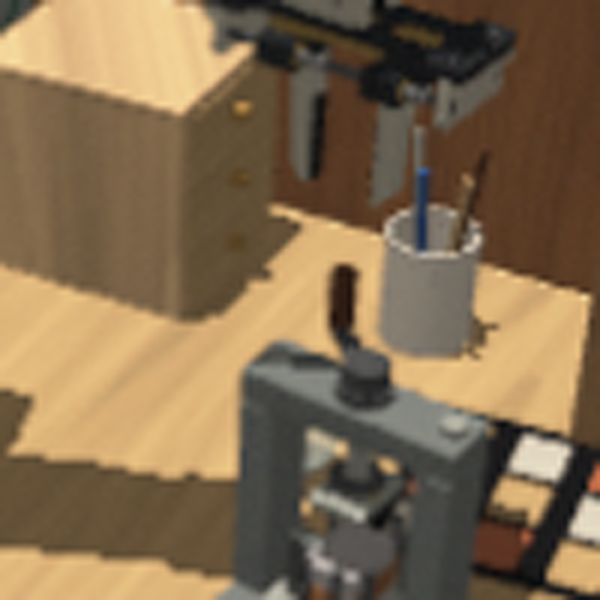

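Emit:
drive_tool(increments=[{"jaw":0.5,"dp":[-0.0015,0.0012,0.022],"turn":[0,0,0]},{"jaw":0.5,"dp":[-0.0015,0.0012,0.022],"turn":[0,0,0]},{"jaw":0.5,"dp":[-0.0015,0.0012,0.016],"turn":[0,0,0]},{"jaw":0.5,"dp":[0,0,0],"turn":[0,0,0]},{"jaw":0.5,"dp":[0,0,0],"turn":[0,0,0]}])

```text
time: 38.0
position: [0.5029, 0.2804, 0.2575]
tcp_rot: [-0.0, 0.75, 0.661, -0.001]
wrist_force: [0.2, -0.6, 1.0]
width: 0.501
```

```bash
python3 - <<'E'
from h import *
st();s=cam("scene","26")
cv2.imwrite("pics/z26.png",cv2.resize(s["frame"][90:170,240:320],None,fx=7,fy=7,interpolation=cv2.INTER_CUBIC))
plan([(0.503,0.283,0.224,-7)],.5)
E
```

```text
t 38.0 p [0.5029 0.2804 0.2575] yaw -7.2 tilt [-0.002 -0.001] F [ 0.2 -0.6  1. ] M [-0.05  0.08  0.05] w 0.501
[{"jaw": 0.5, "dp": [0.001, -0.0004, 0.0174], "turn": [0.0001, 0.0, -0.0019]}, {"jaw": 0.5, "dp": [0.001, -0.0004, 0.0174], "turn": [0.0001, 0.0, -0.0019]}]
```

View pics/z26.png

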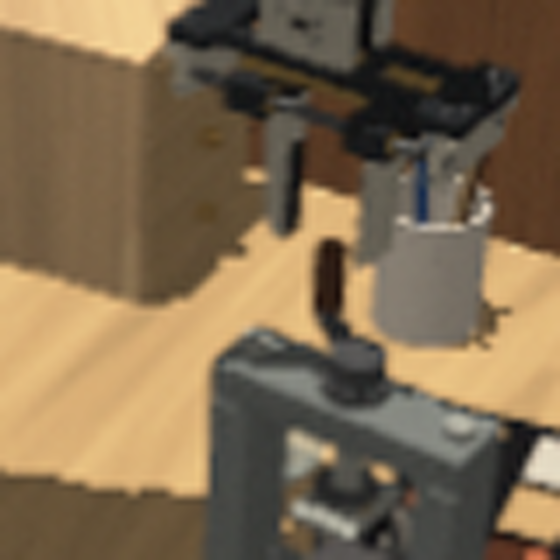

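Emit:
drive_tool(increments=[{"jaw":0.5,"dp":[0.001,0,0.014],"turn":[0,0,0]},{"jaw":0.5,"dp":[0.001,0,0.012],"turn":[0,0,0]},{"jaw":0.5,"dp":[0,0,0.006],"turn":[0,0,0]},{"jaw":0.5,"dp":[0,0,0],"turn":[0,0,0]},{"jaw":0.5,"dp":[0,0,0],"turn":[0,0,0]}])

```text
time: 38.47
position: [0.5039, 0.2837, 0.227]
tcp_rot: [0.0, 0.75, 0.662, 0.0]
wrist_force: [0.3, -0.7, 0.1]
width: 0.502
```

Emit:
drive_tool(increments=[{"jaw":1,"dp":[0,0,0],"turn":[0,0,0]},{"jaw":1,"dp":[0,0,0],"turn":[0,0,0]},{"jaw":1,"dp":[0,0,0],"turn":[0,0,0]},{"jaw":1,"dp":[0,0,0],"turn":[0,0,0]},{"jaw":1,"dp":[0,0,0],"turn":[0,0,0]},{"jaw":1,"dp":[0,0,0],"turn":[0,0,0]},{"jaw":1,"dp":[0,0,0],"turn":[0,0,0]}])

```text
time: 39.05
position: [0.5043, 0.2838, 0.2266]
tcp_rot: [0.001, 0.75, 0.662, 0.001]
wrist_force: [2.8, -0.8, 1.0]
width: 0.209
```

```bash
python3 - <<'E'
from h import *
st();s=cam("scene","27")
cv2.imwrite("pics/z27.png",cv2.resize(s["frame"][90:170,240:320],None,fx=7,fy=7,interpolation=cv2.INTER_CUBIC))
E
```

```text
t 39.05 p [0.5043 0.2838 0.2266] yaw -7.1 tilt [0.002 0.   ] F [ 2.8 -0.8  1. ] M [-0.14 -0.4   0.01] w 0.209
```

View pics/z27.png

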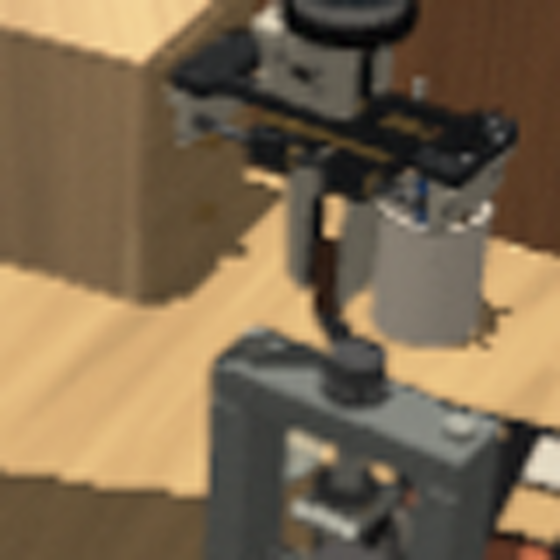

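```bash
cat >> h.py <<'E'
import json
def arc(az0,dazs,yaw=-7.1,r=.055,corr=(0,0),nd=4):
    """rows along a circle clockwise; az in deg world; corr=(wx,wy) correction spread over the rows"""
    a=np.radians(yaw);Y=np.array([np.cos(a),np.sin(a)]);X=np.array([-np.sin(a),np.cos(a)])
    rows=[];az=az0
    for d in dazs:
        p=lambda t:r*np.array([np.cos(np.radians(t)),np.sin(np.radians(t))])
        v=p(az-d)-p(az)+np.array(corr)/len(dazs); az-=d
        rows.append({"jaw":1,"dp":[round(float(v@X),nd),round(float(v@Y),nd),0],"turn":[0,0,0]})
    for i in range(0,len(rows),8): print(json.dumps(rows[i:i+8]))
    print("end az",az)
def az(C=(.541,.243)):
    o=arm.get_obs();d=np.array(o["position"][:2])-C;a=np.arctan2(d[1],d[0]);f=np.array(o["wrist_force"][:2])
    er=d/np.linalg.norm(d);et=np.array([er[1],-er[0]])
    print("t",round(o["time"],2),"az",round(np.degrees(a),1),"r",round(np.linalg.norm(d)*1000,1),"F rad",round(f@er,1),"F tang(cw)",round(f@et,1),"Fz",round(o["wrist_force"][2],1),"p",np.round(o["position"],4),"w",round(o["width"],3),"yaw",round(yawof(Rq(o["tcp_rot"])),1))
E
python3 - <<'E'
from h import *
az(); arc(132,[4,6,8,8,8])
E
```

```text
t 39.1 az 132.0 r 54.8 F rad -2.4 F tang(cw) 2.9 Fz 1.3 p [0.5043 0.2837 0.2265] w 0.209 yaw -7.1
[{"jaw": 1, "dp": [0.0028, 0.0026, 0], "turn": [0, 0, 0]}, {"jaw": 1, "dp": [0.0039, 0.0043, 0], "turn": [0, 0, 0]}, {"jaw": 1, "dp": [0.0044, 0.0063, 0], "turn": [0, 0, 0]}, {"jaw": 1, "dp": [0.0035, 0.0068, 0], "turn": [0, 0, 0]}, {"jaw": 1, "dp": [0.0025, 0.0073, 0], "turn": [0, 0, 0]}]
end az 98
```

Emit:
drive_tool(increments=[{"jaw":1,"dp":[0.0028,0.0026,0],"turn":[0,0,0]},{"jaw":1,"dp":[0.0039,0.0043,0],"turn":[0,0,0]},{"jaw":1,"dp":[0.0044,0.0063,0],"turn":[0,0,0]},{"jaw":1,"dp":[0.0035,0.0068,0],"turn":[0,0,0]},{"jaw":1,"dp":[0.0025,0.0073,0],"turn":[0,0,0]}])

```text
time: 39.52
position: [0.53, 0.2974, 0.2265]
tcp_rot: [-0.002, 0.749, 0.662, -0.002]
wrist_force: [-8.1, -1.3, 7.6]
width: 0.21
```

```bash
python3 - <<'E'
from h import *
az(); arc(98,[9]*8)
E
```

```text
t 39.52 az 101.4 r 55.5 F rad 0.3 F tang(cw) -8.2 Fz 7.6 p [0.53   0.2974 0.2265] w 0.21 yaw -7.1
[{"jaw": 1, "dp": [0.0016, 0.0085, 0], "turn": [0, 0, 0]}, {"jaw": 1, "dp": [0.0002, 0.0086, 0], "turn": [0, 0, 0]}, {"jaw": 1, "dp": [-0.0011, 0.0086, 0], "turn": [0, 0, 0]}, {"jaw": 1, "dp": [-0.0024, 0.0083, 0], "turn": [0, 0, 0]}, {"jaw": 1, "dp": [-0.0037, 0.0078, 0], "turn": [0, 0, 0]}, {"jaw": 1, "dp": [-0.0049, 0.0071, 0], "turn": [0, 0, 0]}, {"jaw": 1, "dp": [-0.0059, 0.0063, 0], "turn": [0, 0, 0]}, {"jaw": 1, "dp": [-0.0068, 0.0053, 0], "turn": [0, 0, 0]}]
end az 26
```

The crank is turning: tangential about 8 N, radial about 0. Continuing.

Emit:
drive_tool(increments=[{"jaw":1,"dp":[0.0016,0.0085,0],"turn":[0,0,0]},{"jaw":1,"dp":[0.0002,0.0086,0],"turn":[0,0,0]},{"jaw":1,"dp":[-0.0011,0.0086,0],"turn":[0,0,0]},{"jaw":1,"dp":[-0.0024,0.0083,0],"turn":[0,0,0]},{"jaw":1,"dp":[-0.0037,0.0078,0],"turn":[0,0,0]},{"jaw":1,"dp":[-0.0049,0.0071,0],"turn":[0,0,0]},{"jaw":1,"dp":[-0.0059,0.0063,0],"turn":[0,0,0]},{"jaw":1,"dp":[-0.0068,0.0053,0],"turn":[0,0,0]}])

```text
time: 40.18
position: [0.5897, 0.2709, 0.2266]
tcp_rot: [-0.002, 0.749, 0.663, 0.002]
wrist_force: [2.3, 8.9, 2.4]
width: 0.209
```

```bash
python3 - <<'E'
from h import *
az(); arc(26,[9]*8)
E
```

```text
t 40.18 az 29.8 r 56.1 F rad 6.4 F tang(cw) -6.6 Fz 2.4 p [0.5897 0.2709 0.2266] w 0.209 yaw -7.0
[{"jaw": 1, "dp": [-0.0076, 0.0041, 0], "turn": [0, 0, 0]}, {"jaw": 1, "dp": [-0.0081, 0.0029, 0], "turn": [0, 0, 0]}, {"jaw": 1, "dp": [-0.0085, 0.0016, 0], "turn": [0, 0, 0]}, {"jaw": 1, "dp": [-0.0086, 0.0002, 0], "turn": [0, 0, 0]}, {"jaw": 1, "dp": [-0.0086, -0.0011, 0], "turn": [0, 0, 0]}, {"jaw": 1, "dp": [-0.0083, -0.0024, 0], "turn": [0, 0, 0]}, {"jaw": 1, "dp": [-0.0078, -0.0037, 0], "turn": [0, 0, 0]}, {"jaw": 1, "dp": [-0.0071, -0.0049, 0], "turn": [0, 0, 0]}]
end az -46
```

Emit:
drive_tool(increments=[{"jaw":1,"dp":[-0.0076,0.0046,0],"turn":[0,0,0]},{"jaw":1,"dp":[-0.0081,0.0031,0],"turn":[0,0,0]},{"jaw":1,"dp":[-0.0085,0.0017,0],"turn":[0,0,0]},{"jaw":1,"dp":[-0.0086,0.0002,0],"turn":[0,0,0]},{"jaw":1,"dp":[-0.0086,-0.0011,0],"turn":[0,0,0]},{"jaw":1,"dp":[-0.0083,-0.0024,0],"turn":[0,0,0]},{"jaw":1,"dp":[-0.0078,-0.0037,0],"turn":[0,0,0]},{"jaw":1,"dp":[-0.0071,-0.0049,0],"turn":[0,0,0]}])

```text
time: 40.85
position: [0.581, 0.2049, 0.2266]
tcp_rot: [-0.0, 0.75, 0.662, 0.003]
wrist_force: [6.3, 5.2, -0.3]
width: 0.211
```

```bash
python3 - <<'E'
from h import *
az(); arc(-46,[9]*8)
E
```

```text
t 40.85 az -43.6 r 55.3 F rad 1.0 F tang(cw) -8.1 Fz -0.3 p [0.581  0.2049 0.2266] w 0.211 yaw -7.1
[{"jaw": 1, "dp": [-0.0063, -0.0059, 0], "turn": [0, 0, 0]}, {"jaw": 1, "dp": [-0.0053, -0.0068, 0], "turn": [0, 0, 0]}, {"jaw": 1, "dp": [-0.0041, -0.0076, 0], "turn": [0, 0, 0]}, {"jaw": 1, "dp": [-0.0029, -0.0081, 0], "turn": [0, 0, 0]}, {"jaw": 1, "dp": [-0.0016, -0.0085, 0], "turn": [0, 0, 0]}, {"jaw": 1, "dp": [-0.0002, -0.0086, 0], "turn": [0, 0, 0]}, {"jaw": 1, "dp": [0.0011, -0.0086, 0], "turn": [0, 0, 0]}, {"jaw": 1, "dp": [0.0024, -0.0083, 0], "turn": [0, 0, 0]}]
end az -118
```

Emit:
drive_tool(increments=[{"jaw":1,"dp":[-0.0063,-0.0059,0],"turn":[0,0,0]},{"jaw":1,"dp":[-0.0053,-0.0068,0],"turn":[0,0,0]},{"jaw":1,"dp":[-0.0041,-0.0076,0],"turn":[0,0,0]},{"jaw":1,"dp":[-0.0029,-0.0081,0],"turn":[0,0,0]},{"jaw":1,"dp":[-0.0016,-0.0085,0],"turn":[0,0,0]},{"jaw":1,"dp":[-0.0002,-0.0086,0],"turn":[0,0,0]},{"jaw":1,"dp":[0.0011,-0.0086,0],"turn":[0,0,0]},{"jaw":1,"dp":[0.0024,-0.0083,0],"turn":[0,0,0]}])

```text
time: 41.52
position: [0.5175, 0.1944, 0.2265]
tcp_rot: [0.001, 0.75, 0.662, 0.002]
wrist_force: [8.7, 0.7, -2.3]
width: 0.211
```

```bash
python3 - <<'E'
from h import *
az(); arc(-118,[9]*8)
s=cam("scene","28")
cv2.imwrite("pics/z28.png",cv2.resize(s["frame"][90:200,230:340],None,fx=5.4,fy=5.4,interpolation=cv2.INTER_CUBIC))
E
```

```text
t 41.52 az -115.7 r 54.0 F rad -4.4 F tang(cw) -7.5 Fz -2.3 p [0.5175 0.1944 0.2265] w 0.211 yaw -7.2
[{"jaw": 1, "dp": [0.0037, -0.0078, 0], "turn": [0, 0, 0]}, {"jaw": 1, "dp": [0.0049, -0.0071, 0], "turn": [0, 0, 0]}, {"jaw": 1, "dp": [0.0059, -0.0063, 0], "turn": [0, 0, 0]}, {"jaw": 1, "dp": [0.0068, -0.0053, 0], "turn": [0, 0, 0]}, {"jaw": 1, "dp": [0.0076, -0.0041, 0], "turn": [0, 0, 0]}, {"jaw": 1, "dp": [0.0081, -0.0029, 0], "turn": [0, 0, 0]}, {"jaw": 1, "dp": [0.0085, -0.0016, 0], "turn": [0, 0, 0]}, {"jaw": 1, "dp": [0.0086, -0.0002, 0], "turn": [0, 0, 0]}]
end az -190
```

View pics/z28.png

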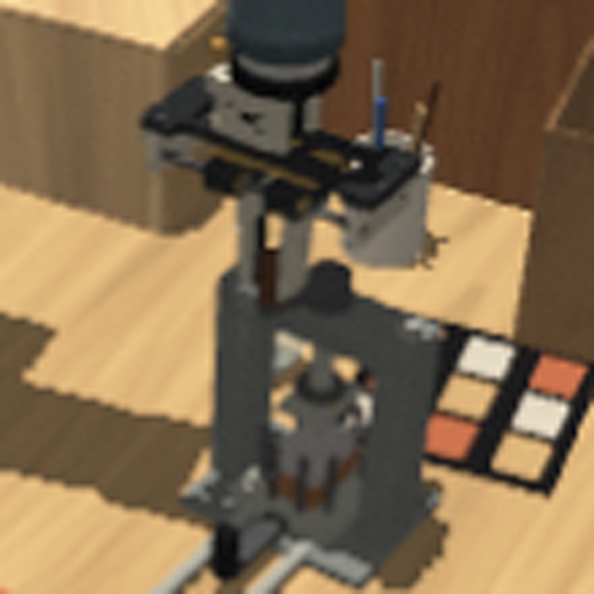

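Emit:
drive_tool(increments=[{"jaw":1,"dp":[0.0039,-0.0077,0],"turn":[0,0,0]},{"jaw":1,"dp":[0.005,-0.007,0],"turn":[0,0,0]},{"jaw":1,"dp":[0.006,-0.0062,0],"turn":[0,0,0]},{"jaw":1,"dp":[0.0068,-0.0053,0],"turn":[0,0,0]},{"jaw":1,"dp":[0.0076,-0.0041,0],"turn":[0,0,0]},{"jaw":1,"dp":[0.0081,-0.0029,0],"turn":[0,0,0]},{"jaw":1,"dp":[0.0085,-0.0016,0],"turn":[0,0,0]},{"jaw":1,"dp":[0.0086,-0.0002,0],"turn":[0,0,0]}])

```text
time: 42.23
position: [0.4874, 0.2508, 0.2265]
tcp_rot: [0.002, 0.75, 0.662, -0.001]
wrist_force: [1.3, -7.9, 3.8]
width: 0.21
```

```bash
python3 - <<'E'
from h import *
az((.5415,.2435)); arc(170,[9]*8)
E
```

```text
t 42.23 az 172.3 r 54.6 F rad -2.3 F tang(cw) -7.6 Fz 3.8 p [0.4874 0.2508 0.2265] w 0.21 yaw -7.2
[{"jaw": 1, "dp": [0.0086, 0.0011, 0], "turn": [0, 0, 0]}, {"jaw": 1, "dp": [0.0083, 0.0024, 0], "turn": [0, 0, 0]}, {"jaw": 1, "dp": [0.0078, 0.0037, 0], "turn": [0, 0, 0]}, {"jaw": 1, "dp": [0.0071, 0.0049, 0], "turn": [0, 0, 0]}, {"jaw": 1, "dp": [0.0063, 0.0059, 0], "turn": [0, 0, 0]}, {"jaw": 1, "dp": [0.0053, 0.0068, 0], "turn": [0, 0, 0]}, {"jaw": 1, "dp": [0.0041, 0.0076, 0], "turn": [0, 0, 0]}, {"jaw": 1, "dp": [0.0029, 0.0081, 0], "turn": [0, 0, 0]}]
end az 98
```

Emit:
drive_tool(increments=[{"jaw":1,"dp":[0.0086,0.0011,0],"turn":[0,0,0]},{"jaw":1,"dp":[0.0083,0.0024,0],"turn":[0,0,0]},{"jaw":1,"dp":[0.0078,0.0037,0],"turn":[0,0,0]},{"jaw":1,"dp":[0.0071,0.0049,0],"turn":[0,0,0]},{"jaw":1,"dp":[0.0063,0.0059,0],"turn":[0,0,0]},{"jaw":1,"dp":[0.0053,0.0068,0],"turn":[0,0,0]},{"jaw":1,"dp":[0.0041,0.0076,0],"turn":[0,0,0]},{"jaw":1,"dp":[0.0029,0.0081,0],"turn":[0,0,0]}])

```text
time: 42.9
position: [0.5312, 0.2977, 0.2264]
tcp_rot: [-0.001, 0.749, 0.662, -0.002]
wrist_force: [-7.7, -2.1, 8.1]
width: 0.208
```

```bash
python3 - <<'E'
from h import *
az((.5415,.2435))
s=cam("scene","29")
cv2.imwrite("pics/z29.png",cv2.resize(s["frame"][90:200,230:340],None,fx=5.4,fy=5.4,interpolation=cv2.INTER_CUBIC))
E
```

```text
t 42.9 az 100.7 r 55.1 F rad -0.7 F tang(cw) -8.0 Fz 8.1 p [0.5312 0.2977 0.2264] w 0.208 yaw -7.1
```

View pics/z29.png

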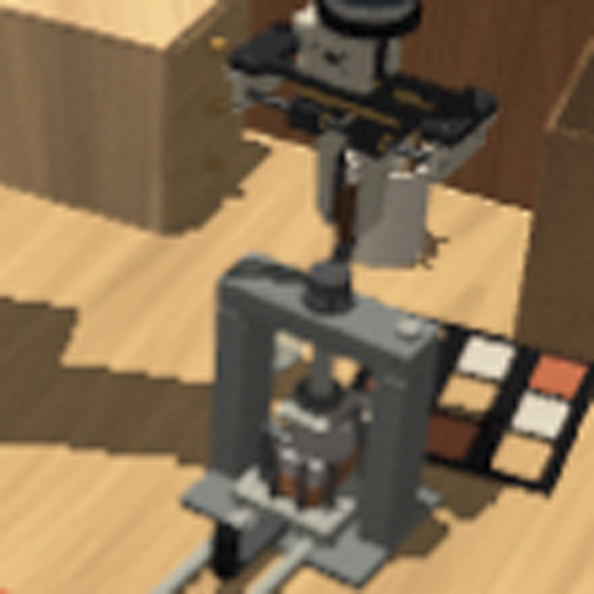

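```bash
python3 - <<'E'
from h import *
for t in("24","28","29"):
    s=load("scene"+t); print(t)
    # front face of platen: press y=-29 plane; scan column at press x=0 
    B=np.array([.541,.243]);a=np.radians(-7);Y=np.array([-np.sin(a),np.cos(a)]);X=np.array([np.cos(a),np.sin(a)])
    for xo in(-.012,0.,):
      for z in np.arange(.13,.06,-.005):
        P=np.r_[B-.029*Y+xo*X,z]; u,v=proj(s,[P])[0]; q=depthpt(s,[(round(u),round(v))])[0]
        print(xo,round(z,3),(round(u),round(v)),s["frame"][round(v),round(u)],q.round(3),(pressxy(q,B)*1000).round())
E
```

```text
24
-0.012 0.13 (283, 162) [161 175 177] [0.526 0.221 0.125] [[-13. -24.]]
-0.012 0.125 (282, 163) [141 155 158] [0.523 0.218 0.121] [[-15. -27.]]
-0.012 0.12 (282, 164) [110 147 176] [0.523 0.219 0.115] [[-15. -26.]]
-0.012 0.115 (282, 165) [131 190 229] [0.468 0.347 0.   ] [[-85.  95.]]
-0.012 0.11 (282, 166) [134 198 235] [ 0.469  0.346 -0.004] [[-84.  93.]]
-0.012 0.105 (282, 167) [135 196 233] [ 0.471  0.342 -0.007] [[-82.  90.]]
-0.012 0.1 (282, 167) [135 196 233] [ 0.471  0.342 -0.007] [[-82.  90.]]
-0.012 0.095 (282, 168) [134 175 205] [ 0.474  0.336 -0.007] [[-78.  84.]]
-0.012 0.09 (282, 169) [135 146 148] [0.486 0.309 0.01 ] [[-63.  59.]]
-0.012 0.085 (282, 170) [136 143 143] [0.489 0.302 0.011] [[-59.  52.]]
-0.012 0.08 (282, 171) [147 152 157] [0.492 0.295 0.011] [[-55.  46.]]
-0.012 0.075 (282, 172) [159 164 172] [0.523 0.225 0.068] [[-16. -20.]]
-0.012 0.07 (282, 173) [162 168 175] [0.524 0.222 0.066] [[-14. -23.]]
-0.012 0.065 (282, 174) [141 144 151] [0.527 0.216 0.065] [[-10. -29.]]
-0.012 0.06 (282, 175) [94 94 99] [0.53  0.211 0.064] [[ -8. -33.]]
0.0 0.13 (285, 16
[... 4421 characters left out ...]
.538 0.217 0.106] [[ -0. -26.]]
0.0 0.105 (285, 168) [106 115 117] [0.54  0.212 0.106] [[  3. -31.]]
0.0 0.1 (285, 169) [82 86 89] [0.54  0.213 0.099] [[  3. -30.]]
0.0 0.095 (284, 169) [74 80 83] [ 0.487  0.329 -0.003] [[-64.  79.]]
0.0 0.09 (284, 170) [83 85 89] [0.523 0.243 0.066] [[-17.  -2.]]
0.0 0.085 (284, 171) [84 86 90] [0.527 0.236 0.067] [[-13.  -9.]]
0.0 0.08 (284, 172) [83 87 90] [0.529 0.231 0.066] [[-10. -13.]]
0.0 0.075 (284, 173) [119 121 128] [0.531 0.227 0.065] [[ -8. -17.]]
0.0 0.07 (284, 174) [146 150 157] [0.536 0.217 0.068] [[ -2. -27.]]
0.0 0.065 (284, 175) [121 124 130] [0.536 0.218 0.062] [[ -2. -25.]]
0.0 0.06 (284, 176) [88 90 94] [0.538 0.213 0.061] [[  1. -31.]]
```

Platen underside is now about 0.099, against about 0.117 at the start (as expected for 391°), so contact should come near 1060–1080° total. I'll continue another turn, checking force at the ends.

Emit:
drive_tool(increments=[{"jaw":1,"dp":[0.0016,0.0085,0],"turn":[0,0,0]},{"jaw":1,"dp":[0.0002,0.0086,0],"turn":[0,0,0]},{"jaw":1,"dp":[-0.0011,0.0086,0],"turn":[0,0,0]},{"jaw":1,"dp":[-0.0024,0.0083,0],"turn":[0,0,0]},{"jaw":1,"dp":[-0.0037,0.0078,0],"turn":[0,0,0]},{"jaw":1,"dp":[-0.0049,0.0071,0],"turn":[0,0,0]},{"jaw":1,"dp":[-0.0059,0.0063,0],"turn":[0,0,0]},{"jaw":1,"dp":[-0.0068,0.0053,0],"turn":[0,0,0]}])

```text
time: 43.62
position: [0.59, 0.2705, 0.2265]
tcp_rot: [-0.003, 0.749, 0.663, 0.001]
wrist_force: [-2.3, 7.8, 3.6]
width: 0.209
```

```bash
python3 -c "
from h import *
az((.5415,.2435))"
```

```text
t 43.62 az 29.1 r 55.5 F rad 1.8 F tang(cw) -7.9 Fz 3.6 p [0.59   0.2705 0.2265] w 0.209 yaw -7.0
```

Emit:
drive_tool(increments=[{"jaw":1,"dp":[-0.0076,0.0042,0],"turn":[0,0,0]},{"jaw":1,"dp":[-0.0081,0.0029,0],"turn":[0,0,0]},{"jaw":1,"dp":[-0.0085,0.0016,0],"turn":[0,0,0]},{"jaw":1,"dp":[-0.0086,0.0002,0],"turn":[0,0,0]},{"jaw":1,"dp":[-0.0086,-0.0011,0],"turn":[0,0,0]},{"jaw":1,"dp":[-0.0083,-0.0024,0],"turn":[0,0,0]},{"jaw":1,"dp":[-0.0078,-0.0037,0],"turn":[0,0,0]},{"jaw":1,"dp":[-0.0071,-0.0049,0],"turn":[0,0,0]}])

```text
time: 44.28
position: [0.5814, 0.2053, 0.2266]
tcp_rot: [-0.0, 0.75, 0.662, 0.003]
wrist_force: [5.1, 5.9, -0.0]
width: 0.205
```

```bash
python3 -c "
from h import *
az((.5415,.2435))"
```

```text
t 44.28 az -43.7 r 55.3 F rad -0.4 F tang(cw) -7.8 Fz -0.0 p [0.5814 0.2053 0.2266] w 0.205 yaw -7.1
```

Emit:
drive_tool(increments=[{"jaw":1,"dp":[-0.0063,-0.0059,0],"turn":[0,0,0]},{"jaw":1,"dp":[-0.0053,-0.0068,0],"turn":[0,0,0]},{"jaw":1,"dp":[-0.0041,-0.0076,0],"turn":[0,0,0]},{"jaw":1,"dp":[-0.0029,-0.0081,0],"turn":[0,0,0]},{"jaw":1,"dp":[-0.0016,-0.0085,0],"turn":[0,0,0]},{"jaw":1,"dp":[-0.0002,-0.0086,0],"turn":[0,0,0]},{"jaw":1,"dp":[0.0011,-0.0086,0],"turn":[0,0,0]},{"jaw":1,"dp":[0.0024,-0.0083,0],"turn":[0,0,0]}])

```text
time: 44.95
position: [0.5179, 0.1942, 0.2266]
tcp_rot: [0.002, 0.75, 0.662, 0.002]
wrist_force: [8.9, -0.3, -1.4]
width: 0.21
```

```bash
python3 -c "
from h import *
az((.5415,.2435))"
```

```text
t 44.95 az -115.6 r 54.6 F rad -3.6 F tang(cw) -8.2 Fz -1.4 p [0.5179 0.1942 0.2266] w 0.21 yaw -7.2
```

Emit:
drive_tool(increments=[{"jaw":1,"dp":[0.0038,-0.0078,0],"turn":[0,0,0]},{"jaw":1,"dp":[0.005,-0.007,0],"turn":[0,0,0]},{"jaw":1,"dp":[0.0059,-0.0062,0],"turn":[0,0,0]},{"jaw":1,"dp":[0.0068,-0.0053,0],"turn":[0,0,0]},{"jaw":1,"dp":[0.0076,-0.0041,0],"turn":[0,0,0]},{"jaw":1,"dp":[0.0081,-0.0029,0],"turn":[0,0,0]},{"jaw":1,"dp":[0.0085,-0.0016,0],"turn":[0,0,0]},{"jaw":1,"dp":[0.0086,-0.0002,0],"turn":[0,0,0]}])

```text
time: 45.62
position: [0.4874, 0.251, 0.2265]
tcp_rot: [0.001, 0.75, 0.662, -0.002]
wrist_force: [0.6, -8.3, 4.5]
width: 0.207
```

Emit:
drive_tool(increments=[{"jaw":1,"dp":[0.0086,0.0011,0],"turn":[0,0,0]},{"jaw":1,"dp":[0.0083,0.0024,0],"turn":[0,0,0]},{"jaw":1,"dp":[0.0078,0.0037,0],"turn":[0,0,0]},{"jaw":1,"dp":[0.0071,0.0049,0],"turn":[0,0,0]},{"jaw":1,"dp":[0.0063,0.0059,0],"turn":[0,0,0]},{"jaw":1,"dp":[0.0053,0.0068,0],"turn":[0,0,0]},{"jaw":1,"dp":[0.0041,0.0076,0],"turn":[0,0,0]},{"jaw":1,"dp":[0.0029,0.0081,0],"turn":[0,0,0]}])

```text
time: 46.28
position: [0.5316, 0.2978, 0.2264]
tcp_rot: [-0.001, 0.749, 0.662, -0.002]
wrist_force: [-7.8, -2.4, 7.2]
width: 0.209
```

```bash
python3 - <<'E'
from h import *
az((.5415,.2435))
s=cam("scene","30")
cv2.imwrite("pics/z30.png",cv2.resize(s["frame"][130:200,250:320],None,fx=8,fy=8,interpolation=cv2.INTER_CUBIC))
B=np.array([.541,.243]);a=np.radians(-7);Y=np.array([-np.sin(a),np.cos(a)]);X=np.array([np.cos(a),np.sin(a)])
for z in np.arange(.11,.06,-.004):
    P=np.r_[B-.029*Y,z]; u,v=proj(s,[P])[0]; q=depthpt(s,[(round(u),round(v))])[0]
    print(round(z,3),(round(u),round(v)),s["frame"][round(v),round(u)],q[2].round(3),(pressxy(q,B)*1000).round())
E
```

```text
t 46.28 az 100.4 r 55.2 F rad -1.0 F tang(cw) -8.2 Fz 7.2 p [0.5316 0.2978 0.2264] w 0.209 yaw -7.1
0.11 (285, 167) [60 63 62] 0.097 [[ -6. -16.]]
0.106 (285, 167) [60 63 62] 0.097 [[ -6. -16.]]
0.102 (285, 168) [100 109 109] 0.089 [[ -8. -12.]]
0.098 (285, 169) [148 161 162] 0.088 [[ -4. -17.]]
0.094 (284, 170) [148 161 162] 0.087 [[ -5. -24.]]
0.09 (284, 170) [148 161 162] 0.087 [[ -5. -24.]]
0.086 (284, 171) [88 95 96] 0.089 [[  0. -33.]]
0.082 (284, 172) [81 85 89] 0.065 [[-11. -12.]]
0.078 (284, 173) [83 85 89] 0.065 [[ -7. -18.]]
0.074 (284, 173) [83 85 89] 0.065 [[ -7. -18.]]
0.07 (284, 174) [113 117 122] 0.067 [[ -3. -25.]]
0.066 (284, 175) [122 125 131] 0.067 [[  1. -30.]]
0.062 (284, 176) [88 91 94] 0.06 [[  0. -29.]]
```

View pics/z30.png

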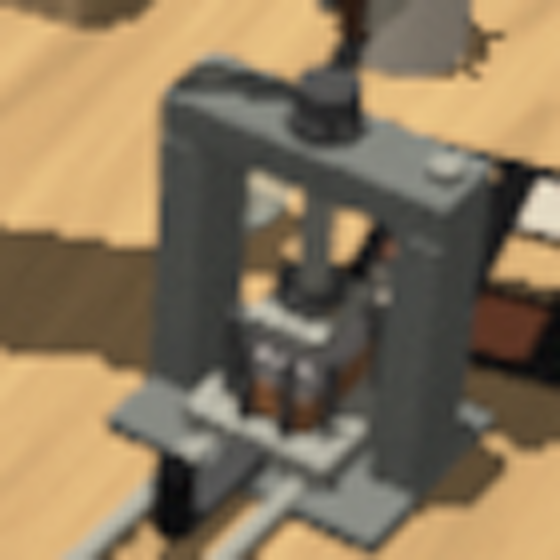

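About 13 mm remains, roughly 300°. Two more quick arcs, then small measured steps.

Emit:
drive_tool(increments=[{"jaw":1,"dp":[0.0016,0.0085,0],"turn":[0,0,0]},{"jaw":1,"dp":[0.0002,0.0086,0],"turn":[0,0,0]},{"jaw":1,"dp":[-0.0011,0.0086,0],"turn":[0,0,0]},{"jaw":1,"dp":[-0.0024,0.0083,0],"turn":[0,0,0]},{"jaw":1,"dp":[-0.0037,0.0078,0],"turn":[0,0,0]},{"jaw":1,"dp":[-0.0049,0.0071,0],"turn":[0,0,0]},{"jaw":1,"dp":[-0.0059,0.0063,0],"turn":[0,0,0]},{"jaw":1,"dp":[-0.0068,0.0053,0],"turn":[0,0,0]}])

```text
time: 47.0
position: [0.59, 0.2705, 0.2265]
tcp_rot: [-0.003, 0.749, 0.663, 0.001]
wrist_force: [-3.5, 7.6, 3.8]
width: 0.211
```

```bash
python3 -c "
from h import *
az((.5415,.2435))"
```

```text
t 47.0 az 29.1 r 55.5 F rad 0.7 F tang(cw) -8.3 Fz 3.8 p [0.59   0.2705 0.2265] w 0.211 yaw -7.0
```

Emit:
drive_tool(increments=[{"jaw":1,"dp":[-0.0076,0.0042,0],"turn":[0,0,0]},{"jaw":1,"dp":[-0.0081,0.0029,0],"turn":[0,0,0]},{"jaw":1,"dp":[-0.0085,0.0016,0],"turn":[0,0,0]},{"jaw":1,"dp":[-0.0086,0.0002,0],"turn":[0,0,0]},{"jaw":1,"dp":[-0.0086,-0.0011,0],"turn":[0,0,0]},{"jaw":1,"dp":[-0.0083,-0.0024,0],"turn":[0,0,0]},{"jaw":1,"dp":[-0.0078,-0.0037,0],"turn":[0,0,0]},{"jaw":1,"dp":[-0.0071,-0.0049,0],"turn":[0,0,0]}])

```text
time: 47.67
position: [0.5817, 0.2055, 0.2266]
tcp_rot: [-0.0, 0.75, 0.662, 0.003]
wrist_force: [5.0, 5.6, 0.1]
width: 0.212
```

```bash
python3 - <<'E'
from h import *
az((.5415,.2435))
s=cam("scene","31")
cv2.imwrite("pics/z31.png",cv2.resize(s["frame"][130:200,250:320],None,fx=8,fy=8,interpolation=cv2.INTER_CUBIC))
E
```

```text
t 47.67 az -43.4 r 55.3 F rad -0.2 F tang(cw) -7.6 Fz 0.1 p [0.5817 0.2055 0.2266] w 0.212 yaw -7.1
```

View pics/z31.png

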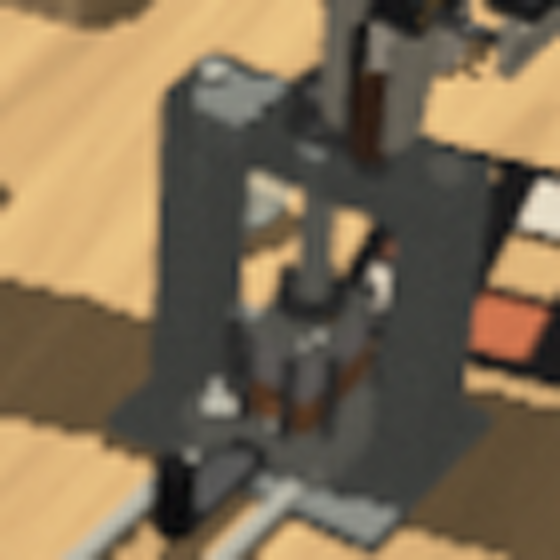

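Emit:
drive_tool(increments=[{"jaw":1,"dp":[-0.0063,-0.0059,0],"turn":[0,0,0]},{"jaw":1,"dp":[-0.0053,-0.0068,0],"turn":[0,0,0]},{"jaw":1,"dp":[-0.0041,-0.0076,0],"turn":[0,0,0]},{"jaw":1,"dp":[-0.0029,-0.0081,0],"turn":[0,0,0]}])

```text
time: 48.05
position: [0.5517, 0.1895, 0.2266]
tcp_rot: [0.001, 0.75, 0.662, 0.002]
wrist_force: [7.2, 2.5, -0.0]
width: 0.21
```

```bash
python3 -c "
from h import *
az((.5415,.2435))"
```

```text
t 48.05 az -79.3 r 55.0 F rad -1.1 F tang(cw) -7.5 Fz -0.0 p [0.5517 0.1895 0.2266] w 0.21 yaw -7.1
```

Emit:
drive_tool(increments=[{"jaw":1,"dp":[-0.0016,-0.0085,0],"turn":[0,0,0]},{"jaw":1,"dp":[-0.0002,-0.0086,0],"turn":[0,0,0]}])

```text
time: 48.22
position: [0.5346, 0.1891, 0.2266]
tcp_rot: [0.001, 0.75, 0.662, 0.002]
wrist_force: [9.1, -0.0, -1.7]
width: 0.212
```

```bash
python3 -c "
from h import *
az((.5415,.2435))"
```

```text
t 48.22 az -97.3 r 54.8 F rad -1.1 F tang(cw) -9.1 Fz -1.7 p [0.5346 0.1891 0.2266] w 0.212 yaw -7.2
```

Emit:
drive_tool(increments=[{"jaw":1,"dp":[0.0011,-0.0086,0],"turn":[0,0,0]},{"jaw":1,"dp":[0.0024,-0.0083,0],"turn":[0,0,0]}])

```text
time: 48.38
position: [0.5181, 0.1941, 0.2266]
tcp_rot: [0.002, 0.75, 0.661, 0.001]
wrist_force: [8.6, -1.6, -1.0]
width: 0.205
```

```bash
python3 -c "
from h import *
az((.5415,.2435))"
```

```text
t 48.38 az -115.4 r 54.6 F rad -2.3 F tang(cw) -8.5 Fz -1.0 p [0.5181 0.1941 0.2266] w 0.205 yaw -7.2
```

Emit:
drive_tool(increments=[{"jaw":1,"dp":[0.0038,-0.0078,0],"turn":[0,0,0]},{"jaw":1,"dp":[0.005,-0.007,0],"turn":[0,0,0]}])

```text
time: 48.55
position: [0.504, 0.204, 0.2265]
tcp_rot: [0.002, 0.75, 0.661, 0.0]
wrist_force: [6.7, -5.4, 0.1]
width: 0.209
```

```bash
python3 -c "
from h import *
az((.5415,.2435))"
```

```text
t 48.55 az -133.5 r 54.5 F rad -0.7 F tang(cw) -8.6 Fz 0.1 p [0.504  0.204  0.2265] w 0.209 yaw -7.2
```

```bash
cat >> h.py <<'E'
def azavg(n=6,C=(.5415,.2435)):
    A=[]
    for i in range(n):
        arm.camera("scene"); o=arm.get_obs();d=np.array(o["position"][:2])-C;f=np.array(o["wrist_force"][:2])
        er=d/np.linalg.norm(d);et=np.array([er[1],-er[0]]); A.append([np.degrees(np.arctan2(d[1],d[0])),np.linalg.norm(d)*1000,f@er,f@et])
    A=np.array(A); print("t",round(o["time"],2),"az r Frad Ftan",A.mean(0).round(2),"sd",A.std(0).round(2),"w",round(o["width"],3))
E
python3 -c "
from h import *
azavg()
arc(-136,[9]*8)"
```

```text
t 48.85 az r Frad Ftan [-135.19   54.51    0.5    -3.72] sd [0.03 0.01 0.74 1.38] w 0.209
[{"jaw": 1, "dp": [0.0059, -0.0063, 0], "turn": [0, 0, 0]}, {"jaw": 1, "dp": [0.0068, -0.0053, 0], "turn": [0, 0, 0]}, {"jaw": 1, "dp": [0.0076, -0.0041, 0], "turn": [0, 0, 0]}, {"jaw": 1, "dp": [0.0081, -0.0029, 0], "turn": [0, 0, 0]}, {"jaw": 1, "dp": [0.0085, -0.0016, 0], "turn": [0, 0, 0]}, {"jaw": 1, "dp": [0.0086, -0.0002, 0], "turn": [0, 0, 0]}, {"jaw": 1, "dp": [0.0086, 0.0011, 0], "turn": [0, 0, 0]}, {"jaw": 1, "dp": [0.0083, 0.0024, 0], "turn": [0, 0, 0]}]
end az -208
```

Emit:
drive_tool(increments=[{"jaw":1,"dp":[0.0059,-0.0063,0],"turn":[0,0,0]}])

```text
time: 48.93
position: [0.4986, 0.2099, 0.2265]
tcp_rot: [0.002, 0.75, 0.661, -0.0]
wrist_force: [4.5, -7.1, 2.9]
width: 0.211
```

Emit:
drive_tool(increments=[{"jaw":1,"dp":[0.0068,-0.0053,0],"turn":[0,0,0]}])

```text
time: 49.02
position: [0.4936, 0.2176, 0.2265]
tcp_rot: [0.002, 0.75, 0.661, -0.0]
wrist_force: [4.1, -6.8, 2.3]
width: 0.211
```

```bash
python3 -c "
from h import *
az((.5415,.2435))"
```

```text
t 49.02 az -151.6 r 54.5 F rad -0.4 F tang(cw) -7.9 Fz 2.3 p [0.4936 0.2176 0.2265] w 0.211 yaw -7.2
```

Emit:
drive_tool(increments=[{"jaw":1,"dp":[0.0076,-0.0041,0],"turn":[0,0,0]}])

```text
time: 49.1
position: [0.49, 0.2257, 0.2265]
tcp_rot: [0.002, 0.75, 0.661, -0.001]
wrist_force: [2.9, -8.1, 3.5]
width: 0.208
```

```bash
python3 -c "
from h import *
az((.5415,.2435))"
```

```text
t 49.1 az -160.9 r 54.5 F rad -0.1 F tang(cw) -8.6 Fz 3.5 p [0.49   0.2257 0.2265] w 0.208 yaw -7.2
```

Emit:
drive_tool(increments=[{"jaw":1,"dp":[0.0081,-0.0029,0],"turn":[0,0,0]}])

```text
time: 49.18
position: [0.4878, 0.2341, 0.2265]
tcp_rot: [0.001, 0.75, 0.661, -0.001]
wrist_force: [2.4, -7.9, 4.2]
width: 0.21
```

```bash
python3 -c "
from h import *
az((.5415,.2435))"
```

```text
t 49.18 az -170.1 r 54.5 F rad -1.0 F tang(cw) -8.2 Fz 4.2 p [0.4878 0.2341 0.2265] w 0.21 yaw -7.2
```

Emit:
drive_tool(increments=[{"jaw":1,"dp":[0.0085,-0.0016,0],"turn":[0,0,0]}])

```text
time: 49.27
position: [0.487, 0.2428, 0.2265]
tcp_rot: [0.001, 0.75, 0.661, -0.001]
wrist_force: [1.3, -8.0, 5.5]
width: 0.212
```

```bash
python3 -c "
from h import *
az((.5415,.2435))"
```

```text
t 49.27 az -179.3 r 54.5 F rad -1.2 F tang(cw) -8.1 Fz 5.5 p [0.487  0.2428 0.2265] w 0.212 yaw -7.2
```

Emit:
drive_tool(increments=[{"jaw":1,"dp":[0.0086,-0.0002,0],"turn":[0,0,0]}])

```text
time: 49.35
position: [0.4875, 0.2514, 0.2265]
tcp_rot: [0.001, 0.75, 0.662, -0.002]
wrist_force: [0.5, -8.0, 5.4]
width: 0.208
```

```bash
python3 -c "
from h import *
az((.5415,.2435))"
```

```text
t 49.35 az 171.7 r 54.6 F rad -1.7 F tang(cw) -7.9 Fz 5.4 p [0.4875 0.2514 0.2265] w 0.208 yaw -7.2
```

Emit:
drive_tool(increments=[{"jaw":1,"dp":[0.0086,0.0011,0],"turn":[0,0,0]}])

```text
time: 49.43
position: [0.4892, 0.2595, 0.2264]
tcp_rot: [0.001, 0.75, 0.662, -0.002]
wrist_force: [-1.2, -11.0, 7.0]
width: 0.208
```

```bash
python3 -c "
from h import *
az((.5415,.2435))"
```

```text
t 49.43 az 163.0 r 54.7 F rad -2.0 F tang(cw) -10.9 Fz 7.0 p [0.4892 0.2595 0.2264] w 0.208 yaw -7.2
```

Emit:
drive_tool(increments=[{"jaw":1,"dp":[0.0083,0.0024,0],"turn":[0,0,0]}])

```text
time: 49.52
position: [0.4922, 0.2673, 0.2264]
tcp_rot: [0.001, 0.75, 0.662, -0.003]
wrist_force: [-2.9, -10.7, 7.9]
width: 0.21
```

```bash
python3 -c "
from h import *
az((.5415,.2435))"
```

```text
t 49.52 az 154.3 r 54.7 F rad -2.0 F tang(cw) -10.9 Fz 7.9 p [0.4922 0.2673 0.2264] w 0.21 yaw -7.2
```

Emit:
drive_tool(increments=[{"jaw":1,"dp":[0.0078,0.0037,0],"turn":[0,0,0]}])

```text
time: 49.6
position: [0.4964, 0.2746, 0.2264]
tcp_rot: [0.0, 0.75, 0.662, -0.003]
wrist_force: [-3.9, -10.1, 8.7]
width: 0.21
```

```bash
python3 -c "
from h import *
az((.5415,.2435))"
```

```text
t 49.6 az 145.4 r 54.8 F rad -2.5 F tang(cw) -10.6 Fz 8.7 p [0.4964 0.2746 0.2264] w 0.21 yaw -7.2
```

There's a clear step from 8.1 to 10.9 N at az≈166°, so the platen bears. One quarter turn more ends at az≈76°.

```bash
python3 -c "
from h import *
arc(143,[9,9,9,9,9,9,9,5])"
```

```text
[{"jaw": 1, "dp": [0.0071, 0.0049, 0], "turn": [0, 0, 0]}, {"jaw": 1, "dp": [0.0063, 0.0059, 0], "turn": [0, 0, 0]}, {"jaw": 1, "dp": [0.0053, 0.0068, 0], "turn": [0, 0, 0]}, {"jaw": 1, "dp": [0.0041, 0.0076, 0], "turn": [0, 0, 0]}, {"jaw": 1, "dp": [0.0029, 0.0081, 0], "turn": [0, 0, 0]}, {"jaw": 1, "dp": [0.0016, 0.0085, 0], "turn": [0, 0, 0]}, {"jaw": 1, "dp": [0.0002, 0.0086, 0], "turn": [0, 0, 0]}, {"jaw": 1, "dp": [-0.0005, 0.0048, 0], "turn": [0, 0, 0]}]
end az 75
```

Emit:
drive_tool(increments=[{"jaw":1,"dp":[0.0071,0.0049,0],"turn":[0,0,0]},{"jaw":1,"dp":[0.0063,0.0059,0],"turn":[0,0,0]},{"jaw":1,"dp":[0.0053,0.0068,0],"turn":[0,0,0]},{"jaw":1,"dp":[0.0041,0.0076,0],"turn":[0,0,0]}])

```text
time: 49.93
position: [0.5225, 0.2952, 0.2264]
tcp_rot: [-0.001, 0.75, 0.662, -0.004]
wrist_force: [-9.8, -6.1, 10.7]
width: 0.212
```

```bash
python3 -c "
from h import *
az((.5415,.2435))"
```

```text
t 49.93 az 110.2 r 55.1 F rad -2.4 F tang(cw) -11.4 Fz 10.7 p [0.5225 0.2952 0.2264] w 0.212 yaw -7.1
```

Emit:
drive_tool(increments=[{"jaw":1,"dp":[0.0029,0.0081,0],"turn":[0,0,0]},{"jaw":1,"dp":[0.0016,0.0085,0],"turn":[0,0,0]}])

```text
time: 50.1
position: [0.5388, 0.2987, 0.2263]
tcp_rot: [-0.003, 0.749, 0.662, -0.004]
wrist_force: [-13.2, -1.9, 10.2]
width: 0.207
```

```bash
python3 -c "
from h import *
az((.5415,.2435))"
```

```text
t 50.1 az 92.8 r 55.3 F rad -1.2 F tang(cw) -13.3 Fz 10.2 p [0.5388 0.2987 0.2263] w 0.207 yaw -7.1
```

Emit:
drive_tool(increments=[{"jaw":1,"dp":[0.0002,0.0086,0],"turn":[0,0,0]},{"jaw":1,"dp":[-0.0005,0.0048,0],"turn":[0,0,0]}])

```text
time: 50.27
position: [0.5523, 0.2978, 0.2264]
tcp_rot: [-0.003, 0.749, 0.662, -0.003]
wrist_force: [-12.5, 1.3, 10.7]
width: 0.211
```

```bash
python3 -c "
from h import *
az((.5415,.2435)); azavg(4)"
```

```text
t 50.27 az 78.7 r 55.3 F rad -1.2 F tang(cw) -12.6 Fz 10.7 p [0.5523 0.2978 0.2264] w 0.211 yaw -7.1
t 50.47 az r Frad Ftan [78.03 55.35 -1.28 -8.91] sd [0.02 0.02 0.19 1.12] w 0.207
```

It's 88° past contact. I'll take the side load off, open, and lift straight up.

Emit:
drive_tool(increments=[{"jaw":1,"dp":[0,-0.0015,0],"turn":[0,0,0]},{"jaw":0.55,"dp":[0,0,0],"turn":[0,0,0]},{"jaw":0.55,"dp":[0,0,0],"turn":[0,0,0]},{"jaw":0.55,"dp":[0,0,0],"turn":[0,0,0]},{"jaw":0.55,"dp":[0,0,0],"turn":[0,0,0]},{"jaw":0.55,"dp":[0,0,0],"turn":[0,0,0]},{"jaw":0.55,"dp":[0,0,-0.01],"turn":[0,0,0]},{"jaw":0.55,"dp":[0,0,-0.02],"turn":[0,0,0]}])

```text
time: 51.13
position: [0.5534, 0.2962, 0.254]
tcp_rot: [-0.001, 0.75, 0.662, -0.003]
wrist_force: [-0.3, -0.6, 0.6]
width: 0.449
```

Emit:
drive_tool(increments=[{"jaw":0.55,"dp":[0,0,-0.03],"turn":[0,0,0]},{"jaw":0.55,"dp":[0,0,-0.03],"turn":[0,0,0]},{"jaw":0.55,"dp":[0,0,-0.025],"turn":[0,0,0]},{"jaw":0.55,"dp":[-0.03,-0.01,0],"turn":[0,0,0]},{"jaw":0.55,"dp":[-0.035,-0.02,0],"turn":[0,0,0]},{"jaw":0.55,"dp":[-0.035,-0.02,0],"turn":[0,0,0]},{"jaw":0.55,"dp":[-0.035,-0.02,0],"turn":[0,0,0]},{"jaw":0.55,"dp":[-0.035,-0.02,0],"turn":[0,0,0]}])

```text
time: 51.8
position: [0.4431, 0.1381, 0.3418]
tcp_rot: [0.0, 0.75, 0.662, 0.0]
wrist_force: [0.7, 0.0, 0.9]
width: 0.45
```

Emit:
drive_tool(increments=[{"jaw":0.55,"dp":[-0.035,-0.02,0],"turn":[0,0,0]},{"jaw":0.55,"dp":[-0.035,-0.01,0],"turn":[0,0,0]},{"jaw":0.55,"dp":[-0.03,0,0],"turn":[0,0,0]},{"jaw":0.55,"dp":[-0.03,0,0],"turn":[0,0,0]},{"jaw":0.55,"dp":[-0.02,0,0],"turn":[0,0,0]},{"jaw":0.55,"dp":[0,0,0],"turn":[0,0,0]}])

```text
time: 52.3
position: [0.3957, -0.009, 0.342]
tcp_rot: [0.001, 0.751, 0.66, -0.0]
wrist_force: [-0.8, 0.2, 0.3]
width: 0.45
```

```bash
python3 - <<'E'
from h import *
st()
for n in("top","scene"):
    c=cam(n,"40"); cv2.imwrite(f"pics/full40{n}.png",c["frame"])
    r=(slice(100,200),slice(235,335)) if n=="scene" else (slice(150,250),slice(110,210))
    cv2.imwrite(f"pics/z40{n}.png",cv2.resize(c["frame"][r],None,fx=6,fy=6,interpolation=cv2.INTER_CUBIC))
E
```

```text
t 52.3 p [ 0.3957 -0.009   0.342 ] yaw -7.4 tilt [ 0.001 -0.002] F [-0.8  0.2  0.3] M [-0.04  0.1   0.02] w 0.45
```

View pics/z40scene.png

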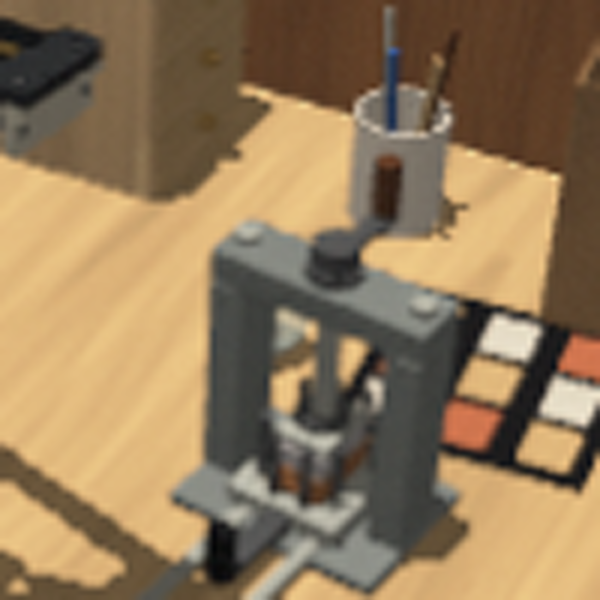

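View pics/full40top.png

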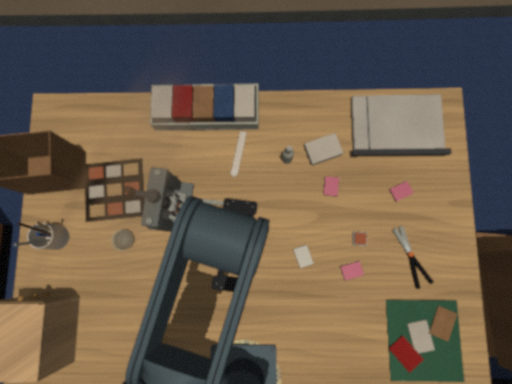

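View pics/full40scene.png

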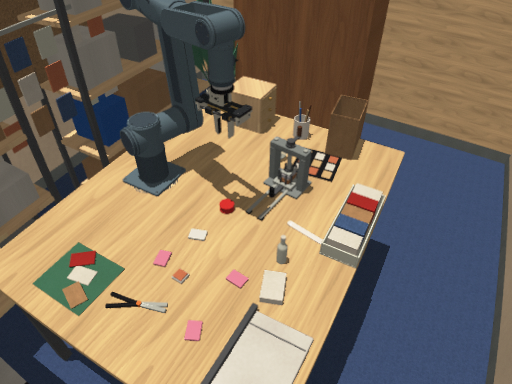

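```bash
python3 - <<'E'
from h import *
s=load("scene40")
p=plane(s,[np.array((388,160))/6+[235,100]],.266)[0]; print(p, np.degrees(np.arctan2(p[1]-.2435,p[0]-.5415)))
print("before:",plane(s,[np.array((314,152))/6+[235,100]],.266)[0],"true .5045 .2835")
arm.finish_job()
E
```

```text
[0.55567681 0.29304625 0.266     ] 74.0324348215693
before: [0.50879032 0.27737512 0.266     ] true .5045 .2835
the job is handed in; nothing more can be done
```

I completed every step and handed the job in after about 52 s of the 210 s allowed. The clamp force itself can't be measured, so I worked it out from the crank turn.

- **Layers:** only two brown wooden layers were there. The tan piece on the mat is larger and a different colour, so I left it along with the pink and white look-alikes.
- **Bed out:** I pulled it until the outer stop was felt at 22 N.
- **Stacking:** both layers lie between the pins, within about 2 mm of the bed's centre. The pressing block had been knocked about 45 mm aside, so I measured it again before placing it. It lies flat on top, about 4 mm from centre in the picture.
- **Bed home:** I pushed it in until the inner stop was felt at 16 N, after 159 mm of travel.
- **Clamping:** the grip force stepped from about 8 to 11 N after about 1053° of turning, close to the expected 3 turns. I then turned 88° more, reaching about 13 N, which should give about 108 N at the platen. After letting go, the picture puts the crank within about 4° of where I left it. The robot touches nothing.
- **Other things on the table:** by eye in the last pictures, none of them has moved. The arm hides the spool in the top view, but it looks unmoved in the scene view.

One thing disagreed with the description: the fingertips sit about 33 mm higher than the stated tool frame says. My first grasp at the knob closed above it because of this. I then found the true height by touching the table (about 32 N) and used it from then on.

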